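# Clamp the sample jars into the shaker with the ratchet lever

### The arm

A 6-joint arm with a two-finger parallel gripper is mounted at the origin on the work surface. World frame = base frame: x ahead of the robot, y to its left, z up, the work surface at z = 0. Lengths are in m, angles in rad, forces in N, time in s.
With the tool pointing down it reaches from about 0.375 to 0.75 m from the base axis. Payload 9 kg.
Tool frame: the origin (TCP) lies midway between the tips of the shut fingers; the grasp point (between the pads) lies 19 mm behind it; z points along the fingers, y is the direction in which the jaws open and shut (so a half turn about z gives the same grasp; the last joint's range is limited). The gripper opens to 85 mm and grips with 20 to 120 N. Pads are 22 mm wide; open, the fingers measure 114 mm over their backs; the gripper's body (76 mm by 85 mm) begins 54 mm behind the grasp point. The pads swing forward as they close: fully open they stand 13 mm farther back than shut.
Start: joints at [-1.521, 0.104, 0.097, 1.564, 0, 1.353], TCP at [0.159, -0.579, 0.197] pointing down, gripper open.
Joint ranges: [-2.99, 2.99], [-0.84, 1.86], [-1.1, 1.16], [-1.84, 2.11], [-1.51, 1.56], [-3.14, 3.14]. Speed limits (rad/s): [2.22, 2.22, 2.57, 3.14, 3.14, 3.14].

### API

Orientations are given as a unit quaternion [w, x, y, z].
In Python, from rig import bot, optics gives the robot as it stands. The module is installed in compiled form; this text tells all that it offers.
- The arm moves only by the tool send_rows, never from a script. Its argument "series" is a list of rows, each a list of 7 numbers: the turn, a rotation vector about the world's x, y, z in degrees, then the shift along the world's x, y, z in cm, then the finger opening in cm, from 0 to 8.54. A call has 1 to 8 rows; each row shifts and turns the pose as measured when the row begins; what a row does not reach is not made up. A row lasts 1/12 s, in which the tool goes at most 41.7 mm and 7.16 degrees, less where a joint would pass 70% of its speed; a pose out of reach is approached as far as the arm can. A call is refused whole if a number of a shift passes 4.17 or a number of a turn 7.16, either way. A call with a gripper value outside its range is refused whole. The fingers move at their own pace and stop on an object; the grip force is fixed at half the most. Time passes only in rows, so rows that do not move let the fingers close. It gives the time, the measured TCP pose, the force and the opening at its end, in the units of the state.
- bot.get_obs(): the state, without advancing time (a new reading comes with each control period).
- optics.snapshot(name): name is "scene" or "top" or "wrist"; returns the picture (400x640x3 uint8, blue, green, red); there is no depth.
- optics.camera_params(name): a dict with "fx", "fy", "cx", "cy" (pixels), "xyz" and "rotation" of the camera in the world. Camera axes: x right, y down, z forward; pixel columns grow to the right and rows downward; lengths in m; the calibration is good to about 2 mm. A picture is of the moment at which its call begins: read the wrist's pose just before it. camera_params takes no time and is no camera call; for the wrist camera it gives the pose at the moment of the call.
- bot.close_job(): hands the job in, once; it reports no verdict.
The state is a dict: "t": time; "joint_pos": joint angles; "joint_vel": joint speeds; "joint_torque": joint torques, N m; "tool_pos": TCP position; "ee_rot": TCP orientation; "wrist_force": force on the tool from outside, world axes, zero at the start; "ft_torque": the same for the moment, N m; "finger_gap": opening from 0.0 (shut) to 1.0 (fully open).
Only numpy, scipy, OpenCV 4.12 (cv2) and the standard library are available. Lean on these libraries where they do the work, as an engineer would, in place of code of your own. Each camera call takes 0.05 s, during which the arm holds its last target.

### The job

Make the soil extracts ready for shaking: push the lid of every jar fully home and stand all the jars upright on the shaker's deck, between the back rail and the open clamp rail. Only then close the clamp rail on them with the ratchet lever, working it to and fro in the short swings that its guard allows until the screw comes up solid and every jar is held, and let go of it. Leave the bottle, the beaker and the mortar alone.

Things in the scene. Friction and masses are not known exactly. Their poses are not given: they have to be found in the camera images.
- shaker: Laboratory shaker, fixed to the bench: ivory housing, aluminium deck 250 (x) x 370 (y) mm whose top is 90 mm above the bench. Origin: on the bench under the housing. x points from its front (control panel, ratchet lever; the robot's side) to its back, y along the rails to its left, z up. Points below given 'in the shaker' are in this frame, mm.
- bay (a point): middle of the bay (black rubber strip of the deck between the rails where the jars stand), on the deck's top, at (31, 0, 90) in the shaker, axes as the shaker's. A jar centred on the line along y through this point stands clear of both rails. 8 mm guide rods bound the bay at y = +-157, so jar centres fit from y = -125 to +125.
- back_rail_face (a point): middle of the fixed back rail's rubber face, at (58, 0, 112) in the shaker; it looks to -x. Both rails run along y, 170 mm to either side, from 10 to 34 mm above the deck; nothing else in the bay is higher.
- clamp_rail_face (a point): middle of the moving clamp rail's rubber face, 22 mm above the deck, looking to +x. With the screw at 0 it is at x = 0 in the shaker (58 mm of room for 50 mm jars). It meets jars that touch the back rail at x = 8 mm; then its springs yield. The parts in front of it (crosshead, to x = -46) are no higher than the rail.
- clamp_screw (a joint): turn of the clamp screw, rad, growing as the rail closes (clockwise seen from the robot), 10 mm a turn. Starts at 0 to 1.2; the rail holds the jars from about 5.0; at 8.0 the screw comes up solid on its stop: tight, springs compressed about 4 mm. It stays where it is left; the ratchet drives it in the closing direction only, it cannot be turned back.
- screw_axis (a point): point on the screw's axis (along the shaker's x, 32 mm above the deck) level with the middle of the lever's grip: (-128, 0, 122) in the shaker. The grip swings about it at a radius of 115 mm.
- lever (a joint): angle of the steel ratchet lever on the screw's hexagon, rad: 0 upright, + leaning to the shaker's -y; stops at -0.78 and +0.78. Swinging it towards + drives the screw, after taking up at most one tooth (0.39 rad), with about 5 N at the grip, with a knock as a tooth engages, far more once the screw is on its stop. Towards - it clicks back freely (2 N). It stays where it is left.
- lever_grip (a point): middle of the lever's black grip, a cylinder 20 mm thick and 56 mm long lying along the shaker's x. At lever angle a it is at (-128, -115 sin a, 122 + 115 cos a) in the shaker. The lever's flat bar (16 mm wide) joins it 31 mm further in +x. It can be taken or pushed from above with a finger on either y side of it.
- guard (a point): midway between the tops of the two steel cheeks of the guard that stop the lever, at (-92, 0, 177) in the shaker. Cheeks: 87 mm above the deck, at y = +-66 to +-71, x = -103 to -81. The nut block behind them (x = -75 to -49, 56 mm wide) is 56 mm above the deck.
- jar1: White plastic sample jar, a closed cylinder 50 mm in diameter, 86 mm high below its lid, 100 mm over the closed lid, 0.17 to 0.3 kg; stands on the thin bench mat (3 mm). Origin: centre of its underside, z up. Any two to four of the four jars are present.
- lid1 (a joint): how far the push-on lid of jar 1 stands proud, m: 0 is fully home; 0.0025 to 0.0048 at the start. About 6 N straight down moves it; it stays where it is left and cannot come off.
- lid1_top (a point): centre of the flat top of jar 1's lid (grey disc 49 mm in diameter, 12 mm high); 100 mm above the jar's underside when home.
- jar2: White plastic sample jar, a closed cylinder 50 mm in diameter, 86 mm high below its lid, 100 mm over the closed lid, 0.17 to 0.3 kg; stands on the thin bench mat (3 mm). Origin: centre of its underside, z up. Any two to four of the four jars are present.
- lid2 (a joint): how far the push-on lid of jar 2 stands proud, m: 0 is fully home; 0.0025 to 0.0048 at the start. About 6 N straight down moves it; it stays where it is left and cannot come off.
- lid2_top (a point): centre of the flat top of jar 2's lid (grey disc 49 mm in diameter, 12 mm high); 100 mm above the jar's underside when home.
- jar3: White plastic sample jar, a closed cylinder 50 mm in diameter, 86 mm high below its lid, 100 mm over the closed lid, 0.17 to 0.3 kg; stands on the thin bench mat (3 mm). Origin: centre of its underside, z up. Any two to four of the four jars are present.
- lid3 (a joint): how far the push-on lid of jar 3 stands proud, m: 0 is fully home; 0.0025 to 0.0048 at the start. About 6 N straight down moves it; it stays where it is left and cannot come off.
- lid3_top (a point): centre of the flat top of jar 3's lid (grey disc 49 mm in diameter, 12 mm high); 100 mm above the jar's underside when home.
- jar4: White plastic sample jar, a closed cylinder 50 mm in diameter, 86 mm high below its lid, 100 mm over the closed lid, 0.17 to 0.3 kg; stands on the thin bench mat (3 mm). Origin: centre of its underside, z up. Any two to four of the four jars are present.
- lid4 (a joint): how far the push-on lid of jar 4 stands proud, m: 0 is fully home; 0.0025 to 0.0048 at the start. About 6 N straight down moves it; it stays where it is left and cannot come off.
- lid4_top (a point): centre of the flat top of jar 4's lid (grey disc 49 mm in diameter, 12 mm high); 100 mm above the jar's underside when home.
- reagent_bottle: amber glass bottle, 72 mm in diameter, 160 mm high, origin under its centre; a bystander.
- beaker: glass beaker, 68 mm in diameter, 85 mm high, origin under its centre; a bystander.
- mortar: white ceramic mortar, 90 mm in diameter, 50 mm high, origin under its centre; a bystander.
Mind the look-alikes: they are no part of the job. Leave any brown or green look-alike of the jar3 alone.

How it is judged:
On the way, in this order (a step that is already met when the one before it is completed fails the run):
1. every jar stands upright in the bay with its lid fully home while the clamp rail is still open (x of jar1 in the frame of shaker between 0.018 and 0.04 m and y of jar1 in the frame of shaker between -0.15 and 0.15 m and z of jar1 in the frame of shaker between 0.085 and 0.096 m and angle between each of jar1, jar2, jar3, jar4's own z axis and vertical below 0.12 rad and value of joint each of lid1, lid2, lid3, lid4 below 0.0012 m and x of jar2 in the frame of shaker between 0.018 and 0.04 m and y of jar2 in the frame of shaker between -0.15 and 0.15 m and z of jar2 in the frame of shaker between 0.085 and 0.096 m and x of jar3 in the frame of shaker between 0.018 and 0.04 m and y of jar3 in the frame of shaker between -0.15 and 0.15 m and z of jar3 in the frame of shaker between 0.085 and 0.096 m and x of jar4 in the frame of shaker between 0.018 and 0.04 m and y of jar4 in the frame of shaker between -0.15 and 0.15 m and z of jar4 in the frame of shaker between 0.085 and 0.096 m and value of joint clamp_screw below 4.8 rad), for 0.2 s.
2. the clamp screw is tightened to its stop (value of joint clamp_screw above 7.7 rad), for 0.2 s.
At the end, for the whole second after the job is handed in: Every jar present stands upright (within 0.12 rad) on the deck between the rails, at rest and pressed by the clamp rail with more than 1.5 N; every lid is home within 1.2 mm; the clamp screw is within 0.3 rad of its stop (8.0 rad); the lever is released (x of jar1 in the frame of shaker between 0.026 and 0.04 m and y of jar1 in the frame of shaker between -0.15 and 0.15 m and z of jar1 in the frame of shaker between 0.085 and 0.096 m and angle between each of jar1, jar2, jar3, jar4's own z axis and vertical below 0.12 rad and value of joint each of lid1, lid2, lid3, lid4 below 0.0012 m and contact force between each of jar1, jar2, jar3, jar4 and clamp_rail above 1.5 N and linear speed of each of jar1, jar2, jar3, jar4 below 0.02 m/s and x of jar2 in the frame of shaker between 0.026 and 0.04 m and y of jar2 in the frame of shaker between -0.15 and 0.15 m and z of jar2 in the frame of shaker between 0.085 and 0.096 m and x of jar3 in the frame of shaker between 0.026 and 0.04 m and y of jar3 in the frame of shaker between -0.15 and 0.15 m and z of jar3 in the frame of shaker between 0.085 and 0.096 m and x of jar4 in the frame of shaker between 0.026 and 0.04 m and y of jar4 in the frame of shaker between -0.15 and 0.15 m and z of jar4 in the frame of shaker between 0.085 and 0.096 m and value of joint clamp_screw above 7.7 rad); the robot touches nothing.
It fails at once if the bottle, the beaker or the mortar is moved more than 30 mm (distance of any of reagent_bottle, beaker, mortar from where it was at the start of the episode above 0.03 m).
Of jar1, jar2, jar3, jar4 only 2 to 4 are there at a start; the rules pass over those that are not, and their reading is None.
At some moment in a run one of jar1, jar2, jar3, jar4 may be knocked a few centimetres aside while the robot is not near it.
It also fails if it takes over 210 s, if anything falls off the work surface, if the arm or the gripper's body presses on something with over 40 N, if the wrist force passes 120 N, or if a joint passes its speed limit or range.

## Working session

There is one attempt and no reset: what is moved stays moved. The work goes in short steps, Python scripts to look and compute and a tool call to move; the robot and the scene stay as the last step left them, time stands still between calls to the robot, and variables do not carry over. Pictures are saved under pics/ and viewed, and the job is handed in when it is done.

Besides the shell and the picture viewer there is one more tool, called after "Emit:" by a JSON object that holds its "fn" and its "kwargs". send_rows: Moves the arm, as the interface text tells. Its arguments: {"type":"object","properties":{"series":{"type":"array"}},"required":["series"]}

```bash
mkdir -p pics; ls
python3 - <<'E'
from rig import bot, optics
import cv2
for n in ["scene","top","wrist"]:
    p=optics.camera_params(n); print(n,p)
    cv2.imwrite(f"pics/{n}0.png",optics.snapshot(n))
print(bot.get_obs())
E
```

```text
pics
scene {'fx': 421.8519388601, 'fy': 421.8519388601, 'cx': 324.1734223040139, 'cy': 199.11734367863255, 'xyz': array([1.12675828, 0.61226211, 1.03995438]), 'rotation': array([-0.15088652,  0.40246669,  0.85083177, -0.30222363])}
top {'fx': 454.3035980302166, 'fy': 454.3035980302166, 'cx': 323.0217657418036, 'cy': 201.26941690522165, 'xyz': array([0.41573898, 0.15926302, 1.33370472]), 'rotation': array([-0.0497104 ,  0.7086223 , -0.70253846,  0.0426969 ])}
wrist {'fx': 295.43146088128566, 'fy': 295.43146088128566, 'cx': 321.3328381200979, 'cy': 198.06466642917886, 'xyz': array([ 0.23506222, -0.55842049,  0.37294942]), 'rotation': array([ 0.12463408,  0.78533714, -0.59886248, -0.0952662 ])}
{'t': 0.15, 'joint_pos': array([-1.52073514e+00,  1.04581310e-01,  9.66670696e-02,  1.56387250e+00,
        7.20746218e-06,  1.35309958e+00]), 'joint_vel': array([-8.93430527e-04, -1.79598725e-03,  2.18021102e-03, -3.82611587e-05,
       -4.37199867e-04, -3.68070794e-04]), 'joint_torque': array([ 1.31920930e-03, -5.57355130e+01,  5.04006743e+01,  1.24881155e-02,
       -3.64890548e-04, -2.78402973e-05]), 'tool_pos': array([ 0.15874169, -0.57834172,  0.19650027]), 'ee_rot': array([-4.93166830e-04,  9.91051467e-01,  1.33479377e-01,  4.50496481e-05]), 'wrist_force': array([ 0.0989596 , -0.52156014,  0.02739311]), 'ft_torque': array([-0.00685547,  0.01150313, -0.04167628]), 'finger_gap': 0.995738362169471}
```

View pics/scene0.png

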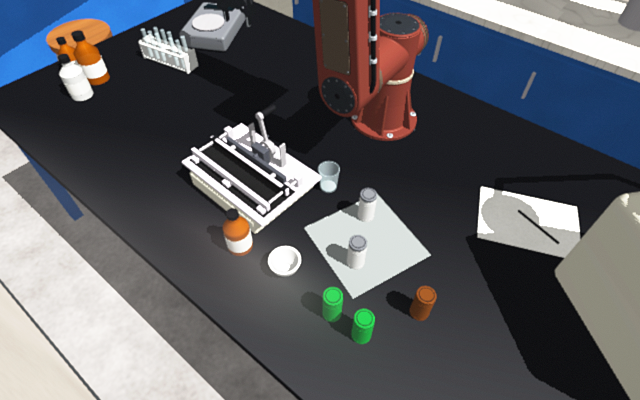

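View pics/top0.png

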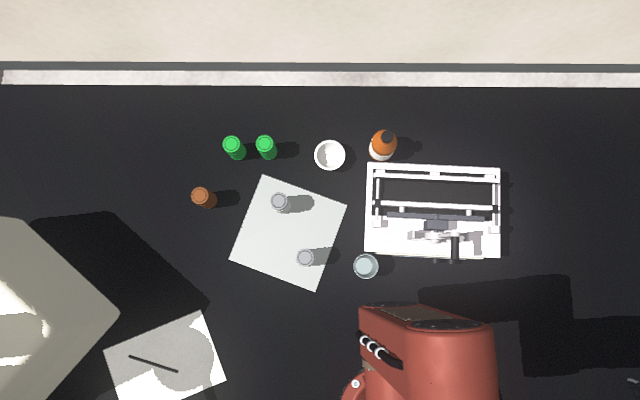

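View pics/wrist0.png

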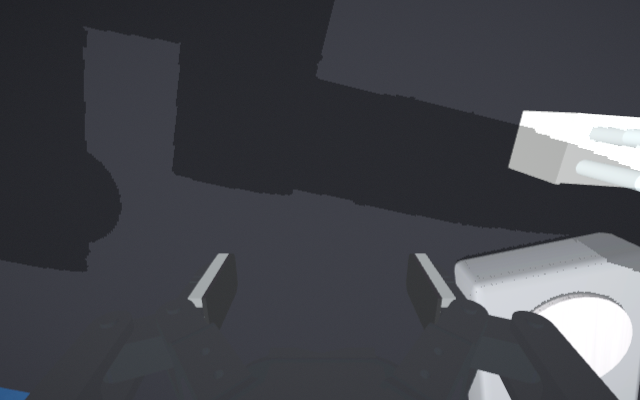

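The top view shows two jars on the mat, at about (280,200) and (305,257). The shaker is at (433,210), the beaker at (366,266), the mortar at (330,155) and the bottle at (383,145). Next I'll measure these positions.

```bash
cat > h.py <<'E'
import numpy as np, cv2
from scipy.spatial.transform import Rotation as R
from rig import bot, optics
def rot(p): 
    q=p['rotation']; return R.from_quat([q[1],q[2],q[3],q[0]]).as_matrix()
def ray(p,u,v):
    d=rot(p)@np.array([(u-p['cx'])/p['fx'],(v-p['cy'])/p['fy'],1]); return np.array(p['xyz']),d
def onz(p,u,v,z):
    o,d=ray(p,u,v); return o+d*(z-o[2])/d[2]
def proj(p,X):
    c=rot(p).T@(np.array(X)-p['xyz']); return np.array([p['fx']*c[0]/c[2]+p['cx'],p['fy']*c[1]/c[2]+p['cy']])
def tri(*prs):
    A=np.zeros((3,3));b=np.zeros(3)
    for p,u,v in prs:
        o,d=ray(p,u,v); d=d/np.linalg.norm(d); M=np.eye(3)-np.outer(d,d); A+=M;b+=M@o
    return np.linalg.solve(A,b)
def snap(n,name,crop=None,s=1):
    p=optics.camera_params(n); im=optics.snapshot(n)
    o=im
    if crop: x0,y0,x1,y1=crop; o=im[y0:y1,x0:x1]
    if s!=1: o=cv2.resize(o,None,fx=s,fy=s,interpolation=cv2.INTER_CUBIC)
    cv2.imwrite(f"pics/{name}.png",o); return p,im
def st():
    o=bot.get_obs(); q=o['ee_rot']; m=R.from_quat([q[1],q[2],q[3],q[0]]).as_matrix()
    print('t',round(o['t'],2),'tcp',o['tool_pos'].round(4),'z',m[:,2].round(3),'y',m[:,1].round(3),'F',o['wrist_force'].round(1),'gap',round(o['finger_gap'],3),'j',o['joint_pos'].round(2)); return o
E
python3 - <<'E'
from h import *
im=cv2.imread('pics/top0.png')
cv2.imwrite('pics/topshk.png',cv2.resize(im[150:280,340:520],None,fx=4.4,fy=4.4,interpolation=cv2.INTER_CUBIC))
cv2.imwrite('pics/topjar.png',cv2.resize(im[170:300,220:380],None,fx=4.5,fy=4.5,interpolation=cv2.INTER_CUBIC))
im=cv2.imread('pics/scene0.png')
cv2.imwrite('pics/scjar.png',cv2.resize(im[90:290,170:450],None,fx=2.8,fy=2.8,interpolation=cv2.INTER_CUBIC))
E
```

```text
(no output)
```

View pics/topshk.png

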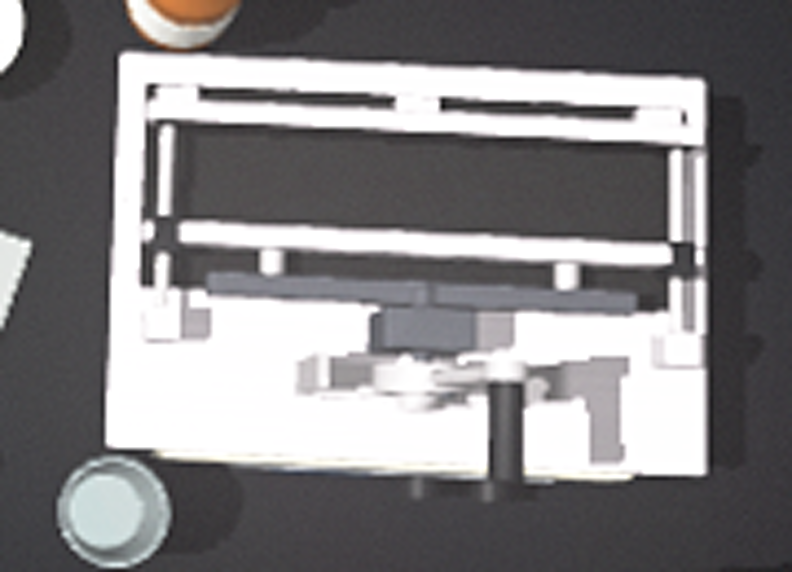

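View pics/topjar.png

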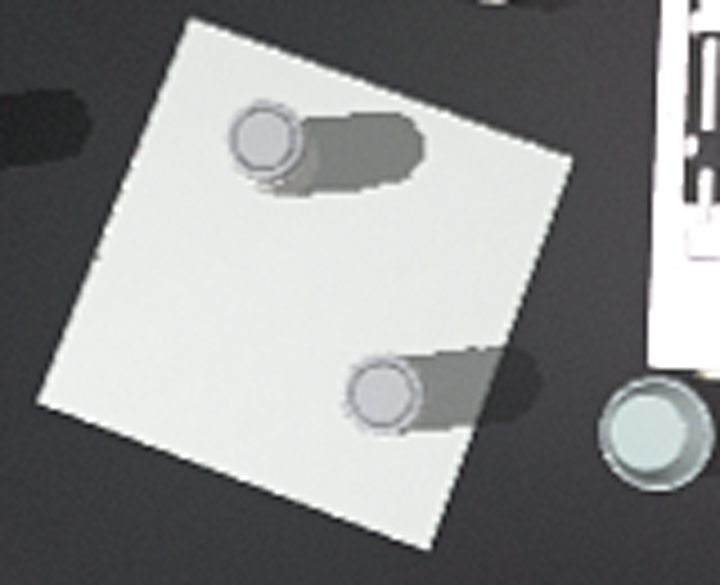

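View pics/scjar.png

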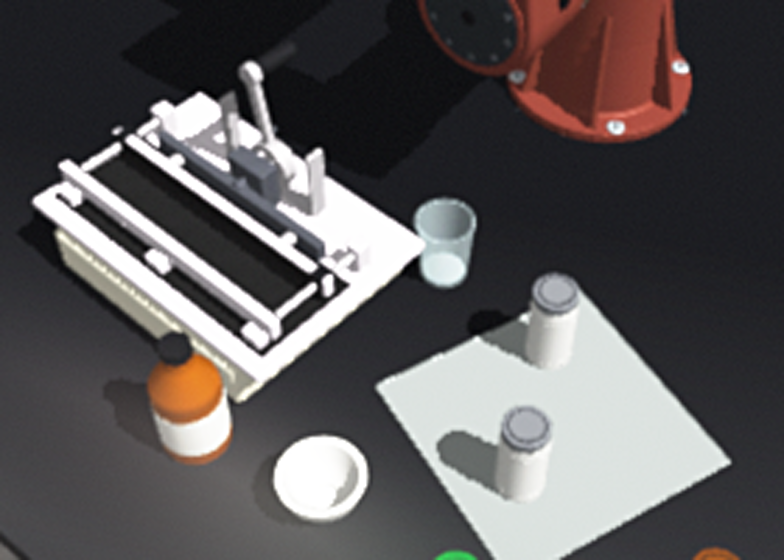

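Run:
```python
from h import *
T=optics.camera_params('top');S=optics.camera_params('scene')
c=lambda u,v,s,a,b:(u/s+a,v/s+b)
for n,t,s in [('A',c(264,140,4.5,220,170),c(526,429,2.8,170,90)),('B',c(383,394,4.5,220,170),c(555,293,2.8,170,90))]:
    print(n,tri((T,*t),(S,*s)).round(4),onz(T,*t,.106).round(4),onz(S,*s,.106).round(4))
tc=[onz(T,*c(u,v,4.4,340,150),.09) for u,v in [(120,53),(706,78),(706,475),(106,447)]]
sc=[onz(S,*c(u,v,2.8,170,90),.09) for u,v in [(243,375),(34,202),(198,93),(425,244)]]
print(np.round(tc,4),np.round(sc,4))
for q in(tc,sc):
    q=np.array(q);print(q.mean(0),[np.linalg.norm(q[i]-q[(i+1)%4]).round(3) for i in range(4)])
# rails: back rail edges top z=.124 in top view
for u,v in [(150,108),(686,137),(180,233),(672,254)]: print('rail ctr',onz(T,*c(u,v,4.4,340,150),.124).round(4))
im=cv2.imread('pics/top0.png');g=cv2.cvtColor(im,cv2.COLOR_BGR2GRAY)
# beaker, mortar,bottle
for n,u,v,z in [('beaker',*c(113,512,4.4,340,150),.085),('mortar',330,155,.05),('bottle',386,136,.16)]: print(n,onz(T,u,v,z).round(3))
```

```text
A [0.577  0.2958 0.0959] [0.5766 0.2932 0.106 ] [0.582  0.3007 0.106 ]
B [0.4236 0.2206 0.1002] [0.4245 0.2189 0.106 ] [0.427  0.2245 0.106 ]
[[ 0.6907  0.0499  0.09  ]
 [ 0.6772 -0.3197  0.09  ]
 [ 0.4284 -0.3093  0.09  ]
 [ 0.4421  0.0594  0.09  ]] [[ 0.7001  0.0411  0.09  ]
 [ 0.6788 -0.307   0.09  ]
 [ 0.4329 -0.3018  0.09  ]
 [ 0.4486  0.0684  0.09  ]]
[ 0.55958971 -0.12992011  0.09      ] [np.float64(0.37), np.float64(0.249), np.float64(0.369), np.float64(0.249)]
[ 0.56511738 -0.12482127  0.09      ] [np.float64(0.349), np.float64(0.246), np.float64(0.371), np.float64(0.253)]
rail ctr [0.6488 0.0346 0.124 ]
rail ctr [ 0.6332 -0.2929  0.124 ]
rail ctr [0.5715 0.0168 0.124 ]
rail ctr [ 0.561  -0.2815  0.124 ]
beaker [0.402 0.055 0.085]
mortar [0.719 0.154 0.05 ]
bottle [0.746 0.006 0.16 ]
```

Two white jars at about A (0.577, 0.294) and B (0.424, 0.219). Shaker yaw is about -2.2°. The two views agree to a few millimetres. I'll travel over the shaker and half-turn the tool so that joint 6 stays in range.

Emit:
{"fn": "send_rows", "kwargs": {"series": [[0,0,7,0,0,4,8.5],[0,0,7,2,1,3.2,8.5],[0,0,7,3.5,2,0,8.5],[0,0,7,3.5,2,0,8.5],[0,0,7,3.5,2,0,8.5],[0,0,7,3.5,2,0,8.5],[0,0,7,3.5,2,0,8.5],[0,0,7,3.5,2,0,8.5]]}}

```text
t: 0.82
tool_pos: [0.389, -0.4425, 0.2646]
ee_rot: [-0.005, 0.807, 0.591, -0.003]
wrist_force: [1.0, -0.9, 0.3]
finger_gap: 0.995
```

Emit:
{"fn": "send_rows", "kwargs": {"series": [[0,0,7,1,4,1,8.5],[0,0,7,1,4,1,8.5],[0,0,7,0,4.1,1,8.5],[0,0,7,0,4.1,1,8.5],[0,0,7,0,4.1,1,8.5],[0,0,7,0,4.1,1,8.5],[0,0,7,0,4.1,0,8.5],[0,0,7,0,4.1,0,8.5]]}}

```text
t: 1.48
tool_pos: [0.4115, -0.1173, 0.3155]
ee_rot: [-0.009, 0.425, 0.905, -0.006]
wrist_force: [0.9, 0.2, -0.5]
finger_gap: 0.993
```

Emit:
{"fn": "send_rows", "kwargs": {"series": [[0,0,7,0,4.1,0,8.5],[0,0,7,0,4.1,0,8.5],[0,0,7,0,4.1,0,8.5],[0,0,7,0,4.1,0,8.5],[0,0,7,0,4.1,0,8.5],[0,0,7,0,4.1,0,8.5],[0,0,7,0,3,0,0],[0,0,0,0,0,0,0]]}}

```text
t: 2.15
tool_pos: [0.4064, 0.1704, 0.3157]
ee_rot: [-0.004, -0.006, 1.0, -0.008]
wrist_force: [-0.3, -0.9, -0.3]
finger_gap: 0.74
```

Run:
```python
from h import *
st(); p,im=snap('wrist','w1'); snap('top','t1')
for n,X in [('A',(.577,.294,.106)),('B',(.4245,.219,.106))]: print(n,proj(p,X))
```

```text
t 2.15 tcp [0.4064 0.1704 0.3157] z [-0.007 -0.016 -1.   ] y [-0.011  1.    -0.016] F [-0.3 -0.9 -0.3] gap 0.74 j [ 0.11 -0.29 -0.06  1.82 -0.01  0.1 ]
A [405.60235494 279.76755313]
B [360.73172584 180.09637416]
```

View pics/w1.png

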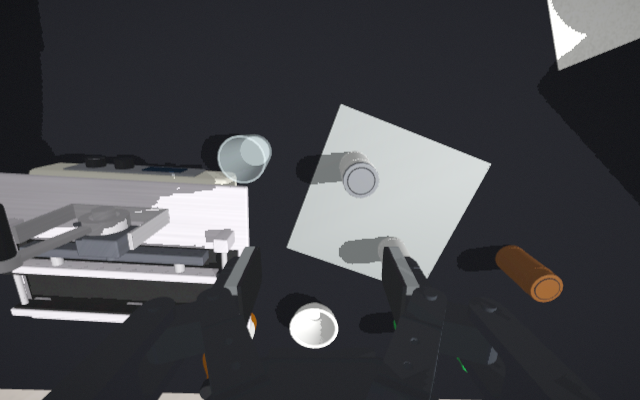

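View pics/t1.png

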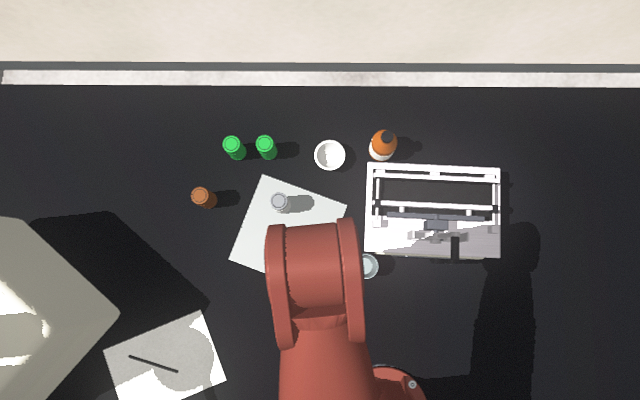

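Jar B's lid is at (361,181) in the wrist view, within 1 px of prediction. Jar A is partly behind the finger near (395,250). Now I'll shut the fingers and press lid B.

Emit:
{"fn": "send_rows", "kwargs": {"series": [[0.9,-0.4,-2.7,0.9,2.4,-3,0],[0,0,0,0.9,2.5,-3,0],[0,0,0,0,0,-4,0],[0,0,0,0,0,-4,0],[0,0,0,0,0,-3,0],[0,0,0,0,0,0,0],[0,0,0,0,0,0,0]]}}

```text
t: 2.83
tool_pos: [0.4274, 0.2092, 0.1401]
ee_rot: [0.001, 0.036, 0.999, -0.001]
wrist_force: [0.2, -0.8, 0.7]
finger_gap: -0.001
```

Run:
```python
from h import *
st(); p,im=snap('wrist','w2')
print(proj(p,(.4245,.219,.106)))
```

```text
t 2.83 tcp [0.4274 0.2092 0.1401] z [ 0.003 -0.003 -1.   ] y [ 0.071  0.997 -0.003] F [ 0.2 -0.8  0.7] gap -0.001 j [ 0.18 -0.29 -0.37  1.48 -0.    0.25]
[335.62962936 207.44317136]
```

View pics/w2.png

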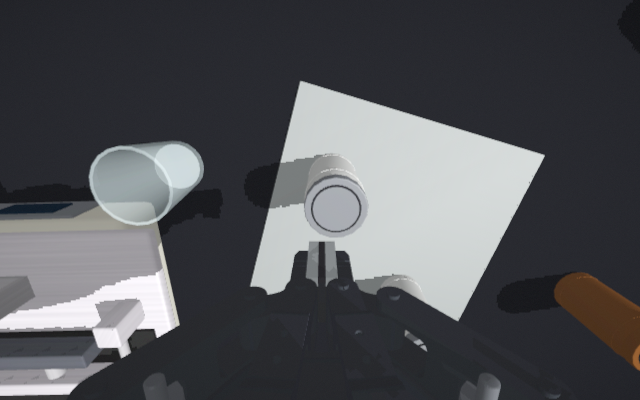

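Lid B's centre is at (337,209), as predicted. I'll centre on it and lower.

Emit:
{"fn": "send_rows", "kwargs": {"series": [[0,0,2,-0.3,1.0,0,0],[0,0,0,0,0,-1.3,0],[0,0,0,0,0,-1.0,0],[0,0,0,0,0,-0.4,0],[0,0,0,0,0,0,0]]}}

```text
t: 3.3
tool_pos: [0.4293, 0.2197, 0.119]
ee_rot: [0.007, 0.018, 1.0, -0.0]
wrist_force: [0.6, -0.0, -1.0]
finger_gap: -0.0
```

Emit:
{"fn": "send_rows", "kwargs": {"series": [[0,0.8,0,-0.5,0,-0.5,0],[0,0,0,0,0,-0.3,0],[0,0,0,0,0,-0.3,0],[0,0,0,0,0,-0.2,0],[0,0,0,0,0,0,0]]}}

```text
t: 3.72
tool_pos: [0.424, 0.2199, 0.1053]
ee_rot: [-0.001, 0.018, 1.0, -0.0]
wrist_force: [-0.2, 0.0, -0.4]
finger_gap: 0.001
```

Emit:
{"fn": "send_rows", "kwargs": {"series": [[0,0,0,0,0,-0.2,0],[0,0,0,0,0,-0.2,0],[0,0,0,0,0,0,0]]}}

```text
t: 3.97
tool_pos: [0.4241, 0.2198, 0.101]
ee_rot: [-0.001, 0.018, 1.0, -0.0]
wrist_force: [0.2, 0.2, -1.6]
finger_gap: -0.0
```

Emit:
{"fn": "send_rows", "kwargs": {"series": [[0,0,0,0,0,-0.3,0],[0,0,0,0,0,0,0]]}}

```text
t: 4.13
tool_pos: [0.4242, 0.2198, 0.0979]
ee_rot: [-0.0, 0.018, 1.0, -0.0]
wrist_force: [0.3, 0.6, -0.3]
finger_gap: -0.003
```

There was no contact at the height I expected, so I'll look.

Run:
```python
from h import *
st(); p,im=snap('wrist','w3'); snap('scene','s3',(250,100,450,300),3)
```

```text
t 4.13 tcp [0.4242 0.2198 0.0979] z [-0.001 -0.001 -1.   ] y [ 0.036  0.999 -0.001] F [ 0.3  0.6 -0.3] gap -0.003 j [ 0.2  -0.27 -0.44  1.4  -0.    0.24]
```

View pics/w3.png

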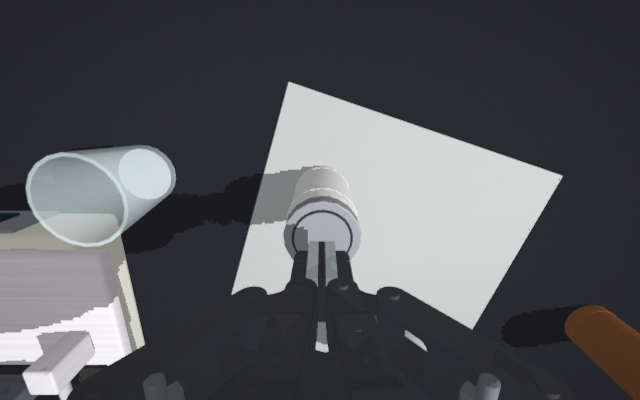

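View pics/s3.png

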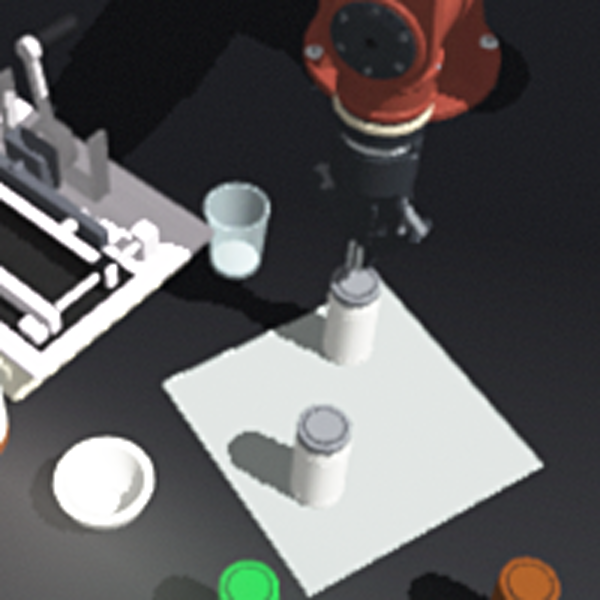

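Run:
```python
from h import *
p=optics.camera_params('wrist'); o=bot.get_obs()
print(p['xyz'],'tcp px',proj(p,o['tool_pos']),'back 19',proj(p,o['tool_pos']+[0,0,.019]))
print('lid via wrist z=.103',onz(p,322,238,.103).round(4),'z=.098',onz(p,322,238,.098).round(4))
T=optics.camera_params('top');S=optics.camera_params('scene')
print(tri((p,322,238),(T,305.1,257.6)),tri((p,322,238),(S,367.7,194.6)))
print('scene proj tcp',(proj(S,o['tool_pos'])-[250,100])*3, 'lid', (proj(S,(.4245,.219,.103))-[250,100])*3)
```

```text
[0.3447272  0.22185896 0.27494213] tcp px [323.06367426 230.55949401] back 19 [323.1991349  243.87873306]
lid via wrist z=.103 [0.4275 0.219  0.103 ] z=.098 [0.4299 0.219  0.098 ]
[0.42435528 0.21893897 0.1095117 ] [0.42649023 0.22065179 0.10380472]
scene proj tcp [351.51989955 285.08522009] lid [351.20545672 281.62747236]
```

Emit:
{"fn": "send_rows", "kwargs": {"series": [[0,0,0,0.2,0,-0.3,0],[0,0,0,0,0,0,0]]}}

```text
t: 4.4
tool_pos: [0.4268, 0.2199, 0.0954]
ee_rot: [0.0, 0.018, 1.0, -0.0]
wrist_force: [0.2, 0.8, 0.1]
finger_gap: 0.003
```

Emit:
{"fn": "send_rows", "kwargs": {"series": [[0,0,0,0,0,-0.3,0],[0,0,0,0,0,0,0]]}}

```text
t: 4.57
tool_pos: [0.427, 0.2199, 0.0921]
ee_rot: [0.0, 0.018, 1.0, -0.0]
wrist_force: [-0.6, 0.6, -0.4]
finger_gap: 0.002
```

Emit:
{"fn": "send_rows", "kwargs": {"series": [[0,0,0,0,0,-0.3,0],[0,0,0,0,0,0,0]]}}

```text
t: 4.73
tool_pos: [0.4269, 0.2199, 0.0887]
ee_rot: [0.0, 0.018, 1.0, -0.0]
wrist_force: [-0.1, -0.1, -0.5]
finger_gap: -0.005
```

Emit:
{"fn": "send_rows", "kwargs": {"series": [[0,0,0,0,0,-0.25,0],[0,0,0,0,0,0,0]]}}

```text
t: 4.9
tool_pos: [0.4268, 0.2199, 0.0859]
ee_rot: [-0.0, 0.018, 1.0, -0.0]
wrist_force: [0.1, 0.4, -1.6]
finger_gap: -0.0
```

Emit:
{"fn": "send_rows", "kwargs": {"series": [[0,0,0,0,0,-0.25,0],[0,0,0,0,0,0,0]]}}

```text
t: 5.07
tool_pos: [0.4268, 0.2199, 0.0831]
ee_rot: [-0.0, 0.018, 1.0, -0.0]
wrist_force: [0.7, 0.3, -0.3]
finger_gap: -0.0
```

Run:
```python
from h import *
st(); p,im=snap('wrist','w4',(220,150,420,300),3); snap('scene','s4',(300,120,450,270),4)
```

```text
t 5.07 tcp [0.4268 0.2199 0.0831] z [-0. -0. -1.] y [ 0.036  0.999 -0.   ] F [ 0.7  0.3 -0.3] gap -0.0 j [ 0.2  -0.26 -0.46  1.37 -0.    0.24]
```

View pics/w4.png

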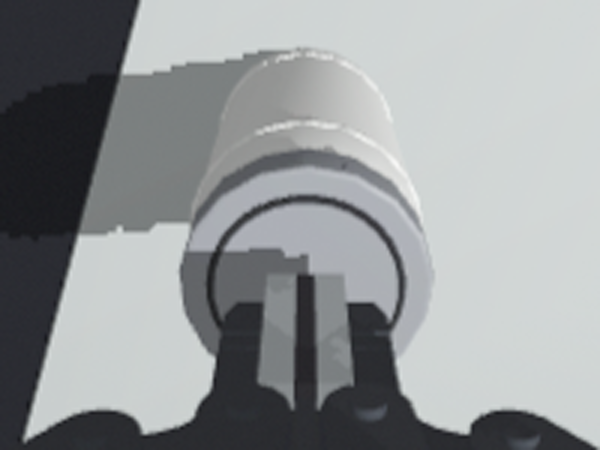

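View pics/s4.png

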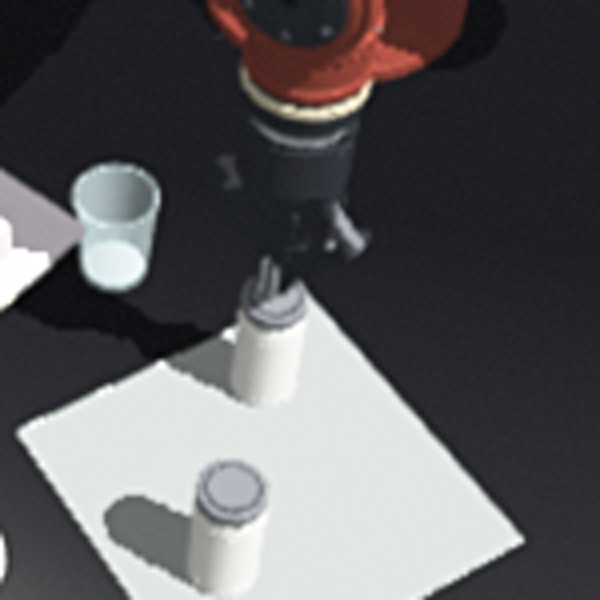

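Shadow and tips nearly meet, so the real tips sit about 20 mm above the reported TCP. I'll keep going gently.

Emit:
{"fn": "send_rows", "kwargs": {"series": [[0,0,0,-0.4,0,-0.2,0],[0,0,0,0,0,0,0]]}}

```text
t: 5.33
tool_pos: [0.4228, 0.2199, 0.0815]
ee_rot: [0.0, 0.018, 1.0, -0.0]
wrist_force: [0.2, 0.2, 0.2]
finger_gap: 0.002
```

Emit:
{"fn": "send_rows", "kwargs": {"series": [[0,0,0,0,0,-0.2,0],[0,0,0,0,0,0,0]]}}

```text
t: 5.5
tool_pos: [0.4227, 0.22, 0.0795]
ee_rot: [0.0, 0.018, 1.0, -0.0]
wrist_force: [1.2, 0.5, -0.1]
finger_gap: -0.002
```

Emit:
{"fn": "send_rows", "kwargs": {"series": [[0,0,0,0,0,-0.2,0],[0,0,0,0,0,0,0]]}}

```text
t: 5.67
tool_pos: [0.4227, 0.22, 0.0773]
ee_rot: [0.001, 0.018, 1.0, -0.0]
wrist_force: [0.5, -0.2, 0.1]
finger_gap: 0.0
```

Run:
```python
from h import *
st(); p,im=snap('wrist','w5',(220,150,420,300),3); snap('scene','s5',(330,150,410,230),7)
```

```text
t 5.67 tcp [0.4227 0.22   0.0773] z [ 0.001 -0.    -1.   ] y [ 0.036  0.999 -0.   ] F [ 0.5 -0.2  0.1] gap 0.0 j [ 0.2  -0.27 -0.48  1.36 -0.    0.24]
```

View pics/w5.png

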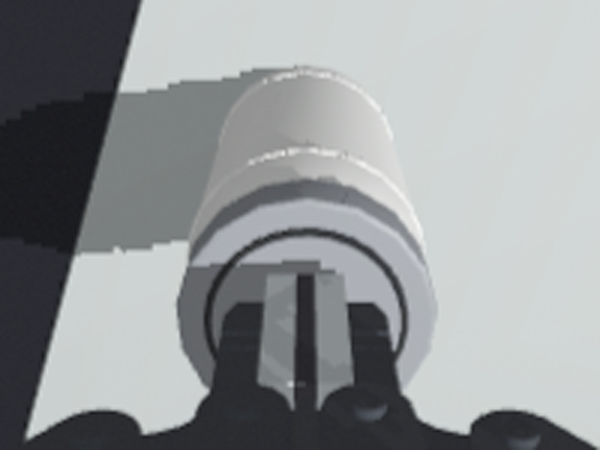

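View pics/s5.png

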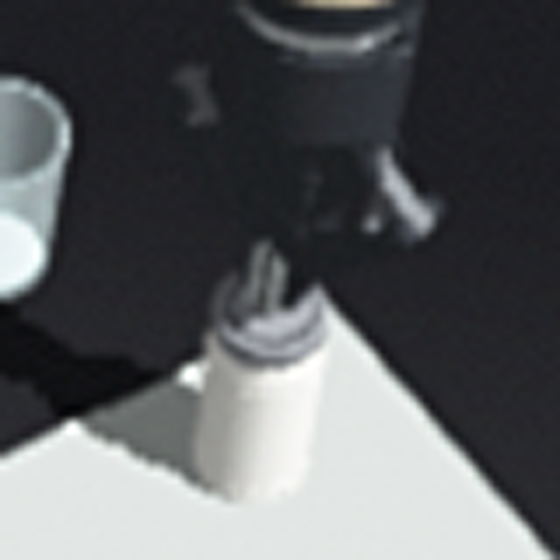

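Emit:
{"fn": "send_rows", "kwargs": {"series": [[0,0,0,0,0,-0.2,0],[0,0,0,0,0,0,0]]}}

```text
t: 5.93
tool_pos: [0.4231, 0.2201, 0.0756]
ee_rot: [0.001, 0.018, 1.0, -0.0]
wrist_force: [0.1, -0.3, 0.7]
finger_gap: 0.007
```

Emit:
{"fn": "send_rows", "kwargs": {"series": [[0,0,0,0,0,-0.2,0],[0,0,0,0,0,0,0]]}}

```text
t: 6.1
tool_pos: [0.4233, 0.2201, 0.0736]
ee_rot: [0.001, 0.018, 1.0, 0.0]
wrist_force: [-0.3, -0.5, 0.5]
finger_gap: 0.001
```

Emit:
{"fn": "send_rows", "kwargs": {"series": [[0,0,0,0,0,-0.2,0],[0,0,0,0,0,0,0]]}}

```text
t: 6.27
tool_pos: [0.4236, 0.2202, 0.072]
ee_rot: [0.001, 0.018, 1.0, 0.0]
wrist_force: [-0.7, 0.6, -0.2]
finger_gap: 0.003
```

Run:
```python
from h import *
st(); p,im=snap('wrist','w6',(220,150,420,300),3); snap('scene','s6',(330,150,410,230),7)
```

```text
t 6.27 tcp [0.4236 0.2202 0.072 ] z [ 0.003  0.    -1.   ] y [0.036 0.999 0.   ] F [-0.7  0.6 -0.2] gap 0.003 j [ 0.2  -0.27 -0.48  1.35 -0.    0.24]
```

View pics/w6.png

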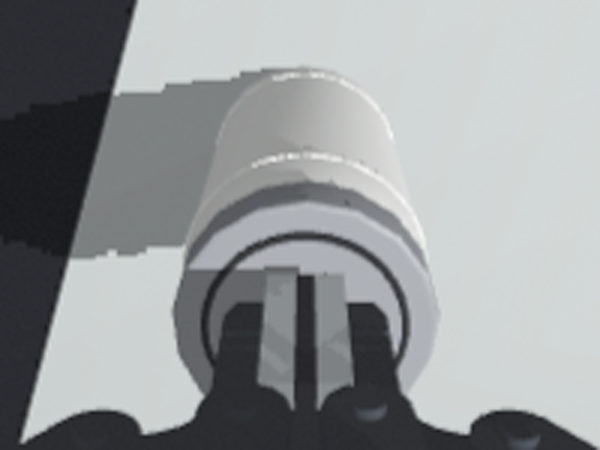

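View pics/s6.png

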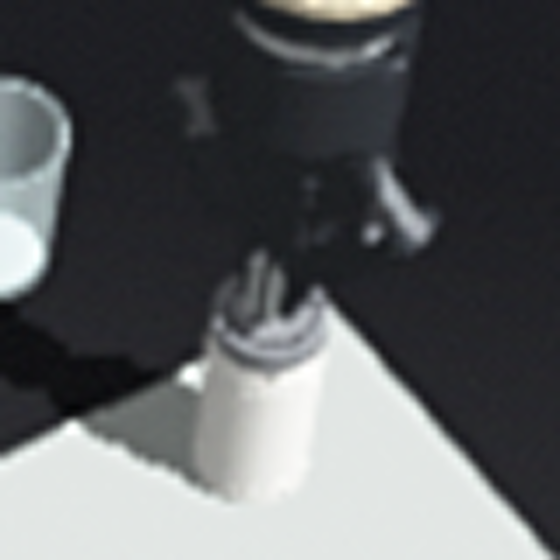

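Run:
```python
from h import *
o=bot.get_obs();print(o['joint_torque'].round(2),o['ft_torque'],optics.camera_params('wrist')['xyz'],o['joint_pos'])
```

```text
[ 1.000e-02 -3.665e+01  5.013e+01 -2.000e-02 -0.000e+00  0.000e+00] [0.0093941  0.02893866 0.01047847] [0.34335924 0.22204622 0.24837281] [ 2.04687959e-01 -2.68237344e-01 -4.83387434e-01  1.35273486e+00
 -3.52891966e-04  2.40934596e-01]
```

Emit:
{"fn": "send_rows", "kwargs": {"series": [[0,0,0,0,0,-0.2,0],[0,0,0,0,0,0,0]]}}

```text
t: 6.53
tool_pos: [0.4239, 0.2202, 0.0704]
ee_rot: [0.002, 0.018, 1.0, 0.0]
wrist_force: [-0.8, 0.4, -1.3]
finger_gap: -0.001
```

Run:
```python
from h import *
o=bot.get_obs();print(o['tool_pos'],o['joint_torque'].round(2),o['wrist_force'],o['ft_torque'],optics.camera_params('wrist')['xyz'],o['joint_pos'])
snap('wrist','w7',(220,150,420,300),3)
```

```text
[0.42388259 0.22022527 0.07039358] [-3.000e-02 -3.672e+01  5.025e+01 -1.200e-01 -0.000e+00  0.000e+00] [-0.84735206  0.44590117 -1.34148877] [-0.00156826  0.03127988  0.02709365] [0.34347642 0.22208066 0.24663049] [ 2.04693641e-01 -2.67660070e-01 -4.85972286e-01  1.34894235e+00
 -3.96255259e-04  2.40884470e-01]
```

View pics/w7.png

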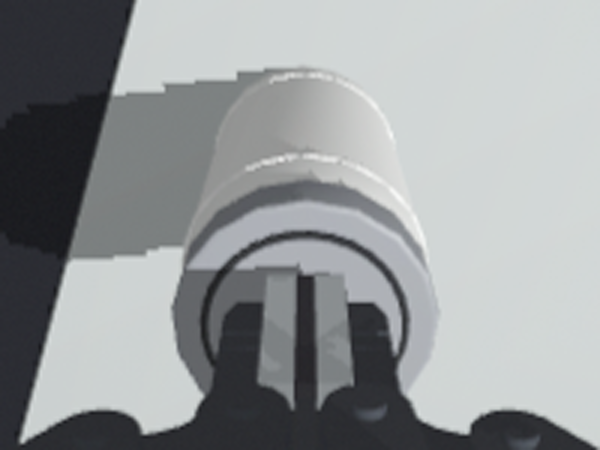

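Run:
```python
from h import *
p=optics.camera_params('wrist'); M=rot(p); print(M.round(3))
for X in [(.4245,.219,.103),(.4239,.2202,.0704),(.4239-.011,.2202,.0704),(.4239-.011,.2202,.1)]:
    print(X,proj(p,X),(M.T@(np.array(X)-p['xyz']))[2])
```

```text
[[ 0.036  0.949  0.313]
 [ 0.999 -0.034 -0.012]
 [-0.     0.313 -0.95 ]]
(0.4245, 0.219, 0.103) [321.15481223 256.41828337] 0.16183161670137977
(0.4239, 0.2202, 0.0704) [323.00816906 230.49812409] 0.19258924246817558
(0.4129, 0.2202, 0.0704) [322.41642408 214.78262358] 0.18914610750941066
(0.4129, 0.2202, 0.1) [322.58530257 234.71037582] 0.1610356673491886
```

Emit:
{"fn": "send_rows", "kwargs": {"series": [[0,0,0,0,0,-0.2,0],[0,0,0,0,0,0,0]]}}

```text
t: 6.75
tool_pos: [0.4244, 0.2204, 0.069]
ee_rot: [0.002, 0.018, 1.0, 0.0]
wrist_force: [0.5, -0.6, -0.5]
finger_gap: 0.0
```

Emit:
{"fn": "send_rows", "kwargs": {"series": [[0,0,0,0,0,-0.2,0],[0,0,0,0,0,0,0]]}}

```text
t: 6.92
tool_pos: [0.4259, 0.2207, 0.0695]
ee_rot: [0.004, 0.018, 1.0, 0.001]
wrist_force: [0.2, 0.3, 0.0]
finger_gap: -0.001
```

Emit:
{"fn": "send_rows", "kwargs": {"series": [[0,0,0,0,0,-0.2,0],[0,0,0,0,0,0,0]]}}

```text
t: 7.08
tool_pos: [0.4276, 0.2211, 0.0691]
ee_rot: [0.006, 0.018, 1.0, 0.001]
wrist_force: [0.2, -0.0, -0.2]
finger_gap: -0.001
```

Run:
```python
from h import *
o=bot.get_obs();print(o['tool_pos'],o['joint_torque'].round(2),o['wrist_force'],o['ft_torque'],optics.camera_params('wrist')['xyz'],o['joint_pos'],o['joint_vel'])
snap('wrist','w8',(220,150,420,300),3)
snap('scene','s8',(330,150,410,230),7)
```

```text
[0.42755914 0.22108663 0.06913751] [-2.000e-02 -3.663e+01  5.022e+01 -2.000e-01  0.000e+00  0.000e+00] [ 0.2023394  -0.0405825  -0.17009793] [ 1.63597178e-02  2.06170439e-05 -1.44257884e-02] [0.34561999 0.22260148 0.24467935] [ 2.04882990e-01 -2.68471258e-01 -4.89008383e-01  1.33783011e+00
 -3.71740387e-04  2.40902525e-01] [-0.00089343 -0.0015544   0.00190897 -0.00434364 -0.00077006  0.00061662]
```

View pics/w8.png

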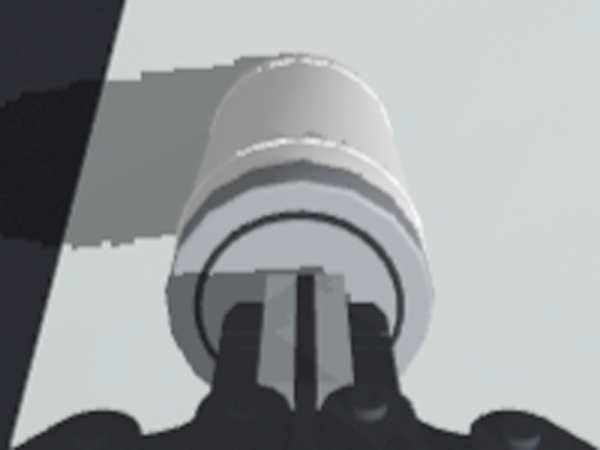

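View pics/s8.png

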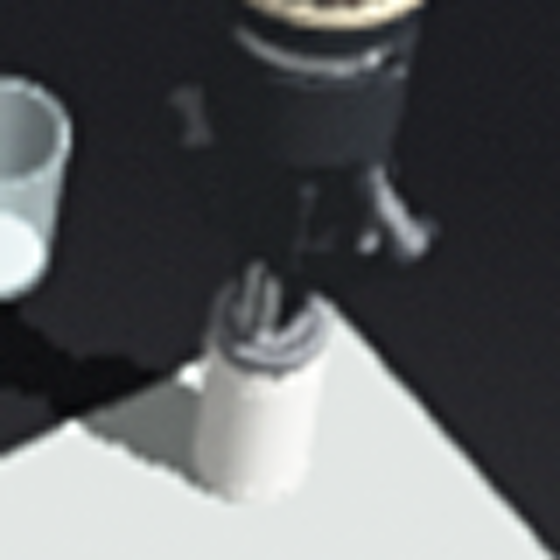

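Emit:
{"fn": "send_rows", "kwargs": {"series": [[0,0.7,0,-0.2,0,-0.6,0],[0,0,0,0,0,0,0]]}}

```text
t: 7.35
tool_pos: [0.4308, 0.222, 0.0707]
ee_rot: [0.006, 0.018, 1.0, 0.002]
wrist_force: [0.1, 0.3, -1.1]
finger_gap: -0.003
```

Run:
```python
from h import *
o=st();print(o['joint_torque'].round(2),optics.camera_params('wrist')['xyz'],o['joint_pos'])
```

```text
t 7.35 tcp [0.4308 0.222  0.0707] z [ 0.012  0.004 -1.   ] y [0.036 0.999 0.005] F [ 0.1  0.3 -1.1] gap -0.003 j [ 0.2  -0.26 -0.48  1.34  0.    0.24]
[ 0.000e+00 -3.740e+01  5.091e+01  1.800e-01  1.000e-02 -1.000e-02] [0.34891592 0.22319375 0.24629392] [ 0.20400702 -0.25915029 -0.47827487  1.33895201  0.00165919  0.23995141]
```

The tips are probably in contact already. My trailing zero row resets the target to the measured pose, which relaxes the force before I read it. I'll back off, recentre, and press without a zero row at the end.

Emit:
{"fn": "send_rows", "kwargs": {"series": [[0,0.7,0,0,0,0.8,0],[0.2,0,0,-0.6,-0.3,0,0],[0,0,0,0,0,0,0]]}}

```text
t: 7.6
tool_pos: [0.4248, 0.219, 0.079]
ee_rot: [0.0, 0.018, 1.0, 0.004]
wrist_force: [-0.1, -0.7, -0.3]
finger_gap: 0.0
```

Run:
```python
from h import *
st(); p,im=snap('wrist','w9',(220,150,420,300),3)
```

```text
t 7.6 tcp [0.4248 0.219  0.079 ] z [ 0.     0.008 -1.   ] y [0.036 0.999 0.008] F [-0.1 -0.7 -0.3] gap 0.0 j [ 0.2  -0.27 -0.47  1.37  0.01  0.23]
```

View pics/w9.png

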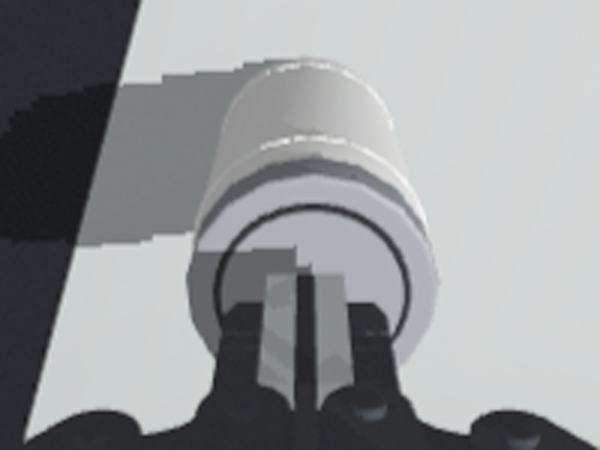

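Emit:
{"fn": "send_rows", "kwargs": {"series": [[-0.4,0,0,-0.3,0.1,-0.5,0],[0,0,0,0,0,-0.4,0],[0,0,0,0,0,-0.4,0]]}}

```text
t: 7.9
tool_pos: [0.4234, 0.2204, 0.0683]
ee_rot: [0.003, 0.018, 1.0, 0.001]
wrist_force: [-16.2, -4.2, 77.0]
finger_gap: -0.001
```

Emit:
{"fn": "send_rows", "kwargs": {"series": [[0,0,0,0,0,-0.6,0]]}}

```text
t: 7.98
tool_pos: [0.4264, 0.2213, 0.0688]
ee_rot: [0.007, 0.018, 1.0, 0.001]
wrist_force: [-19.2, -4.3, 77.2]
finger_gap: -0.0
```

Emit:
{"fn": "send_rows", "kwargs": {"series": [[0,0,0,0,0,-0.8,0]]}}

```text
t: 8.07
tool_pos: [0.4309, 0.2225, 0.0695]
ee_rot: [0.013, 0.017, 1.0, 0.003]
wrist_force: [-18.8, -4.3, 85.1]
finger_gap: 0.002
```

77 N pressed, so lid B must be home. I'll use gentler presses from now on. Lifting to check.

Emit:
{"fn": "send_rows", "kwargs": {"series": [[0,1.4,0,0,0,1,0],[0,0,0,0,0,3,0],[0,0,0,0,0,4,0],[0,0,0,0,0,0,0]]}}

```text
t: 8.4
tool_pos: [0.4313, 0.2233, 0.1541]
ee_rot: [0.003, 0.017, 1.0, 0.003]
wrist_force: [0.6, 0.6, 0.1]
finger_gap: 0.001
```

Run:
```python
from h import *
st(); p,im=snap('wrist','w10'); snap('scene','s10',(300,130,440,270),5);snap('top','t10')
print([proj(p,X).round(1) for X in [(.4245,.219,.103),(.4245,.219,.003),(.577,.294,.106)]])
```

```text
t 8.4 tcp [0.4313 0.2233 0.1541] z [ 0.005  0.005 -1.   ] y [0.033 0.999 0.005] F [0.6 0.6 0.1] gap 0.001 j [ 0.2  -0.26 -0.33  1.5   0.    0.24]
[array([316.8, 196.6]), array([317.7, 169.2]), array([400.9, 345.9])]
```

View pics/w10.png

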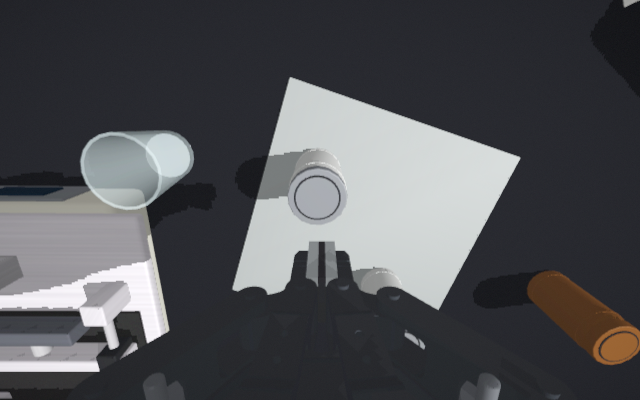

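View pics/s10.png

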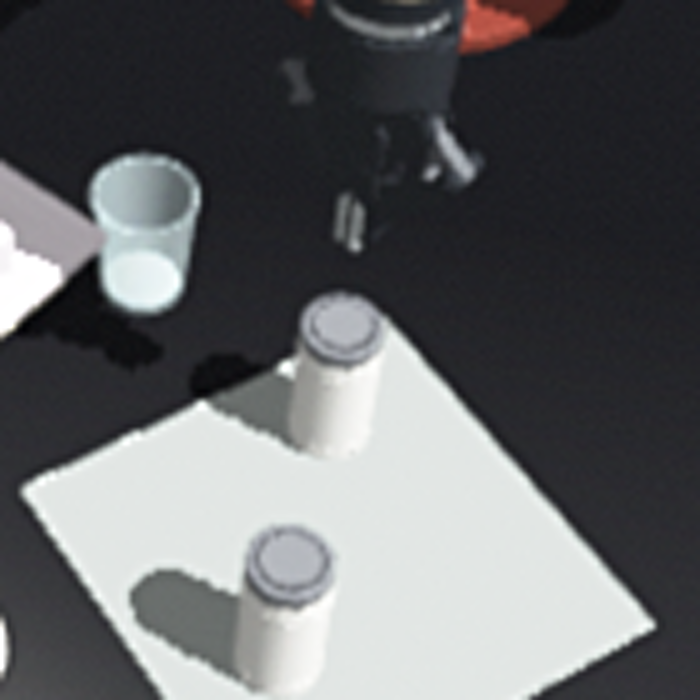

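Lid B is at (317,197), matching the 0.103 m closed height, and the jar hasn't moved. Tips contact at TCP + 35 mm, so for grasping I'll aim the TCP about 35 mm lower than the text suggests. Opening and centring.

Emit:
{"fn": "send_rows", "kwargs": {"series": [[-0.3,0.3,0.2,-0.7,-0.4,0,8.5],[0,0,0,0,0,0,8.5],[0,0,0,0,0,0,8.5],[0,0,0,0,0,-2,8.5],[0,0,0,0,0,-2,8.5],[0,0,0,0,0,0,8.5]]}}

```text
t: 9.05
tool_pos: [0.4169, 0.2175, 0.0992]
ee_rot: [-0.009, 0.015, 1.0, -0.002]
wrist_force: [-0.1, -0.4, -0.4]
finger_gap: 0.841
```

Run:
```python
from h import *
st(); p,im=snap('wrist','w11')
print([proj(p,X).round(1) for X in [(.4245,.219,.103)]])
```

```text
t 9.05 tcp [0.4169 0.2175 0.0992] z [-0.017 -0.004 -1.   ] y [ 0.029  1.    -0.005] F [-0.1 -0.4 -0.4] gap 0.841 j [ 0.2  -0.27 -0.44  1.42 -0.    0.23]
[array([325.6, 243.8])]
```

View pics/w11.png

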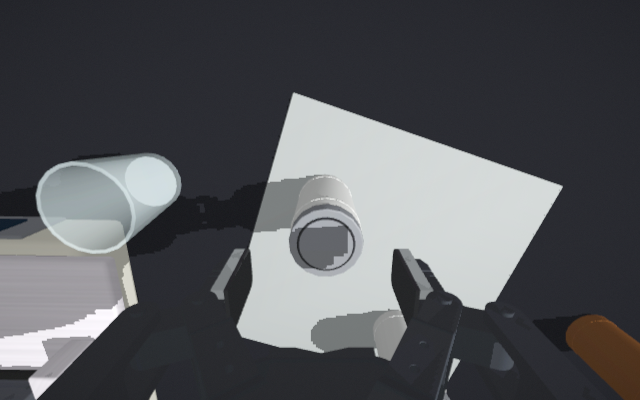

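Emit:
{"fn": "send_rows", "kwargs": {"series": [[0.2,-1.0,0,0.7,0.2,-1.0,8.5],[0,0,0,0,0,-1.5,8.5],[0,0,0,0,0,0,8.5]]}}

```text
t: 9.35
tool_pos: [0.425, 0.2198, 0.0773]
ee_rot: [0.001, 0.015, 1.0, -0.0]
wrist_force: [-0.8, 0.2, -0.9]
finger_gap: 0.993
```

Run:
```python
from h import *
st(); p,im=snap('wrist','w12')
print([proj(p,X).round(1) for X in [(.4245,.219,.103)]])
```

```text
t 9.35 tcp [0.425  0.2198 0.0773] z [ 0.003 -0.    -1.   ] y [ 0.029  1.    -0.   ] F [-0.8  0.2 -0.9] gap 0.993 j [ 0.2  -0.27 -0.47  1.36 -0.    0.23]
[array([321.9, 248.7])]
```

View pics/w12.png

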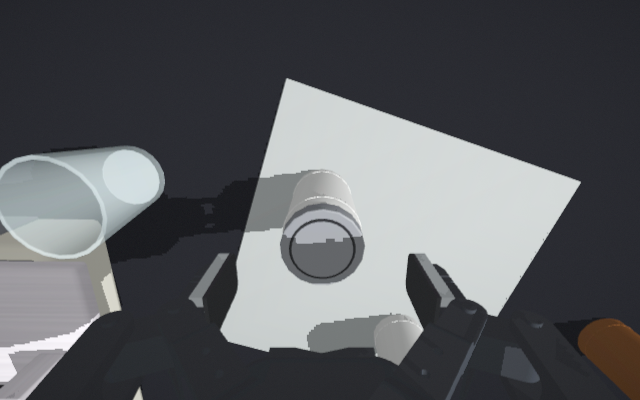

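Emit:
{"fn": "send_rows", "kwargs": {"series": [[0,0,0,0,0,-1.5,8.5],[0,0,0,0,0,-1.5,8.5],[0,0,0,0,0,-1,8.5]]}}

```text
t: 9.65
tool_pos: [0.4293, 0.2207, 0.0445]
ee_rot: [0.006, 0.015, 1.0, 0.001]
wrist_force: [-0.3, 0.4, 0.7]
finger_gap: 0.996
```

Emit:
{"fn": "send_rows", "kwargs": {"series": [[0,0,0,0,0,-1,8.5]]}}

```text
t: 9.73
tool_pos: [0.43, 0.2208, 0.0353]
ee_rot: [0.007, 0.015, 1.0, 0.001]
wrist_force: [0.9, 0.3, 0.6]
finger_gap: 1.0
```

Run:
```python
from h import *
st(); p,im=snap('wrist','w13'); snap('scene','s13',(300,130,440,270),4)
print([proj(p,X).round(1) for X in [(.4245,.219,.103)]])
```

```text
t 9.73 tcp [0.43   0.2208 0.0353] z [ 0.014  0.002 -1.   ] y [0.029 1.    0.002] F [0.9 0.3 0.6] gap 1.0 j [ 0.2  -0.24 -0.53  1.27 -0.    0.23]
[array([319.6, 286.4])]
```

View pics/w13.png

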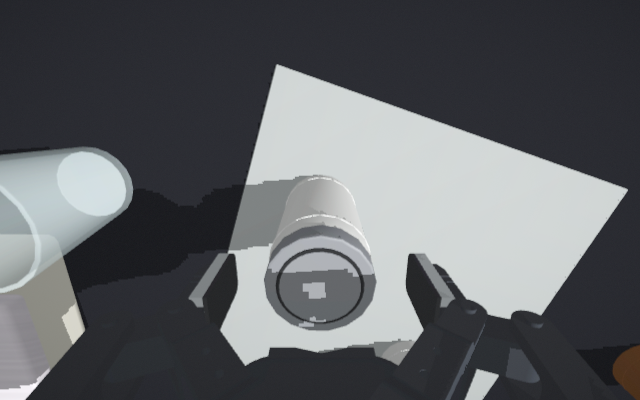

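View pics/s13.png

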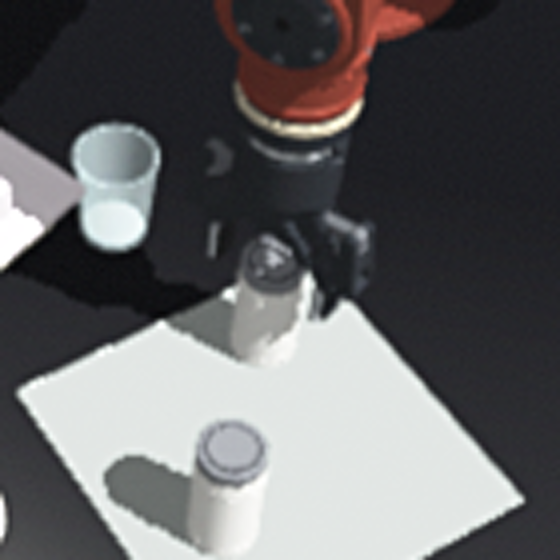

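Emit:
{"fn": "send_rows", "kwargs": {"series": [[0.1,0.8,0,-0.5,0,-0.8,8.5]]}}

```text
t: 9.92
tool_pos: [0.425, 0.2208, 0.0274]
ee_rot: [-0.0, 0.015, 1.0, 0.002]
wrist_force: [0.8, -0.3, 0.0]
finger_gap: 0.993
```

Emit:
{"fn": "send_rows", "kwargs": {"series": [[0,0.2,0,-0.1,0,-0.8,8.5]]}}

```text
t: 10.0
tool_pos: [0.4238, 0.2209, 0.0194]
ee_rot: [-0.002, 0.015, 1.0, 0.002]
wrist_force: [0.2, 0.3, -0.4]
finger_gap: 0.995
```

Run:
```python
from h import *
st(); p,im=snap('wrist','w14'); snap('scene','s14',(300,130,440,270),4)
```

```text
t 10.0 tcp [0.4238 0.2209 0.0194] z [-0.005  0.004 -1.   ] y [0.029 1.    0.004] F [ 0.2  0.3 -0.4] gap 0.995 j [ 0.2  -0.23 -0.54  1.26  0.    0.23]
```

View pics/w14.png

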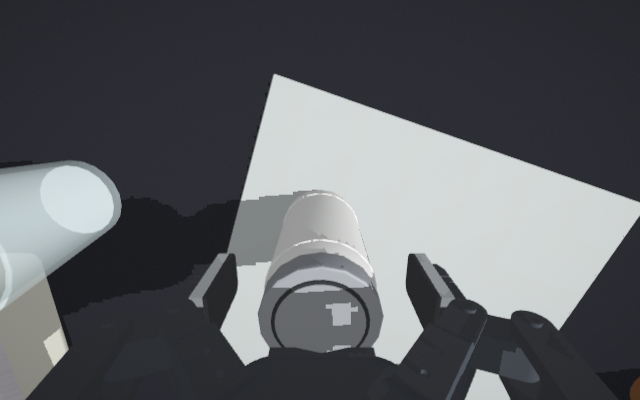

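Emit:
{"fn": "send_rows", "kwargs": {"series": [[0,-0.2,0,0,0,-0.5,8.5]]}}

```text
t: 10.18
tool_pos: [0.424, 0.2208, 0.014]
ee_rot: [-0.001, 0.015, 1.0, 0.002]
wrist_force: [0.1, 0.1, -0.4]
finger_gap: 0.995
```

Emit:
{"fn": "send_rows", "kwargs": {"series": [[0,0,0,0,0,0,4.0],[0,0,0,0,0,0,4.0],[0,0,0,0,0,0,4.0],[0,0,0,0,0,0,4.0],[0,0,0,0,0,0,4.0],[0,0,0,0,0,0,4.0]]}}

```text
t: 10.68
tool_pos: [0.4236, 0.2207, 0.0135]
ee_rot: [-0.001, 0.015, 1.0, 0.002]
wrist_force: [0.5, -0.7, -2.3]
finger_gap: 0.569
```

Emit:
{"fn": "send_rows", "kwargs": {"series": [[0,0,0,0,0,1,4.0],[0,0,0,0,0,2,4.0],[0,0,0,0,0,3,4.0],[0,0,0,0,0,4,4.0],[0,0,0,0,0,4,4.0],[0,0,0,0,0,0,4.0]]}}

```text
t: 11.18
tool_pos: [0.418, 0.2197, 0.1585]
ee_rot: [-0.005, 0.015, 1.0, 0.001]
wrist_force: [0.7, -0.2, -1.6]
finger_gap: 0.572
```

Run:
```python
from h import *
st(); p,im=snap('wrist','w15'); snap('scene','s15',(160,60,480,290),2.4)
```

```text
t 11.18 tcp [0.418  0.2197 0.1585] z [-0.01   0.002 -1.   ] y [0.029 1.    0.002] F [ 0.7 -0.2 -1.6] gap 0.572 j [ 0.2  -0.28 -0.34  1.52  0.    0.23]
```

View pics/w15.png

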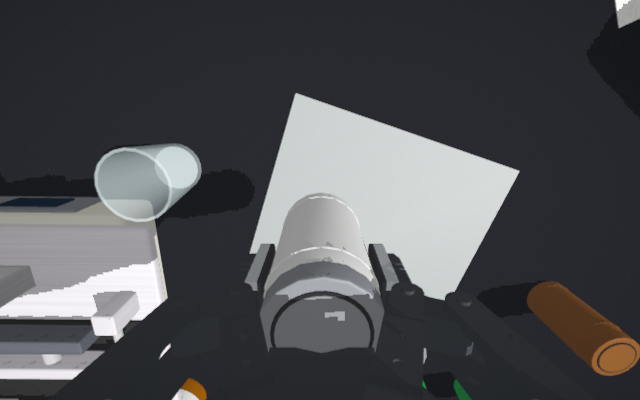

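View pics/s15.png

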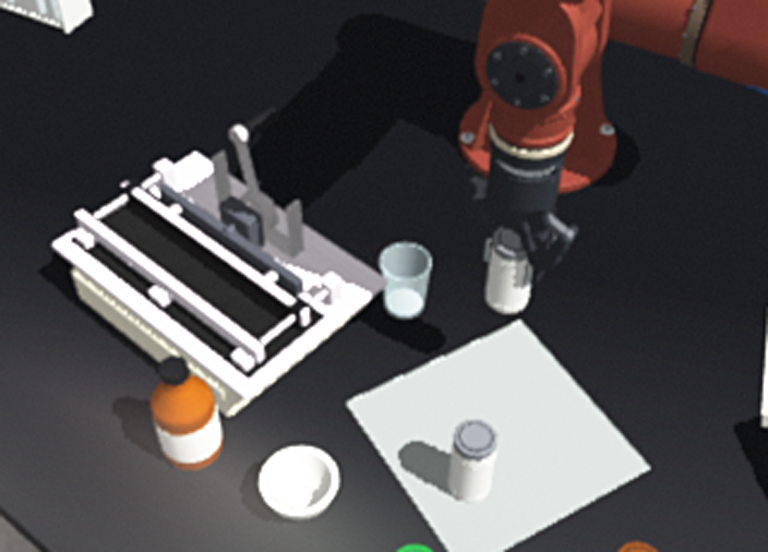

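Jar B is held upright and clear of the mat. Now I'll fix the bay line in the world frame.

Run:
```python
from h import *
T=optics.camera_params('top')
c=lambda u,v:(u/4.4+340,v/4.4+150)
P=lambda u,v,z:onz(T,*c(u,v),z)[:2]
tc=np.array([P(u,v,.09) for u,v in [(120,53),(706,78),(706,475),(106,447)]])
y=tc[0]-tc[1]+tc[3]-tc[2]; x=tc[0]-tc[3]+tc[1]-tc[2]
print('yaw',np.arctan2(-y[0],y[1]),np.arctan2(x[1],x[0]))
# edges by profile: columns
im=cv2.imread('pics/top0.png'); g=cv2.cvtColor(im,cv2.COLOR_BGR2GRAY).astype(int)
for u in (400,412,450,470,480): print(u,[(v,g[v,u]) for v in range(163,216)])
```

```text
yaw -0.0368782722581159 -0.03986036828718441
400 [(163, np.int64(182)), (164, np.int64(255)), (165, np.int64(255)), (166, np.int64(254)), (167, np.int64(253)), (168, np.int64(255)), (169, np.int64(255)), (170, np.int64(112)), (171, np.int64(68)), (172, np.int64(65)), (173, np.int64(186)), (174, np.int64(255)), (175, np.int64(255)), (176, np.int64(255)), (177, np.int64(255)), (178, np.int64(81)), (179, np.int64(65)), (180, np.int64(70)), (181, np.int64(81)), (182, np.int64(80)), (183, np.int64(78)), (184, np.int64(81)), (185, np.int64(82)), (186, np.int64(77)), (187, np.int64(82)), (188, np.int64(81)), (189, np.int64(79)), (190, np.int64(79)), (191, np.int64(79)), (192, np.int64(80)), (193, np.int64(82)), (194, np.int64(80)), (195, np.int64(79)), (196, np.int64(80)), (197, np.int64(82)), (198, np.int64(79)), (199, np.int64(80)), (200, np.int64(79)), (201, np.int64(197)), (202, np.int64(255)), (203, np.int64(255)), (204, np.int64(255)), (205, np.int64(255)), (206, np.int64(216)), (207, np.int64(255)), (208, np.int64(255)), (209, np.int64(255)), (210, np.int64(255)), (211, np.int64(255)
[... 3950 characters left out ...]
, (183, np.int64(52)), (184, np.int64(58)), (185, np.int64(68)), (186, np.int64(70)), (187, np.int64(73)), (188, np.int64(75)), (189, np.int64(72)), (190, np.int64(73)), (191, np.int64(76)), (192, np.int64(70)), (193, np.int64(71)), (194, np.int64(73)), (195, np.int64(70)), (196, np.int64(71)), (197, np.int64(73)), (198, np.int64(71)), (199, np.int64(73)), (200, np.int64(71)), (201, np.int64(74)), (202, np.int64(74)), (203, np.int64(71)), (204, np.int64(84)), (205, np.int64(208)), (206, np.int64(255)), (207, np.int64(255)), (208, np.int64(255)), (209, np.int64(255)), (210, np.int64(126)), (211, np.int64(66)), (212, np.int64(71)), (213, np.int64(73)), (214, np.int64(72)), (215, np.int64(78))]
```

Run:
```python
from h import *
T=optics.camera_params('top')
m=np.array([onz(T,u,v,.124)[:2] for u,v in [(400,(177.6+200.6)/2),(412,(178.6+200.9)/2),(450,(180.3+202.7)/2),(470,(181.4+203.7)/2),(480,(181.7+204.8)/2)]])
print(m)
yaw=-.038; X=np.array([np.cos(yaw),np.sin(yaw)]);Y=np.array([-np.sin(yaw),np.cos(yaw)])
print('x along', (m@X).round(4))
ctr=np.array([.5596,-.1299]); oy=ctr@Y
xb=(m@X).mean()+.0015
for ys in (-.07,0,.07): print(ys, (xb*X+(oy+ys)*Y).round(4))
o=(xb-.031)*X+oy*Y; print('origin',o, 'deck ctr in shaker',(ctr-o)@X)
np.save('shk.npy',np.array([*o,yaw]))
# lever grip: along x -156..-100, z~.21-.22
gi=[(512,390),(505,490)]
for u,v in gi:
    P=onz(T,u/4.4+340,v/4.4+150,.217)[:2]-o; print('grip end',P@X,P@Y)
```

```text
[[ 0.60948828 -0.03482253]
 [ 0.60796812 -0.06702686]
 [ 0.60400099 -0.16884427]
 [ 0.60156702 -0.22231506]
 [ 0.59987644 -0.24900472]]
x along [0.6104 0.6101 0.61   0.6096 0.6089]
-0.07 [ 0.6041 -0.2016]
0 [ 0.6067 -0.1317]
0.07 [ 0.6094 -0.0617]
origin [ 0.57573897 -0.13051358] deck ctr in shaker -0.01615063120428811
grip end -0.10170142798452894 -0.029352526055712196
grip end -0.1570350004913729 -0.026000603997609714
```

Emit:
{"fn": "send_rows", "kwargs": {"series": [[0,-0.6,0,1,-1.5,2,4.0],[0,0,0,2,-2.5,2,4.0],[0,0,0,2,-3.3,1,4.0],[0,0,0,2,-3.3,1,4.0],[0,0,0,2,-3.3,0,4.0],[0,0,0,2,-3.3,0,4.0],[0,0,0,2,-3.3,0,4.0],[0,0,0,1.5,-3.3,0,4.0]]}}

```text
t: 11.95
tool_pos: [0.5571, -0.0233, 0.2041]
ee_rot: [-0.01, 0.009, 1.0, 0.002]
wrist_force: [0.6, 0.8, -2.3]
finger_gap: 0.569
```

Emit:
{"fn": "send_rows", "kwargs": {"series": [[0,0,0,1,-3.3,0,4.0],[0,0,0,0.5,-3.3,0,4.0],[0,0,0,0,-3.3,0,4.0],[0,0,0,0,-3,0,4.0],[0,0,0,0,0,0,4.0]]}}

```text
t: 12.37
tool_pos: [0.5701, -0.1638, 0.1922]
ee_rot: [-0.017, 0.011, 1.0, 0.004]
wrist_force: [1.1, 1.2, -3.6]
finger_gap: 0.577
```

Run:
```python
from h import *
st()
```

```text
t 12.37 tcp [ 0.5701 -0.1638  0.1922] z [-0.034  0.008 -0.999] y [0.023 1.    0.007] F [ 1.1  1.2 -3.6] gap 0.577 j [-0.49  0.13  0.12  1.59 -0.01 -0.47]
```

Emit:
{"fn": "send_rows", "kwargs": {"series": [[-0.4,-1.9,-0.7,1.6,-1.8,0.5,4.0],[0,0,0,1.6,-1.8,0.4,4.0],[0,0,0,0,0,0,4.0]]}}

```text
t: 12.62
tool_pos: [0.5998, -0.2013, 0.194]
ee_rot: [-0.005, 0.019, 1.0, 0.003]
wrist_force: [1.3, -0.6, -3.7]
finger_gap: 0.575
```

Run:
```python
from h import *
st(); p,im=snap('wrist','w16'); snap('scene','s16',(160,80,400,280),3)
```

```text
t 12.62 tcp [ 0.5998 -0.2013  0.194 ] z [-0.009  0.007 -1.   ] y [0.039 0.999 0.007] F [ 1.3 -0.6 -3.7] gap 0.575 j [-0.53  0.22  0.22  1.58  0.   -0.49]
```

View pics/w16.png

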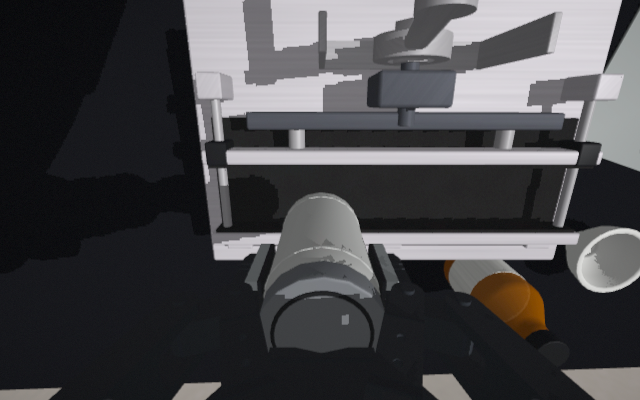

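View pics/s16.png

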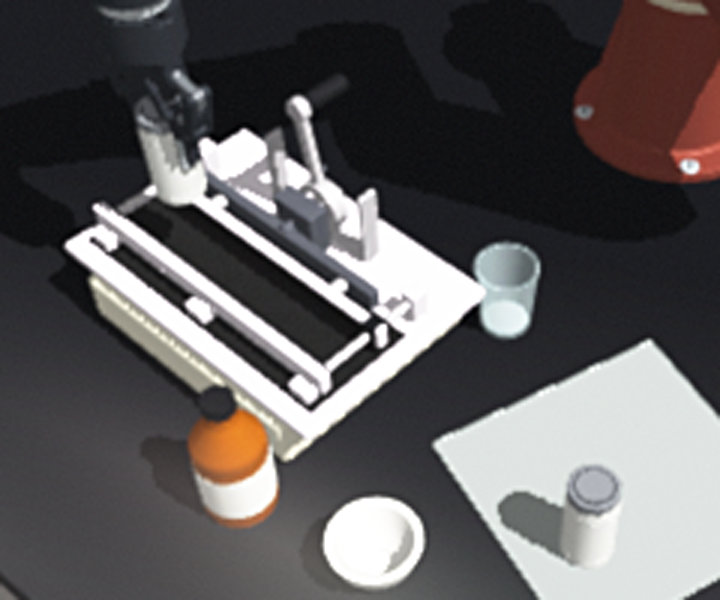

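Run:
```python
from h import *
p=optics.camera_params('wrist'); o=np.load('shk.npy'); X=np.array([np.cos(o[2]),np.sin(o[2])]);Y=np.array([-X[1],X[0]])
im=cv2.imread('pics/w16.png');g=cv2.cvtColor(im,cv2.COLOR_BGR2GRAY).astype(int)
for u in (250,270,420,480,540):
    print(u,[(v,g[v,u]) for v in list(range(145,168))],[(v,g[v,u]) for v in list(range(228,246))] if u in(250,480) else '')
for u,v in [(250,163.5),(480,163.5),(250,233),(480,233)]:
    P=onz(p,u,v,.124)[:2]-o[:2]; print(u,v,(P@X).round(4),(P@Y).round(4))
```

```text
250 [(145, np.int64(38)), (146, np.int64(40)), (147, np.int64(83)), (148, np.int64(112)), (149, np.int64(115)), (150, np.int64(140)), (151, np.int64(173)), (152, np.int64(192)), (153, np.int64(202)), (154, np.int64(203)), (155, np.int64(202)), (156, np.int64(202)), (157, np.int64(200)), (158, np.int64(199)), (159, np.int64(200)), (160, np.int64(200)), (161, np.int64(200)), (162, np.int64(196)), (163, np.int64(185)), (164, np.int64(146)), (165, np.int64(36)), (166, np.int64(40)), (167, np.int64(40))] [(228, np.int64(17)), (229, np.int64(21)), (230, np.int64(23)), (231, np.int64(21)), (232, np.int64(58)), (233, np.int64(94)), (234, np.int64(109)), (235, np.int64(113)), (236, np.int64(115)), (237, np.int64(167)), (238, np.int64(200)), (239, np.int64(198)), (240, np.int64(197)), (241, np.int64(198)), (242, np.int64(199)), (243, np.int64(196)), (244, np.int64(191)), (245, np.int64(193))]
270 [(145, np.int64(39)), (146, np.int64(41)), (147, np.int64(82)), (148, np.int64(112)), (149, np.int64(116)), (150, np.int64(140)), (151, np.int64(173)), (152, np.int64(193)), (153, np.int64(203)), (154
[... 1605 characters left out ...]
nt64(196)), (242, np.int64(194)), (243, np.int64(188)), (244, np.int64(149)), (245, np.int64(150))]
540 [(145, np.int64(21)), (146, np.int64(21)), (147, np.int64(77)), (148, np.int64(110)), (149, np.int64(107)), (150, np.int64(111)), (151, np.int64(157)), (152, np.int64(195)), (153, np.int64(213)), (154, np.int64(219)), (155, np.int64(215)), (156, np.int64(212)), (157, np.int64(210)), (158, np.int64(209)), (159, np.int64(205)), (160, np.int64(201)), (161, np.int64(198)), (162, np.int64(198)), (163, np.int64(189)), (164, np.int64(143)), (165, np.int64(42)), (166, np.int64(37)), (167, np.int64(38))] 
250 163.5 -0.0055 -0.1284
480 163.5 -0.0054 0.0671
250 233 0.0586 -0.1329
480 233 0.059 0.0776
```

Run:
```python
from h import *
p=optics.camera_params('wrist'); o=bot.get_obs()['tool_pos']
P=onz(p,321,193.5,.1835); print(P, P[0]+.025, o)
P=onz(p,321,291,.2835); print('lid ring top?',P)
S=optics.camera_params('scene')
im=cv2.imread('pics/w16.png')
cv2.imwrite('pics/w16c.png',cv2.resize(im[170:400,220:420],None,fx=2.6,fy=2.6))
print(proj(p,o+[-.025,0,-.0105]),proj(p,o+[0,0,.0895]),proj(p,o+[-.0245,0,.0895]),proj(p,o+[0.0,-.025,-.0105]))
```

```text
[ 0.57652418 -0.19918756  0.1835    ] 0.6015241832944345 [ 0.59848475 -0.19871351  0.19444097]
lid ring top? [ 0.58213047 -0.19999615  0.2835    ]
[321.5489682  189.25453289] [326.22758097 330.31772894] [323.89755761 270.94318021] [286.48289054 225.68607845]
```

View pics/w16c.png

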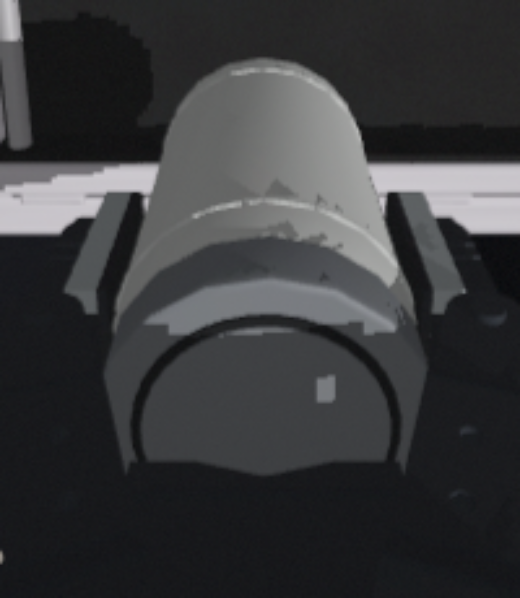

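Emit:
{"fn": "send_rows", "kwargs": {"series": [[-0.4,-0.5,0,0.1,-0.2,-2,4.0],[0,0,0,0,0,-2,4.0],[0,0,0,0,0,0,4.0],[0,0,0,0,0,0,4.0]]}}

```text
t: 13.05
tool_pos: [0.5976, -0.1964, 0.1519]
ee_rot: [-0.002, 0.017, 1.0, 0.002]
wrist_force: [0.5, 0.2, -2.1]
finger_gap: 0.57
```

```bash
cat > chk.py <<'E'
from h import *
import sys
o=st(); p,im=snap('wrist',sys.argv[1]); t=o['tool_pos']
print('pred jar bottom near edge',proj(p,t+[-.025,0,-.0105]))
cv2.imwrite(f'pics/{sys.argv[1]}c.png',cv2.resize(im[120:320,170:470],None,fx=2.6,fy=2.6,interpolation=cv2.INTER_CUBIC))
E
python3 chk.py w17
```

```text
t 13.05 tcp [ 0.5976 -0.1964  0.1519] z [-0.004  0.003 -1.   ] y [0.034 0.999 0.003] F [ 0.5  0.2 -2.1] gap 0.57 j [-0.53  0.2   0.12  1.5   0.   -0.49]
pred jar bottom near edge [321.74589566 189.25308636]
```

View pics/w17c.png

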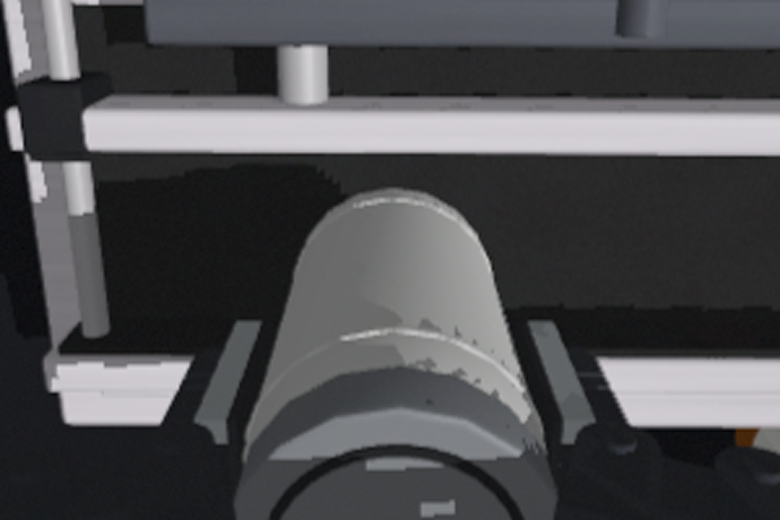

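```bash
cat > ray.py <<'E'
from h import *
import sys
p=optics.camera_params('wrist'); o=np.load('shk.npy'); X=np.array([np.cos(o[2]),np.sin(o[2])]);Y=np.array([-X[1],X[0]])
def S(u,v,z):
    P=onz(p,u,v,z)[:2]-o[:2]; return np.array([P@X,P@Y]).round(4)
t=bot.get_obs()['tool_pos']; P=t[:2]-o[:2]; print('tcp in shk',(P@X).round(4),(P@Y).round(4))
for a in sys.argv[1:]:
    u,v,z=map(float,a.split(',')); print(a,S(u,v,z))
E
python3 ray.py 320,178.8,.124 320,255.4,.124 420,255.8,.124 322,192.3,.1414 200,192,.124
```

```text
tcp in shk 0.0242 -0.0648
320,178.8,.124 [-0.0035 -0.067 ]
320,255.4,.124 [ 0.0576 -0.0668]
420,255.8,.124 [0.0578 0.0109]
322,192.3,.1414 [ 0.0013 -0.0656]
200,192,.124 [ 0.0065 -0.1536]
```

Emit:
{"fn": "send_rows", "kwargs": {"series": [[-0.2,-0.2,0,0.4,-0.1,-0.8,4.0],[0,0,0,0,0,0,4.0]]}}

```text
t: 13.27
tool_pos: [0.6021, -0.1967, 0.145]
ee_rot: [0.0, 0.017, 1.0, -0.0]
wrist_force: [-0.8, -0.2, -3.3]
finger_gap: 0.571
```

```bash
python3 chk.py w18; python3 ray.py
```

```text
t 13.27 tcp [ 0.6021 -0.1967  0.145 ] z [ 0.    -0.001 -1.   ] y [ 0.033  0.999 -0.001] F [-0.8 -0.2 -3.3] gap 0.571 j [-0.52  0.2   0.11  1.48 -0.   -0.49]
pred jar bottom near edge [321.82887435 189.16584742]
tcp in shk 0.0291 -0.0653
```

View pics/w18c.png

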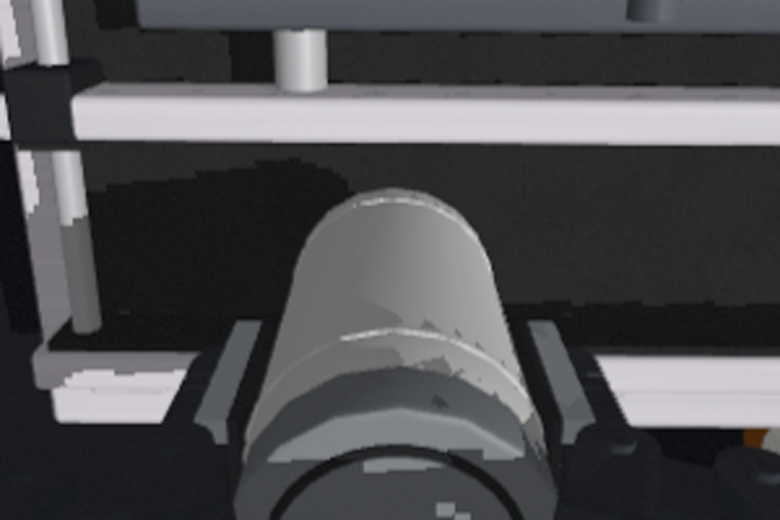

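Emit:
{"fn": "send_rows", "kwargs": {"series": [[0,0,0,-0.1,0,-0.8,4.0],[0,0,0,0,0,-0.6,4.0]]}}

```text
t: 13.48
tool_pos: [0.6027, -0.1975, 0.1342]
ee_rot: [0.002, 0.016, 1.0, -0.002]
wrist_force: [-0.6, -0.5, -3.4]
finger_gap: 0.571
```

Emit:
{"fn": "send_rows", "kwargs": {"series": [[0,0,0,-0.1,0,-0.6,4.0],[0,0,0,0,0,-0.6,4.0]]}}

```text
t: 13.65
tool_pos: [0.6018, -0.1977, 0.1214]
ee_rot: [0.003, 0.017, 1.0, -0.002]
wrist_force: [-0.2, 1.1, -3.1]
finger_gap: 0.575
```

```bash
python3 chk.py w19; python3 ray.py
```

```text
t 13.65 tcp [ 0.6018 -0.1977  0.1214] z [ 0.006 -0.004 -1.   ] y [ 0.033  0.999 -0.003] F [-0.2  1.1 -3.1] gap 0.575 j [-0.52  0.19  0.06  1.43 -0.   -0.49]
pred jar bottom near edge [321.85889619 189.16751209]
tcp in shk 0.0281 -0.0658
```

View pics/w19c.png

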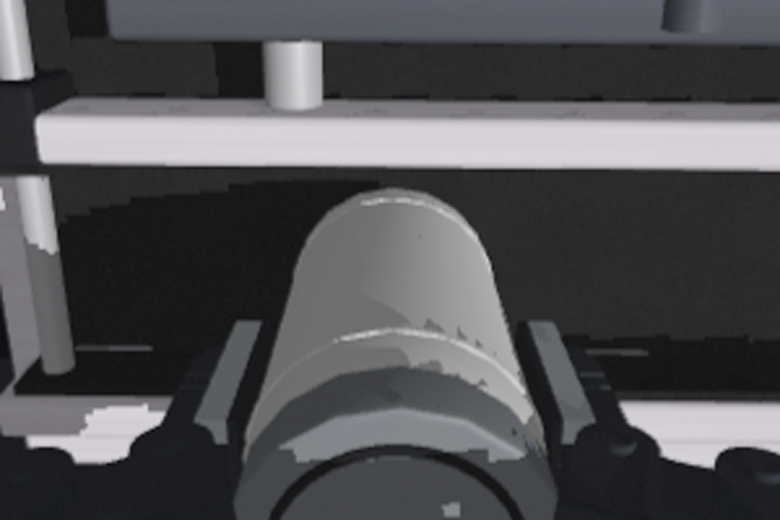

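Emit:
{"fn": "send_rows", "kwargs": {"series": [[0.2,0.3,0,0,0,-0.7,4.0],[0,0,0,0,0,-0.6,4.0]]}}

```text
t: 13.87
tool_pos: [0.6014, -0.1975, 0.1063]
ee_rot: [-0.0, 0.017, 1.0, 0.0]
wrist_force: [-0.6, 0.5, -3.0]
finger_gap: 0.572
```

Emit:
{"fn": "send_rows", "kwargs": {"series": [[0,0,0,0,0,-0.3,4.0],[0,0,0,0,0,-0.3,4.0]]}}

```text
t: 14.03
tool_pos: [0.6014, -0.1976, 0.1005]
ee_rot: [-0.0, 0.017, 1.0, 0.0]
wrist_force: [-11.1, 6.4, 34.2]
finger_gap: 0.57
```

On the deck exactly at the predicted height. Releasing.

Emit:
{"fn": "send_rows", "kwargs": {"series": [[0,0,0,0,0,0.05,4.0],[0,0,0,0,0,0,6.5],[0,0,0,0,0,0,8.5],[0,0,0,0,0,0,8.5],[0,0,0,0,0,0,8.5],[0,0,0,0,0,0,8.5]]}}

```text
t: 14.53
tool_pos: [0.6027, -0.1984, 0.1027]
ee_rot: [0.001, 0.017, 1.0, -0.0]
wrist_force: [1.1, 0.1, -0.4]
finger_gap: 0.991
```

Emit:
{"fn": "send_rows", "kwargs": {"series": [[0,0,0,0,0,1,8.5],[0,0,0,0,0,2,8.5],[0,0,0,0,0,3,8.5],[0,0,0,0,0,4,8.5],[0,0,0,0,0,4,8.5],[0,0,0,0,0,3,8.5],[0,0,0,0,0,0,8.5]]}}

```text
t: 15.12
tool_pos: [0.5981, -0.1958, 0.2803]
ee_rot: [-0.001, 0.017, 1.0, 0.001]
wrist_force: [0.6, -0.5, 0.7]
finger_gap: 0.993
```

```bash
python3 - <<'E'
from h import *
st();snap('wrist','w20');snap('scene','s20',(160,80,420,280),3)
E
python3 ray.py
```

```text
t 15.12 tcp [ 0.5981 -0.1958  0.2803] z [-0.003  0.002 -1.   ] y [0.033 0.999 0.002] F [ 0.6 -0.5  0.7] gap 0.993 j [-0.52  0.24  0.4   1.73  0.   -0.49]
tcp in shk 0.0243 -0.064
```

View pics/w20.png

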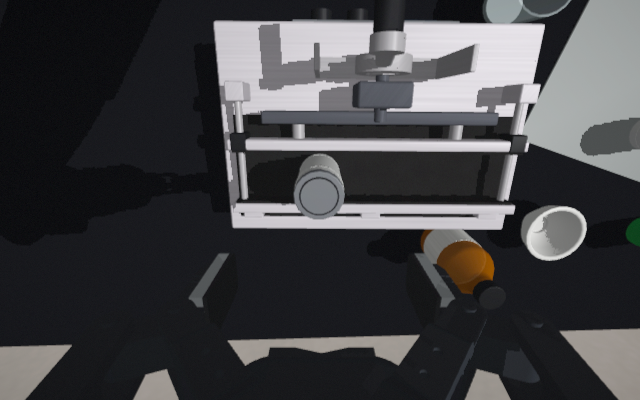

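View pics/s20.png

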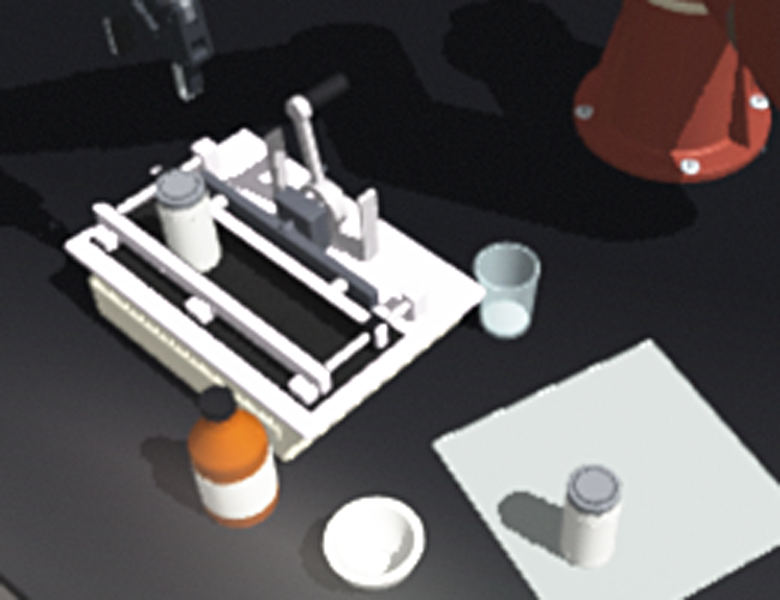

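Jar B stands upright between the rails, with its lid at (320,195). Now for jar A.

Emit:
{"fn": "send_rows", "kwargs": {"series": [[0,0,0,0,3.5,0,0],[0,0,0,0,3.8,0,0],[0,0,0,0,3.8,0,0],[0,0,0,0,3.8,0,0],[0,0,0,0,3.8,0,0],[0,0,0,0,3.8,0,0],[0,0,0,0,3.8,0,0],[0,0,0,0,3.8,0,0]]}}

```text
t: 15.88
tool_pos: [0.5914, 0.11, 0.2629]
ee_rot: [-0.011, 0.023, 1.0, 0.003]
wrist_force: [1.0, -1.0, -0.5]
finger_gap: -0.001
```

Emit:
{"fn": "send_rows", "kwargs": {"series": [[0,0,0,0,3.8,-1,0],[0,0,0,0,3.8,-1,0],[0,0,0,0,3.8,-1,0],[0,0,0,0,3.8,-1,0],[0,0,0,0,2,-1,0],[0,0,0,0,0,0,0]]}}

```text
t: 16.38
tool_pos: [0.5838, 0.2972, 0.2014]
ee_rot: [-0.017, 0.02, 1.0, 0.002]
wrist_force: [-0.4, -0.5, -1.0]
finger_gap: -0.001
```

Run:
```python
from h import *
st();p,_=snap('wrist','w21'); print(proj(p,(.577,.294,.106)))
```

```text
t 16.38 tcp [0.5838 0.2972 0.2014] z [-0.035  0.005 -0.999] y [0.04  0.999 0.004] F [-0.4 -0.5 -1. ] gap -0.001 j [0.26 0.32 0.35 1.63 0.01 0.3 ]
[318.61299151 185.88312681]
```

View pics/w21.png

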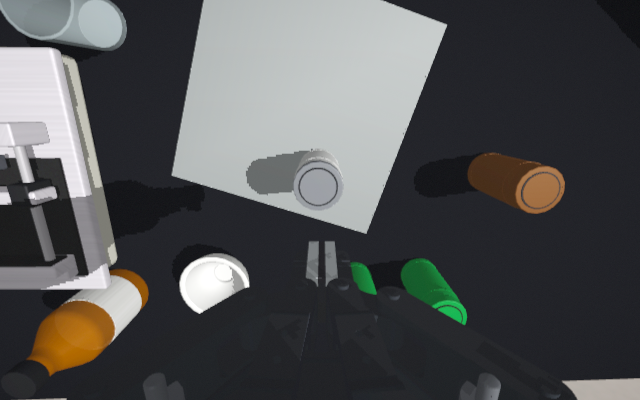

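Emit:
{"fn": "send_rows", "kwargs": {"series": [[-0.3,-2.0,-0.2,-0.4,-0.3,-3,0],[0,0,0,0,0,-3,0],[0,0,0,0,0,-3,0],[0,0,0,0,0,-1,0],[0,0,0,0,0,0,0]]}}

```text
t: 16.85
tool_pos: [0.5789, 0.2884, 0.0974]
ee_rot: [-0.0, 0.023, 1.0, -0.001]
wrist_force: [-0.1, -1.3, -0.1]
finger_gap: 0.0
```

Run:
```python
from h import *
st();p,_=snap('wrist','w22',(220,150,420,300),3); print(proj(p,(.577,.294,.106)))
```

```text
t 16.85 tcp [0.5789 0.2884 0.0974] z [-0.    -0.003 -1.   ] y [ 0.046  0.999 -0.003] F [-0.1 -1.3 -0.1] gap 0.0 j [ 0.26  0.25  0.08  1.4  -0.    0.31]
[332.03466439 233.05776786]
```

View pics/w22.png

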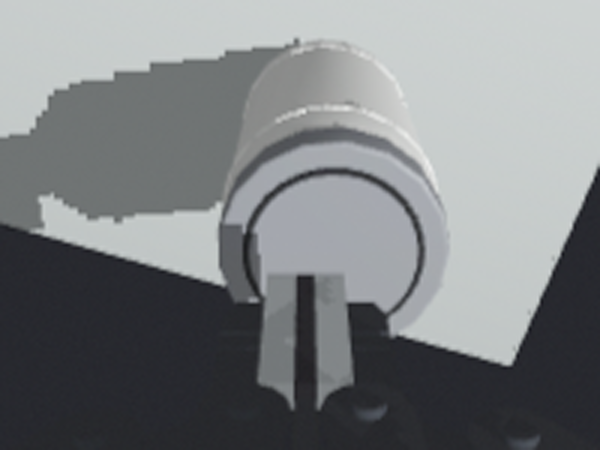

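Lid A's ring is centred at (331,232). I'll shift +y 5.5 mm and -x 4 mm, then lower.

Emit:
{"fn": "send_rows", "kwargs": {"series": [[0,0,-0.5,-0.4,0.55,-0.8,0],[0,0,0,0,0,-0.8,0],[0,0,0,0,0,0,0]]}}

```text
t: 17.15
tool_pos: [0.5779, 0.2936, 0.086]
ee_rot: [0.003, 0.029, 1.0, -0.001]
wrist_force: [-0.8, -0.1, 0.7]
finger_gap: 0.001
```

Run:
```python
from h import *
st();p,_=snap('wrist','w23',(220,150,420,300),3)
```

```text
t 17.15 tcp [0.5779 0.2936 0.086 ] z [ 0.006 -0.001 -1.   ] y [ 0.058  0.998 -0.001] F [-0.8 -0.1  0.7] gap 0.001 j [ 0.27  0.25  0.06  1.37 -0.    0.33]
```

View pics/w23.png

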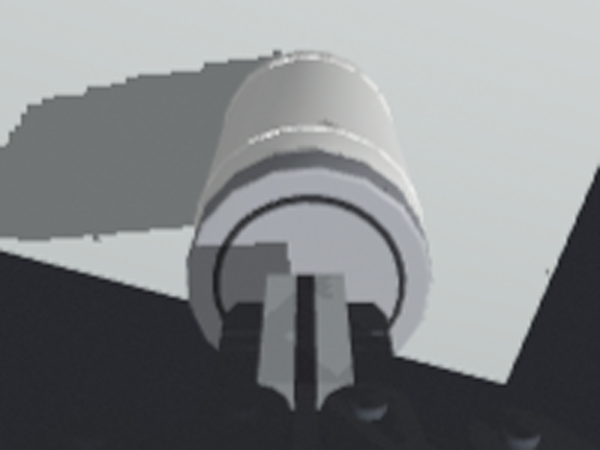

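Emit:
{"fn": "send_rows", "kwargs": {"series": [[0,0.3,1,-0.3,0,-0.5,0],[0,0,0,0,0,-0.4,0],[0,0,0,0,0,-0.1,0]]}}

```text
t: 17.45
tool_pos: [0.5766, 0.2944, 0.0789]
ee_rot: [0.002, 0.019, 1.0, 0.0]
wrist_force: [0.3, 0.5, 0.4]
finger_gap: -0.001
```

Emit:
{"fn": "send_rows", "kwargs": {"series": [[0,0,0,0,0,-0.15,0]]}}

```text
t: 17.53
tool_pos: [0.5768, 0.2944, 0.0776]
ee_rot: [0.003, 0.019, 1.0, 0.0]
wrist_force: [0.3, -0.7, -0.1]
finger_gap: -0.003
```

Emit:
{"fn": "send_rows", "kwargs": {"series": [[0,0,0,0,0,-0.15,0]]}}

```text
t: 17.62
tool_pos: [0.5769, 0.2944, 0.0761]
ee_rot: [0.003, 0.019, 1.0, 0.0]
wrist_force: [-0.5, -0.8, 0.6]
finger_gap: -0.002
```

Emit:
{"fn": "send_rows", "kwargs": {"series": [[0,0,0,0,0,-0.15,0],[0,0,0,0,0,-0.15,0]]}}

```text
t: 17.78
tool_pos: [0.577, 0.2945, 0.0729]
ee_rot: [0.003, 0.019, 1.0, 0.0]
wrist_force: [-0.0, 0.4, -0.0]
finger_gap: -0.001
```

Emit:
{"fn": "send_rows", "kwargs": {"series": [[0,0,0,0,0,-0.15,0]]}}

```text
t: 17.87
tool_pos: [0.5771, 0.2945, 0.0713]
ee_rot: [0.003, 0.019, 1.0, 0.0]
wrist_force: [-0.7, 0.2, 6.2]
finger_gap: 0.001
```

Emit:
{"fn": "send_rows", "kwargs": {"series": [[0,0,0,0,0,-0.15,0]]}}

```text
t: 17.95
tool_pos: [0.5773, 0.2946, 0.0703]
ee_rot: [0.003, 0.019, 1.0, 0.0]
wrist_force: [-2.2, -1.0, 5.5]
finger_gap: 0.001
```

Emit:
{"fn": "send_rows", "kwargs": {"series": [[0,0,0,0,0,-0.15,0]]}}

```text
t: 18.03
tool_pos: [0.5775, 0.2946, 0.0694]
ee_rot: [0.003, 0.019, 1.0, 0.0]
wrist_force: [-1.8, 0.2, 6.8]
finger_gap: -0.001
```

Textbook behaviour: about 6 N, with the lid sliding. Continuing until it comes up solid.

Emit:
{"fn": "send_rows", "kwargs": {"series": [[0,0,0,0,0,-0.15,0]]}}

```text
t: 18.12
tool_pos: [0.5778, 0.2947, 0.0689]
ee_rot: [0.004, 0.019, 1.0, 0.001]
wrist_force: [-3.9, -1.2, 15.0]
finger_gap: -0.004
```

Emit:
{"fn": "send_rows", "kwargs": {"series": [[0,0,0,0,0,-0.15,0]]}}

```text
t: 18.2
tool_pos: [0.5784, 0.2949, 0.069]
ee_rot: [0.005, 0.019, 1.0, 0.001]
wrist_force: [-4.5, -1.2, 14.3]
finger_gap: -0.003
```

Emit:
{"fn": "send_rows", "kwargs": {"series": [[0,0,0,0,0,-0.15,0]]}}

```text
t: 18.28
tool_pos: [0.5789, 0.2951, 0.0692]
ee_rot: [0.006, 0.019, 1.0, 0.001]
wrist_force: [-2.8, -0.3, 10.3]
finger_gap: 0.003
```

Emit:
{"fn": "send_rows", "kwargs": {"series": [[0,0.8,0,-0.2,0,-0.3,0]]}}

```text
t: 18.37
tool_pos: [0.5779, 0.2954, 0.0689]
ee_rot: [0.0, 0.019, 1.0, 0.001]
wrist_force: [-4.4, -4.5, 22.4]
finger_gap: 0.001
```

Emit:
{"fn": "send_rows", "kwargs": {"series": [[0,0,0,0,0,1,0],[0,0,0,0,0,3,8.5],[0,0,0,0,0,1,8.5],[0,0,0,0,0,0,8.5],[0,0,0,0,0,0,8.5],[0,0,0,0,0,0,8.5],[0,0,0,0,0,0,8.5]]}}

```text
t: 18.95
tool_pos: [0.5779, 0.2953, 0.1206]
ee_rot: [0.0, 0.019, 1.0, 0.001]
wrist_force: [-0.4, 0.3, 0.2]
finger_gap: 0.843
```

Run:
```python
from h import *
st();p,_=snap('wrist','w24');print(proj(p,(.577,.294,.103)))
```

```text
t 18.95 tcp [0.5779 0.2953 0.1206] z [ 0.001  0.002 -1.   ] y [0.038 0.999 0.002] F [-0.4  0.3  0.2] gap 0.843 j [0.27 0.25 0.12 1.44 0.   0.31]
[321.00351467 219.10792489]
```

View pics/w24.png

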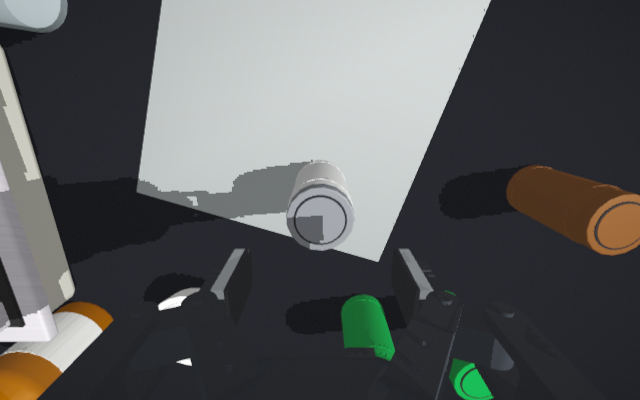

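Emit:
{"fn": "send_rows", "kwargs": {"series": [[0,0,0,-0.1,0,-2,8.5],[0,0,0,0,0,-2,8.5],[0,0,0,0,0,-2,8.5],[0,0,0,0,0,-1,8.5],[0,0,0,0,0,0,8.5]]}}

```text
t: 19.42
tool_pos: [0.575, 0.2948, 0.0447]
ee_rot: [-0.001, 0.019, 1.0, 0.001]
wrist_force: [0.5, 0.0, -0.6]
finger_gap: 0.998
```

Run:
```python
from h import *
st();p,_=snap('wrist','w25');print(proj(p,(.577,.294,.103)))
```

```text
t 19.42 tcp [0.575  0.2948 0.0447] z [-0.002  0.001 -1.   ] y [0.038 0.999 0.001] F [ 0.5  0.  -0.6] gap 0.998 j [0.27 0.27 0.01 1.31 0.   0.31]
[322.243495   286.05476952]
```

View pics/w25.png

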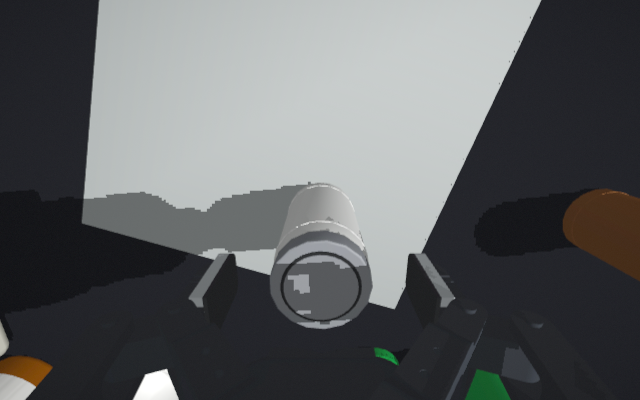

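Centred. Final descent and grip.

Emit:
{"fn": "send_rows", "kwargs": {"series": [[0,0,0,0.1,-0.05,-1.2,8.5],[0,0,0,0,0,-1,8.5],[0,0,0,0,0,-0.8,8.5]]}}

```text
t: 19.72
tool_pos: [0.5787, 0.295, 0.0174]
ee_rot: [0.002, 0.019, 1.0, 0.001]
wrist_force: [0.2, -0.0, 0.3]
finger_gap: 1.0
```

Emit:
{"fn": "send_rows", "kwargs": {"series": [[0,0,0,0,0,0,4.0],[0,0,0,0,0,0,4.0],[0,0,0,0,0,0,4.0],[0,0,0,0,0,0,4.0],[0,0,0,0,0,0,4.0],[0,0,0,0,0,0,4.0]]}}

```text
t: 20.22
tool_pos: [0.5783, 0.2948, 0.0162]
ee_rot: [0.001, 0.019, 1.0, 0.001]
wrist_force: [-0.2, 0.5, -2.7]
finger_gap: 0.57
```

Emit:
{"fn": "send_rows", "kwargs": {"series": [[0,0,0,0,0,1,4.0],[0,0,0,0,0,2,4.0],[0,0,0,0,0,3.5,4.0],[0,0,0,0,0,4,4.0],[0,0,0,0,0,4,4.0],[0,0,0,0,-2,4,4.0],[0,0,0,0,-3,2,4.0],[0,0,0,0,-3.5,0,4.0]]}}

```text
t: 20.88
tool_pos: [0.5711, 0.2135, 0.2273]
ee_rot: [-0.002, 0.015, 1.0, 0.001]
wrist_force: [2.3, 0.3, -2.4]
finger_gap: 0.571
```

Emit:
{"fn": "send_rows", "kwargs": {"series": [[0,0,0,0.3,-3.5,0,4.0],[0,0,0,0.3,-3.5,0,4.0],[0,0,0,0.3,-3.5,0,4.0],[0,0,0,0.3,-3.5,0,4.0],[0,0,0,0.3,-3.5,0,4.0],[0,0,0,0.3,-3.5,0,4.0],[0,0,0,0.3,-3.5,0,4.0],[0,0,0,0.3,-2,0,4.0]]}}

```text
t: 21.55
tool_pos: [0.5948, -0.0643, 0.2405]
ee_rot: [0.006, 0.014, 1.0, 0.0]
wrist_force: [0.9, -0.2, -2.5]
finger_gap: 0.57
```

```bash
python3 chk.py w26; python3 ray.py
```

```text
t 21.55 tcp [ 0.5948 -0.0643  0.2405] z [ 0.011  0.001 -1.   ] y [0.027 1.    0.001] F [ 0.9 -0.2 -2.5] gap 0.57 j [-0.33  0.1   0.17  1.63  0.   -0.3 ]
pred jar bottom near edge [321.99844073 189.22669527]
tcp in shk 0.0171 0.0642
```

View pics/w26.png

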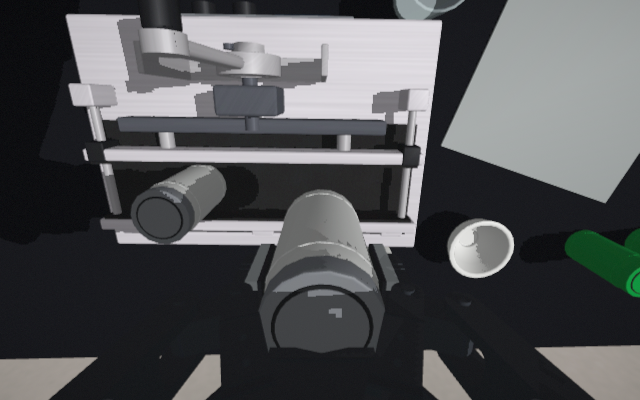

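Emit:
{"fn": "send_rows", "kwargs": {"series": [[0,0.6,-0.6,0.6,0.2,-2.5,4.0],[0,0,0,0.6,0.2,-2.5,4.0],[0,0,0,0,0,-2.5,4.0],[0,0,0,0,0,-1,4.0],[0,0,0,0,0,0,4.0],[0,0,0,0,0,0,4.0]]}}

```text
t: 22.1
tool_pos: [0.6082, -0.0662, 0.1586]
ee_rot: [0.003, 0.023, 1.0, -0.001]
wrist_force: [1.0, -0.1, -2.1]
finger_gap: 0.578
```

```bash
python3 chk.py w27; python3 ray.py
```

```text
t 22.1 tcp [ 0.6082 -0.0662  0.1586] z [ 0.006 -0.003 -1.   ] y [ 0.046  0.999 -0.002] F [ 1.  -0.1 -2.1] gap 0.578 j [-0.32  0.13  0.05  1.49 -0.   -0.28]
pred jar bottom near edge [321.34851182 189.2253173 ]
tcp in shk 0.0301 0.0655
```

View pics/w27c.png

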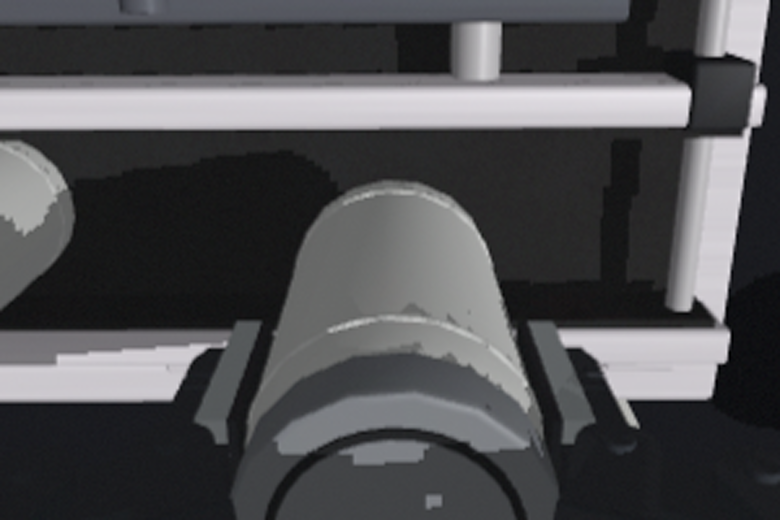

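```bash
python3 ray.py 320,169.6,.124 430,246.9,.124 322,189.2,.1454
```

```text
tcp in shk 0.0301 0.0655
320,169.6,.124 [-0.0024  0.0635]
430,246.9,.124 [0.0611 0.1505]
322,189.2,.1454 [0.0061 0.065 ]
```

Emit:
{"fn": "send_rows", "kwargs": {"series": [[0.2,0.3,0.4,0,0.1,-1.2,4.0],[0,0,0,0,0,-0.8,4.0],[0,0,0,0,0,0,4.0]]}}

```text
t: 22.4
tool_pos: [0.6103, -0.0653, 0.1419]
ee_rot: [0.003, 0.019, 1.0, -0.0]
wrist_force: [-0.2, 0.4, -2.8]
finger_gap: 0.571
```

```bash
python3 chk.py w28; python3 ray.py
```

```text
t 22.4 tcp [ 0.6103 -0.0653  0.1419] z [ 0.007 -0.001 -1.   ] y [ 0.038  0.999 -0.   ] F [-0.2  0.4 -2.8] gap 0.571 j [-0.32  0.13  0.03  1.46  0.   -0.28]
pred jar bottom near edge [321.64193212 189.21022263]
tcp in shk 0.0321 0.0665
```

View pics/w28c.png

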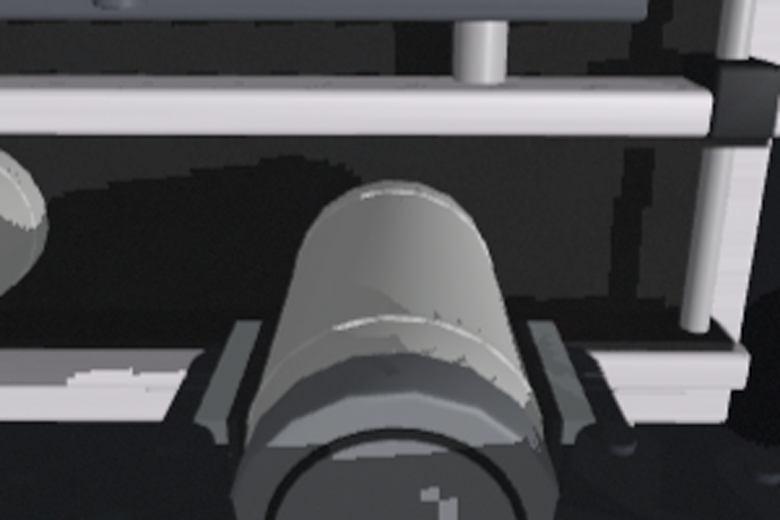

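Emit:
{"fn": "send_rows", "kwargs": {"series": [[0,0.4,0,-0.25,0,-0.6,4.0],[0,0,0,-0.05,0,-0.6,4.0]]}}

```text
t: 22.62
tool_pos: [0.6081, -0.0656, 0.1318]
ee_rot: [0.001, 0.019, 1.0, -0.001]
wrist_force: [-0.1, -0.4, -2.8]
finger_gap: 0.572
```

Emit:
{"fn": "send_rows", "kwargs": {"series": [[0,0,0,-0.1,0,-0.6,4.0],[0,0,0,-0.05,0,-0.6,4.0]]}}

```text
t: 22.78
tool_pos: [0.6067, -0.0656, 0.1189]
ee_rot: [0.001, 0.019, 1.0, -0.001]
wrist_force: [0.2, 0.3, -1.5]
finger_gap: 0.567
```

```bash
python3 chk.py w29; python3 ray.py
```

```text
t 22.78 tcp [ 0.6067 -0.0656  0.1189] z [ 0.003 -0.002 -1.   ] y [ 0.038  0.999 -0.002] F [ 0.2  0.3 -1.5] gap 0.567 j [-0.32  0.13 -0.02  1.42 -0.   -0.28]
pred jar bottom near edge [321.6856433  189.16605218]
tcp in shk 0.0278 0.0662
```

View pics/w29c.png

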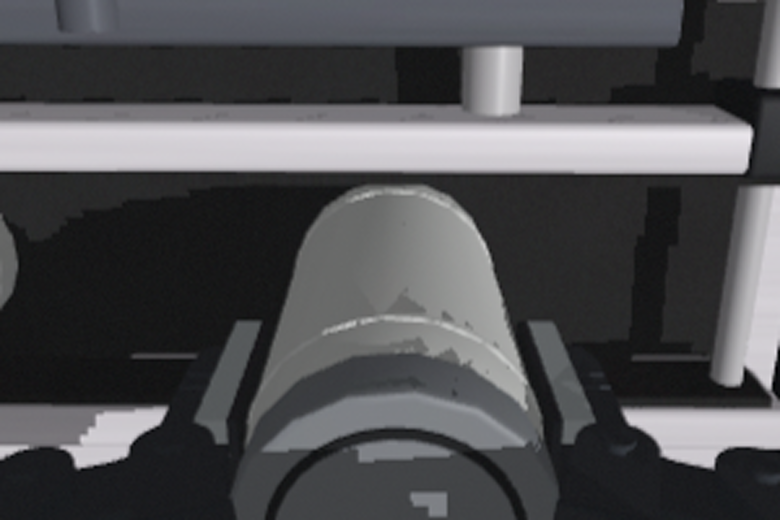

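Emit:
{"fn": "send_rows", "kwargs": {"series": [[0,0.1,0,0.15,0,-0.6,4.0],[0,0,0,0,0,-0.5,4.0]]}}

```text
t: 23.0
tool_pos: [0.6076, -0.0655, 0.1057]
ee_rot: [-0.0, 0.019, 1.0, -0.001]
wrist_force: [0.2, 0.0, -3.1]
finger_gap: 0.575
```

Emit:
{"fn": "send_rows", "kwargs": {"series": [[0,0,0,0,0,-0.2,4.0]]}}

```text
t: 23.08
tool_pos: [0.6073, -0.0654, 0.1026]
ee_rot: [-0.001, 0.019, 1.0, -0.001]
wrist_force: [-4.6, -3.6, 26.2]
finger_gap: 0.571
```

Emit:
{"fn": "send_rows", "kwargs": {"series": [[0,0,0,0,0,-0.2,4.0]]}}

```text
t: 23.17
tool_pos: [0.6077, -0.0655, 0.1026]
ee_rot: [0.0, 0.019, 1.0, -0.001]
wrist_force: [-10.3, 3.0, 32.6]
finger_gap: 0.569
```

Seated. Release and retreat.

Emit:
{"fn": "send_rows", "kwargs": {"series": [[0,0,0,0,0,0.05,4.0],[0,0,0,0,0,0,6.5],[0,0,0,0,0,0,8.5],[0,0,0,0,0,0,8.5],[0,0,0,0,0,0,8.5],[0,0,0,0,0,0,8.5]]}}

```text
t: 23.67
tool_pos: [0.6093, -0.066, 0.1052]
ee_rot: [0.002, 0.019, 1.0, -0.001]
wrist_force: [0.1, 0.6, 0.5]
finger_gap: 0.996
```

Emit:
{"fn": "send_rows", "kwargs": {"series": [[0,0,0,0,0,1,8.5],[0,0,0,0,0,2,8.5],[0,0,0,0,0,3,8.5],[0,0,0,0,0,4,8.5],[0,0,0,0,0,4,8.5],[0,0,0,0,0,4,8.5],[0,0,0,0,-2,2,8.5],[0,0,0,0,-2,0,8.5]]}}

```text
t: 24.33
tool_pos: [0.6036, -0.1018, 0.3157]
ee_rot: [-0.0, 0.017, 1.0, -0.001]
wrist_force: [0.4, -0.7, -0.9]
finger_gap: 0.998
```

```bash
python3 - <<'E'
from h import *
st();snap('wrist','w30');snap('scene','s30',(170,80,420,280),3);snap('top','t30')
E
python3 ray.py
```

```text
t 24.33 tcp [ 0.6036 -0.1018  0.3157] z [-0.001 -0.001 -1.   ] y [ 0.033  0.999 -0.001] F [ 0.4 -0.7 -0.9] gap 0.998 j [-0.38  0.21  0.44  1.79 -0.   -0.35]
tcp in shk 0.026 0.0291
```

View pics/w30.png

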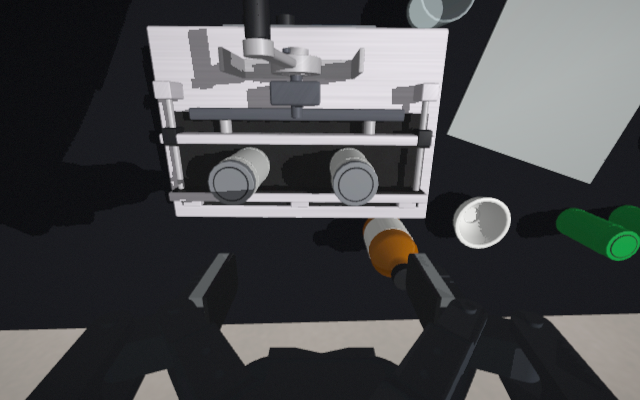

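View pics/s30.png

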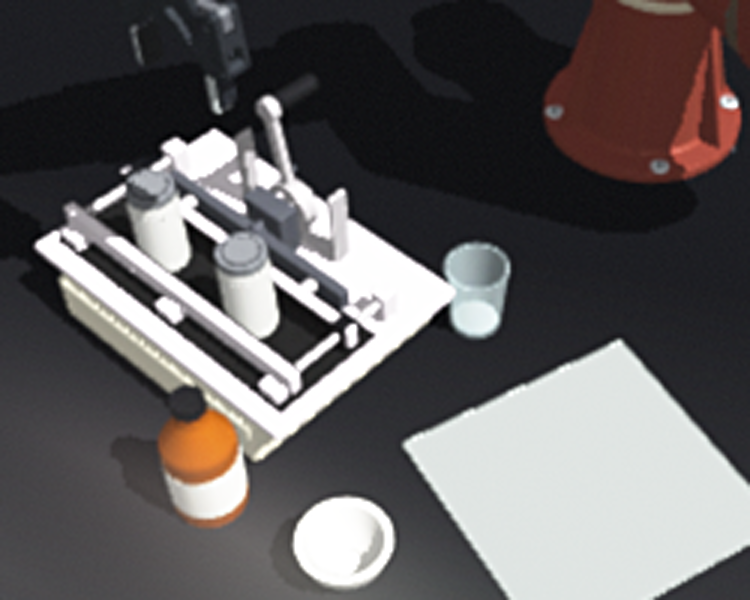

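```bash
python3 ray.py 233,182,.19 355,183,.19 250,138,.226
```

```text
tcp in shk 0.026 0.0291
233,182,.19 [ 0.0248 -0.0638]
355,183,.19 [0.0257 0.063 ]
250,138,.226 [-0.0242 -0.0344]
```

View pics/t30.png

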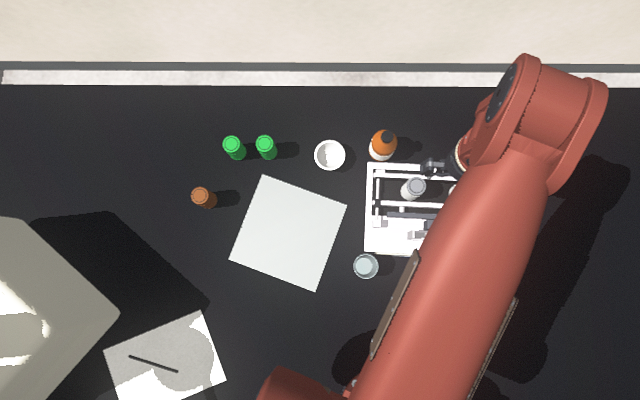

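Both jars stand in the bay, the mat is empty, and the bystanders are untouched. Now measure the lever.

```bash
python3 - <<'E'
import cv2
im=cv2.imread('pics/w30.png'); cv2.imwrite('pics/w30l.png',cv2.resize(im[0:120,140:460],None,fx=2.5,fy=2.5))
E
python3 ray.py 258,48,.228 257,10,.235 295,65,.122
```

```text
tcp in shk 0.026 0.0291
258,48,.228 [-0.0949 -0.0225]
257,10,.235 [-0.1193 -0.0202]
295,65,.122 [-0.0947 -0.0021]
```

View pics/w30l.png

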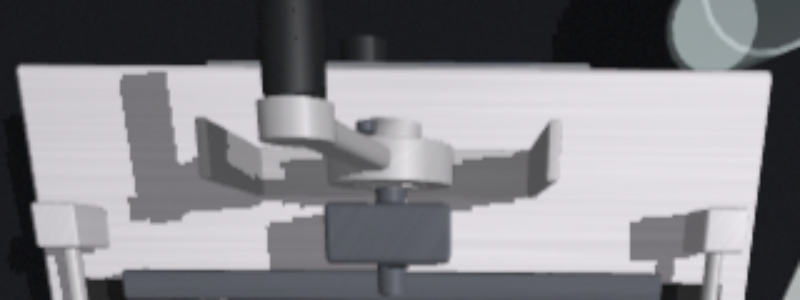

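Emit:
{"fn": "send_rows", "kwargs": {"series": [[0,0,0,-2,-0.8,0,4.0],[0,0,0,-3,-0.8,0,4.0],[0,0,0,-3,-0.8,0,4.0],[0,0,0,-3,-0.8,0,4.0],[0,0,0,-3,-0.8,0,4.0],[0,0,0,-1,-0.4,0,4.0],[0,0,0,0,0,0,4.0]]}}

```text
t: 25.07
tool_pos: [0.4449, -0.1408, 0.3025]
ee_rot: [-0.008, 0.016, 1.0, 0.004]
wrist_force: [0.9, -0.4, 0.1]
finger_gap: 0.469
```

```bash
python3 - <<'E'
from h import *
st();snap('wrist','w31')
E
python3 ray.py
```

```text
t 25.07 tcp [ 0.4449 -0.1408  0.3025] z [-0.016  0.009 -1.   ] y [0.033 0.999 0.008] F [ 0.9 -0.4  0.1] gap 0.469 j [-0.59 -0.22 -0.02  1.79 -0.   -0.55]
tcp in shk -0.1296 -0.015
```

View pics/w31.png

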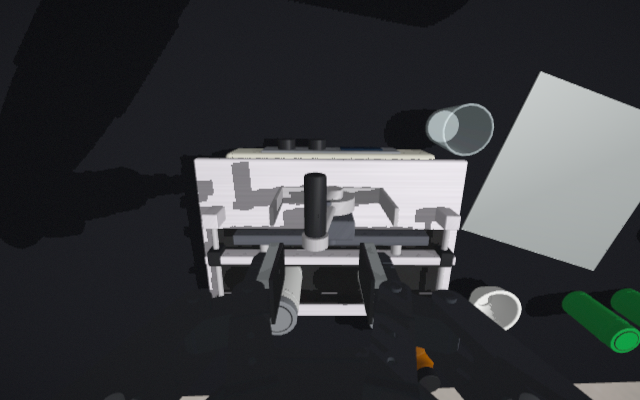

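```bash
python3 ray.py 315,176,.245 315,205,.236 315,235,.236
python3 - <<'E'
from h import *
p=optics.camera_params('wrist');print(onz(p,315,205,.236))
E
```

```text
tcp in shk -0.1296 -0.015
315,176,.245 [-0.1529 -0.021 ]
315,205,.236 [-0.125  -0.0211]
315,235,.236 [-0.0966 -0.0212]
[ 0.45001825 -0.14688283  0.236     ]
```

Emit:
{"fn": "send_rows", "kwargs": {"series": [[-0.5,-0.9,0,0.3,-0.6,-1.5,4.0],[0,0,0,0,0,-2,4.0],[0,0,0,0,0,-2,4.0],[0,0,0,0,0,-1,4.0],[0,0,0,0,0,0,4.0]]}}

```text
t: 25.53
tool_pos: [0.4516, -0.1435, 0.2341]
ee_rot: [0.0, 0.015, 1.0, 0.001]
wrist_force: [-0.1, 1.0, 0.5]
finger_gap: 0.462
```

```bash
python3 - <<'E'
from h import *
st();snap('wrist','w32',(160,120,480,360),2.5)
E
python3 ray.py
```

```text
t 25.53 tcp [ 0.4516 -0.1435  0.2341] z [ 0.001  0.001 -1.   ] y [0.03  1.    0.001] F [-0.1  1.   0.5] gap 0.462 j [-0.59 -0.27 -0.19  1.65  0.   -0.56]
tcp in shk -0.1234 -0.0178
```

View pics/w32.png

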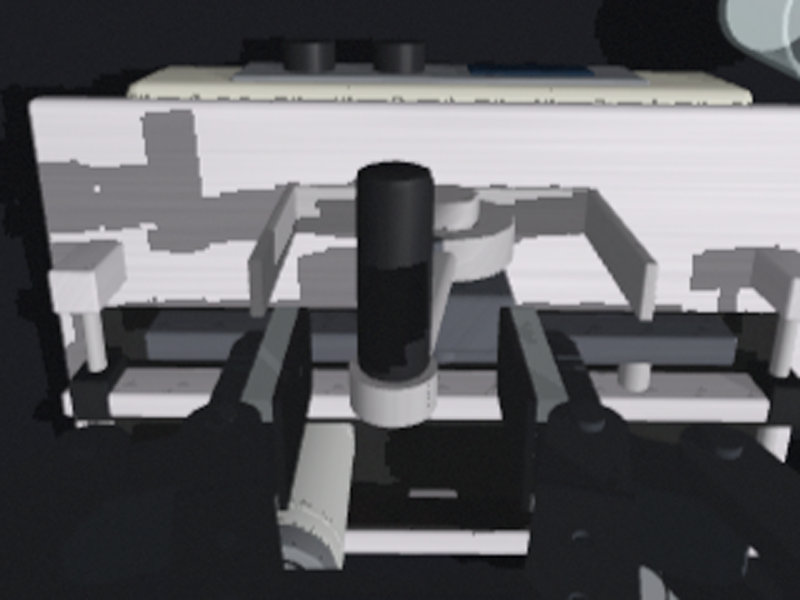

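Emit:
{"fn": "send_rows", "kwargs": {"series": [[0,0,0,-0.2,-0.3,-1.5,4.0],[0,0,0,0,0,-1.5,4.0],[0,0,0,0,0,0,4.0]]}}

```text
t: 25.83
tool_pos: [0.4517, -0.1462, 0.2071]
ee_rot: [0.002, 0.014, 1.0, 0.0]
wrist_force: [-0.0, 0.6, -0.7]
finger_gap: 0.471
```

```bash
python3 - <<'E'
from h import *
st();snap('wrist','w33',(160,120,480,360),2.5)
E
python3 ray.py
```

```text
t 25.83 tcp [ 0.4517 -0.1462  0.2071] z [ 0.003  0.    -1.   ] y [0.028 1.    0.   ] F [-0.   0.6 -0.7] gap 0.471 j [-0.59 -0.28 -0.25  1.6   0.   -0.56]
tcp in shk -0.1231 -0.0207
```

View pics/w33.png

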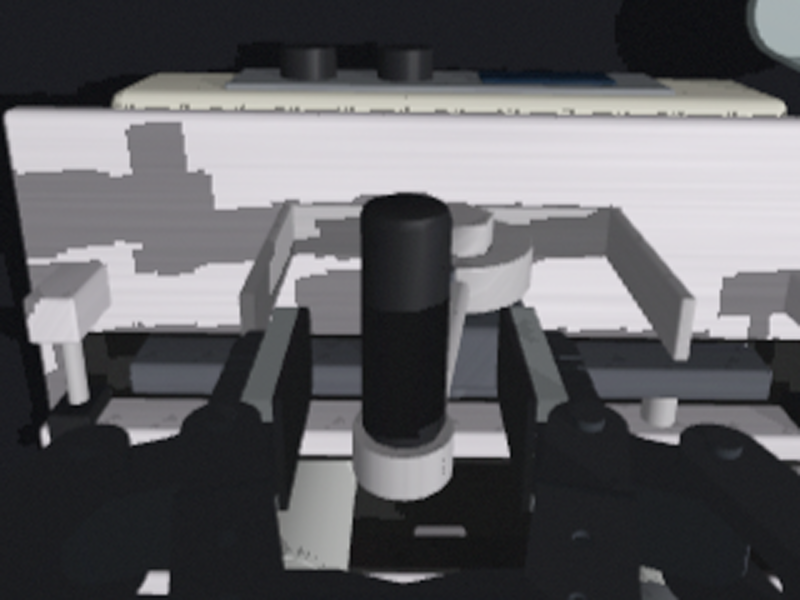

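Emit:
{"fn": "send_rows", "kwargs": {"series": [[0,0,0,-0.3,0,-1.2,4.0],[0,0,0,0,0,-1.0,4.0],[0,0,0,0,0,0,2.7],[0,0,0,0,0,0,2.7],[0,0,0,0,0,0,2.7]]}}

```text
t: 26.3
tool_pos: [0.4515, -0.1472, 0.1919]
ee_rot: [0.005, 0.014, 1.0, -0.002]
wrist_force: [-0.1, -0.1, 0.5]
finger_gap: 0.316
```

```bash
python3 - <<'E'
from h import *
st();snap('wrist','w34',(160,120,480,360),2.5);snap('scene','s34',(170,60,420,260),3)
E
python3 ray.py
```

```text
t 26.3 tcp [ 0.4515 -0.1472  0.1919] z [ 0.01  -0.004 -1.   ] y [ 0.028  1.    -0.003] F [-0.1 -0.1  0.5] gap 0.316 j [-0.59 -0.3  -0.29  1.57  0.   -0.57]
tcp in shk -0.1234 -0.0215
```

View pics/w34.png

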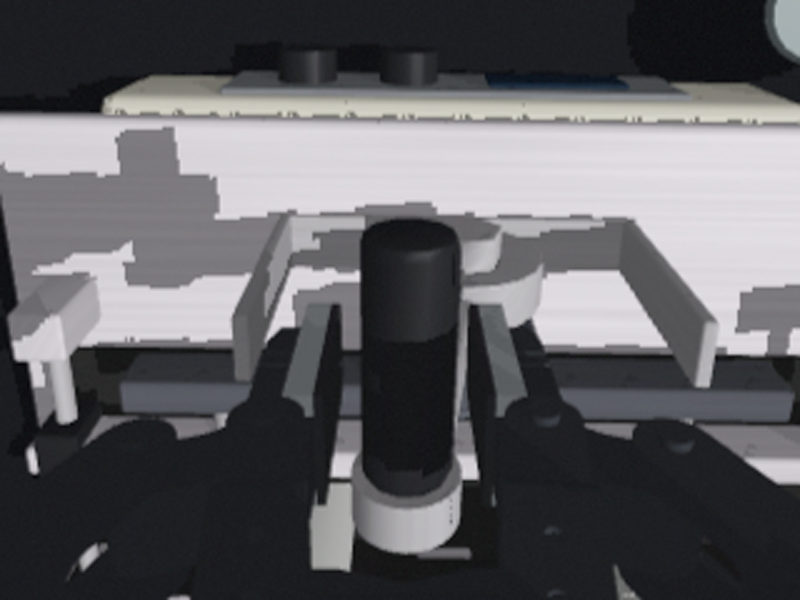

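View pics/s34.png

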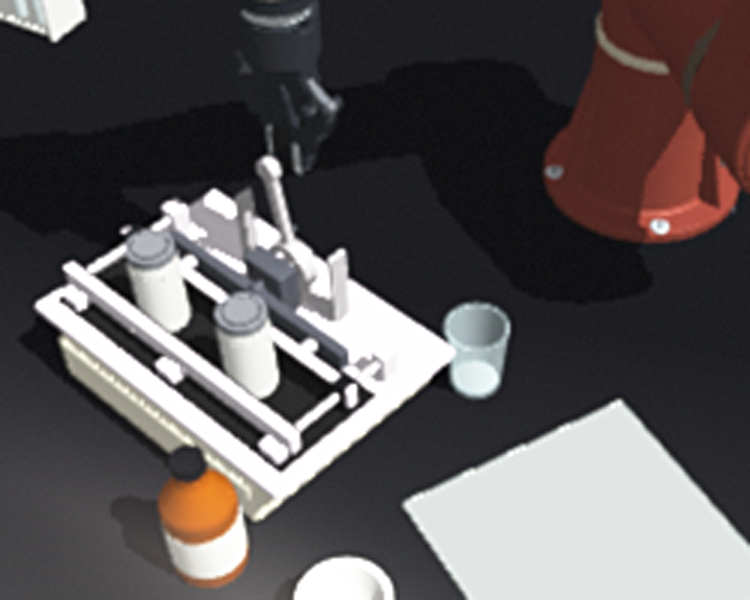

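Emit:
{"fn": "send_rows", "kwargs": {"series": [[0.2,0.5,0,-0.3,1.0,-0.3,2.7],[0,0,0,0,2.0,-0.1,2.7],[0,0,0,0,2.0,-0.1,2.7],[0,0,0,0,2.0,-0.4,2.7]]}}

```text
t: 26.73
tool_pos: [0.4497, -0.0798, 0.1852]
ee_rot: [0.002, 0.017, 1.0, -0.004]
wrist_force: [1.9, -4.0, -1.4]
finger_gap: 0.316
```

```bash
python3 - <<'E'
from h import *
st();snap('wrist','w35',(160,120,480,360),2.5)
E
python3 ray.py
```

```text
t 26.73 tcp [ 0.4497 -0.0798  0.1852] z [ 0.004 -0.007 -1.   ] y [ 0.035  0.999 -0.007] F [ 1.9 -4.  -1.4] gap 0.316 j [-0.46 -0.35 -0.34  1.57 -0.01 -0.42]
tcp in shk -0.1287 0.0493
```

View pics/w35.png

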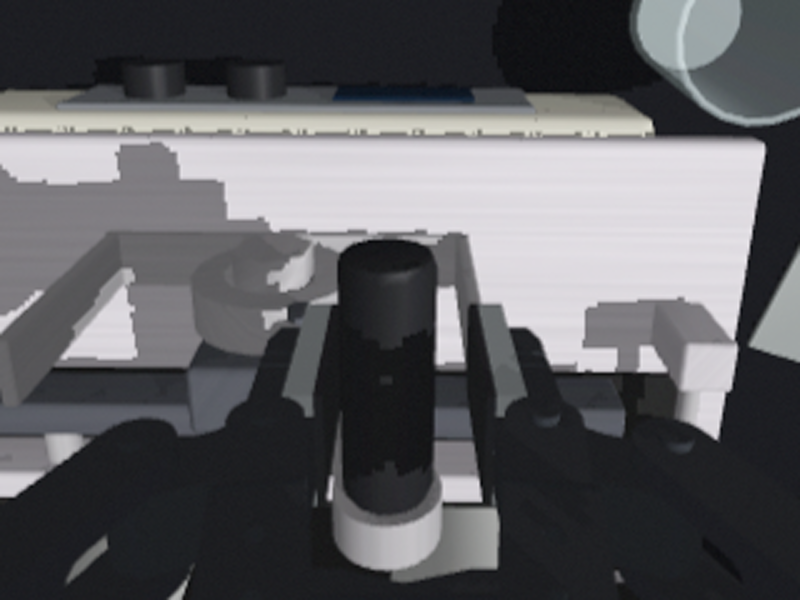

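Emit:
{"fn": "send_rows", "kwargs": {"series": [[0.3,0,0,0.1,1.5,-0.7,2.7],[0,0,0,0,1.2,-0.8,2.7],[0,0,0,0,0.8,-0.7,2.7]]}}

```text
t: 27.03
tool_pos: [0.4508, -0.0411, 0.1638]
ee_rot: [0.003, 0.016, 1.0, -0.003]
wrist_force: [-2.5, -25.3, 19.2]
finger_gap: 0.317
```

```bash
python3 - <<'E'
from h import *
st();snap('wrist','w36',(160,120,480,360),2.5)
E
python3 ray.py
```

```text
t 27.03 tcp [ 0.4508 -0.0411  0.1638] z [ 0.005 -0.005 -1.   ] y [ 0.032  0.999 -0.005] F [ -2.5 -25.3  19.2] gap 0.317 j [-0.38 -0.37 -0.4   1.53 -0.   -0.35]
tcp in shk -0.1283 0.0837
```

View pics/w36.png

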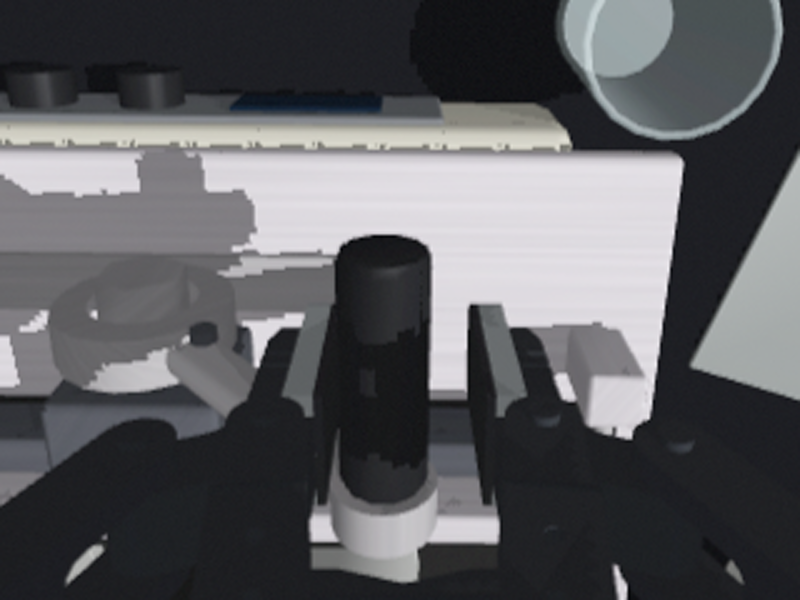

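Emit:
{"fn": "send_rows", "kwargs": {"series": [[0.2,0,0,0,-1.8,0.7,2.7],[0,0,0,-0.1,-1.8,1.0,2.7],[0,0,0,-0.1,-2,0.7,2.7],[0,0,0,-0.1,-2,0.4,2.7],[0,0,0,-0.1,-2,0.1,2.7]]}}

```text
t: 27.5
tool_pos: [0.4466, -0.1308, 0.1949]
ee_rot: [0.004, 0.011, 1.0, 0.004]
wrist_force: [0.8, 4.7, 2.2]
finger_gap: 0.317
```

```bash
python3 - <<'E'
from h import *
st()
E
python3 ray.py
```

```text
t 27.5 tcp [ 0.4466 -0.1308  0.1949] z [ 0.008  0.007 -1.   ] y [0.021 1.    0.007] F [0.8 4.7 2.2] gap 0.317 j [-0.57 -0.32 -0.3   1.58  0.01 -0.55]
tcp in shk -0.1291 -0.0052
```

Emit:
{"fn": "send_rows", "kwargs": {"series": [[-0.4,0.4,-0.5,-0.1,-2,-0.4,2.7],[0,0,0,0,-2,-0.6,2.7],[0,0,0,-0.1,-1.8,-0.9,2.7],[0,0,0,-0.1,-1.2,-0.8,2.7]]}}

```text
t: 27.83
tool_pos: [0.4442, -0.2019, 0.1701]
ee_rot: [0.002, 0.014, 1.0, 0.002]
wrist_force: [2.5, 4.5, 1.9]
finger_gap: 0.316
```

```bash
python3 - <<'E'
from h import *
st()
E
python3 ray.py
```

```text
t 27.83 tcp [ 0.4442 -0.2019  0.1701] z [ 0.005  0.005 -1.   ] y [0.029 1.    0.005] F [2.5 4.5 1.9] gap 0.316 j [-0.7  -0.25 -0.29  1.53  0.01 -0.67]
tcp in shk -0.1288 -0.0763
```

Emit:
{"fn": "send_rows", "kwargs": {"series": [[0,0,0,0,-0.8,-0.7,2.7],[0,0,0,0,-0.6,-0.3,2.7]]}}

```text
t: 28.0
tool_pos: [0.444, -0.2113, 0.1593]
ee_rot: [0.003, 0.014, 1.0, 0.009]
wrist_force: [-0.8, 52.5, 41.2]
finger_gap: 0.319
```

```bash
python3 - <<'E'
from h import *
st();snap('wrist','w37',(160,120,480,360),2.5)
E
python3 ray.py
```

```text
t 28.0 tcp [ 0.444  -0.2113  0.1593] z [ 0.006  0.018 -1.   ] y [0.028 0.999 0.018] F [-0.8 52.5 41.2] gap 0.319 j [-0.72 -0.23 -0.29  1.51  0.02 -0.7 ]
tcp in shk -0.1285 -0.085
```

View pics/w37.png

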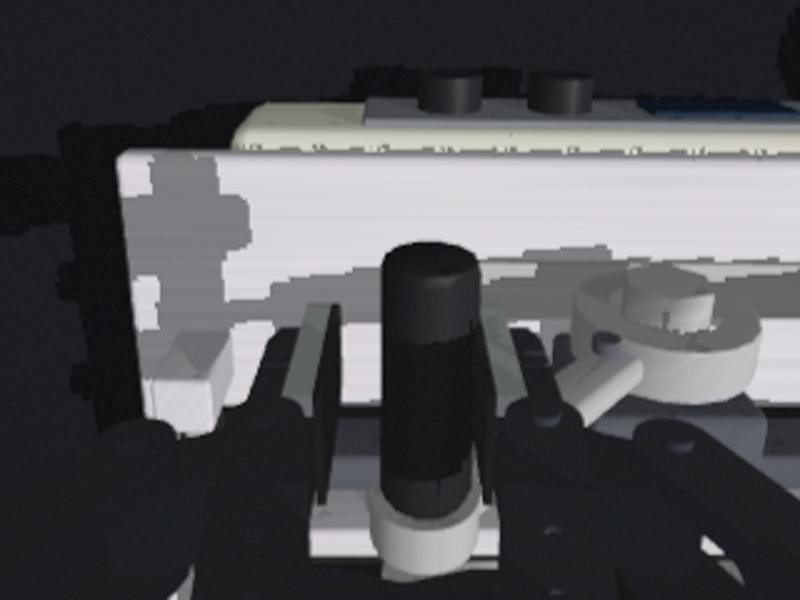

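Emit:
{"fn": "send_rows", "kwargs": {"series": [[-0.8,0,0,0,1.8,0.9,2.7],[-0.3,0,0,0.1,2.1,1.2,2.7],[0,0,0,0.1,2.3,0.8,2.7],[0,0,0,0.1,2.3,0.2,2.7],[0,0,0,0.1,2.3,-0.2,2.7],[0,0,0,0.1,2.2,-0.6,2.7],[0,0,0,0.1,2.1,-1.1,2.7],[0,0,0,0,1.2,-1.0,2.7]]}}

```text
t: 28.72
tool_pos: [0.4522, -0.051, 0.1676]
ee_rot: [0.007, 0.018, 1.0, -0.011]
wrist_force: [0.1, -2.9, 1.6]
finger_gap: 0.32
```

```bash
python3 - <<'E'
from h import *
st()
E
python3 ray.py
```

```text
t 28.72 tcp [ 0.4522 -0.051   0.1676] z [ 0.015 -0.022 -1.   ] y [ 0.035  0.999 -0.022] F [ 0.1 -2.9  1.6] gap 0.32 j [-0.39 -0.38 -0.4   1.53 -0.02 -0.35]
tcp in shk -0.1264 0.0748
```

Emit:
{"fn": "send_rows", "kwargs": {"series": [[1.2,0.8,0,-0.1,0.7,-0.6,2.7]]}}

```text
t: 28.8
tool_pos: [0.4511, -0.0425, 0.1611]
ee_rot: [0.001, 0.016, 1.0, -0.001]
wrist_force: [1.5, -3.9, 2.6]
finger_gap: 0.316
```

Emit:
{"fn": "send_rows", "kwargs": {"series": [[0,0,0,0,-1.8,0.8,2.7],[0,0,0,-0.1,-2.1,1.1,2.7],[0,0,0,-0.1,-2.3,0.7,2.7],[0,0,0,-0.1,-2.3,0.2,2.7],[0,0,0,-0.1,-2.3,-0.2,2.7],[0,0,0,-0.1,-2.2,-0.6,2.7],[0,0,0,-0.1,-2.1,-1.1,2.7],[0,0,0,-0.1,-1.2,-1.0,2.7]]}}

```text
t: 29.47
tool_pos: [0.4433, -0.2013, 0.1598]
ee_rot: [-0.001, 0.01, 1.0, 0.011]
wrist_force: [1.6, 3.2, 2.6]
finger_gap: 0.32
```

```bash
python3 - <<'E'
from h import *
st()
E
python3 ray.py
```

```text
t 29.47 tcp [ 0.4433 -0.2013  0.1598] z [-0.001  0.023 -1.   ] y [0.02  1.    0.023] F [1.6 3.2 2.6] gap 0.32 j [-0.71 -0.23 -0.29  1.52  0.02 -0.69]
tcp in shk -0.1296 -0.0758
```

Emit:
{"fn": "send_rows", "kwargs": {"series": [[-1.3,0,-0.5,0,-0.7,-0.4,2.7]]}}

```text
t: 29.55
tool_pos: [0.4424, -0.2095, 0.1537]
ee_rot: [-0.001, 0.016, 1.0, 0.001]
wrist_force: [0.8, 5.0, -0.1]
finger_gap: 0.316
```

Emit:
{"fn": "send_rows", "kwargs": {"series": [[0,0,0,0,1.8,0.9,2.7],[0,0,0,0.1,2.1,1.2,2.7],[0,0,0,0.1,2.3,0.8,2.7],[0,0,0,0.1,2.3,0.2,2.7],[0,0,0,0.1,2.3,-0.2,2.7],[0,0,0,0.1,2.2,-0.6,2.7],[0,0,0,0.1,2.1,-1.1,2.7],[0,0,0,0,1.2,-1.0,2.7]]}}

```text
t: 30.22
tool_pos: [0.4498, -0.0536, 0.1603]
ee_rot: [0.002, 0.024, 1.0, -0.014]
wrist_force: [-0.5, -3.0, 1.3]
finger_gap: 0.318
```

```bash
python3 - <<'E'
from h import *
st();snap('scene','s38',(170,60,420,260),3)
E
python3 ray.py
```

```text
t 30.22 tcp [ 0.4498 -0.0536  0.1603] z [ 0.003 -0.029 -1.   ] y [ 0.048  0.998 -0.028] F [-0.5 -3.   1.3] gap 0.318 j [-0.39 -0.37 -0.41  1.52 -0.03 -0.34]
tcp in shk -0.1297 0.0738
```

View pics/s38.png

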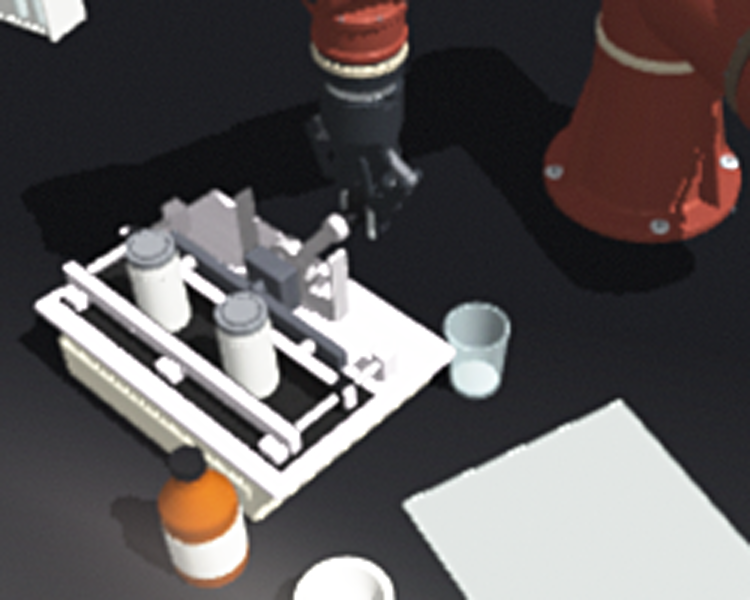

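Jars are standing fine. Before the rail starts to press, everything is in place. Continuing strokes.

Emit:
{"fn": "send_rows", "kwargs": {"series": [[1.5,0.2,0.5,0.1,0.9,-0.4,2.7]]}}

```text
t: 30.35
tool_pos: [0.4493, -0.043, 0.154]
ee_rot: [-0.002, 0.019, 1.0, -0.002]
wrist_force: [0.7, -2.4, -2.2]
finger_gap: 0.315
```

Emit:
{"fn": "send_rows", "kwargs": {"series": [[0,0,0,0,-1.8,0.8,2.7],[0,0,0,-0.1,-2.1,1.1,2.7],[0,0,0,-0.1,-2.3,0.7,2.7],[0,0,0,-0.1,-2.3,0.2,2.7],[0,0,0,-0.1,-2.3,-0.2,2.7],[0,0,0,-0.1,-2.2,-0.6,2.7],[0,0,0,-0.1,-2.1,-1.0,2.7],[0,0,0,-0.1,-1.2,-0.8,2.7]]}}

```text
t: 31.02
tool_pos: [0.443, -0.1987, 0.1612]
ee_rot: [0.002, 0.011, 1.0, 0.011]
wrist_force: [3.5, 4.8, 1.3]
finger_gap: 0.314
```

```bash
python3 - <<'E'
from h import *
st()
E
python3 ray.py
```

```text
t 31.02 tcp [ 0.443  -0.1987  0.1612] z [ 0.004  0.023 -1.   ] y [0.022 0.999 0.023] F [3.5 4.8 1.3] gap 0.314 j [-0.71 -0.24 -0.3   1.53  0.02 -0.68]
tcp in shk -0.1301 -0.0732
```

Emit:
{"fn": "send_rows", "kwargs": {"series": [[-1.3,0.2,-0.5,0,-0.8,-0.4,2.7]]}}

```text
t: 31.1
tool_pos: [0.4421, -0.2078, 0.1558]
ee_rot: [-0.001, 0.017, 1.0, 0.001]
wrist_force: [0.1, 7.6, -3.2]
finger_gap: 0.321
```

Emit:
{"fn": "send_rows", "kwargs": {"series": [[0,0,0,0,1.8,0.9,2.7],[0,0,0,0.1,2.1,1.2,2.7],[0,0,0,0.1,2.3,0.8,2.7],[0,0,0,0.1,2.3,0.2,2.7],[0,0,0,0.1,2.3,-0.2,2.7],[0,0,0,0.1,2.2,-0.6,2.7],[0,0,0,0.1,2.1,-1.1,2.7],[0,0,0,0,1.2,-0.8,2.7]]}}

```text
t: 31.77
tool_pos: [0.4495, -0.0529, 0.1657]
ee_rot: [0.003, 0.025, 1.0, -0.017]
wrist_force: [2.8, -2.5, -1.1]
finger_gap: 0.313
```

Emit:
{"fn": "send_rows", "kwargs": {"series": [[1.5,0.2,0.5,0.1,0.9,-0.5,2.7]]}}

```text
t: 31.85
tool_pos: [0.4499, -0.0427, 0.16]
ee_rot: [0.0, 0.02, 1.0, -0.005]
wrist_force: [-2.5, -10.5, -6.9]
finger_gap: 0.319
```

```bash
python3 - <<'E'
from h import *
st();snap('scene','s39',(170,60,420,260),3)
E
python3 ray.py
```

```text
t 31.85 tcp [ 0.4499 -0.0427  0.16  ] z [ 0.   -0.01 -1.  ] y [ 0.04   0.999 -0.01 ] F [ -2.5 -10.5  -6.9] gap 0.319 j [-0.38 -0.36 -0.4   1.53 -0.01 -0.34]
tcp in shk -0.1292 0.0834
```

View pics/s39.png

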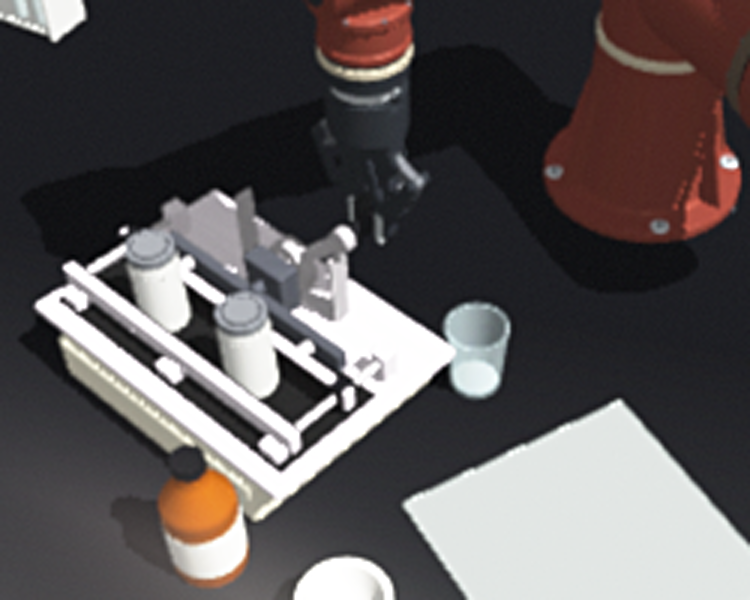

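Run:
```python
import cv2,numpy as np
a=cv2.imread('pics/s34.png');b=cv2.imread('pics/s39.png')
v=np.vstack([a[180:420,100:420],b[180:420,100:420]]);v=cv2.resize(np.hstack([a[190:420,110:400],b[190:420,110:400]]),None,fx=1.37,fy=1.37)
cv2.imwrite('pics/cmp.png',v)
```

```text
(no output)
```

View pics/cmp.png

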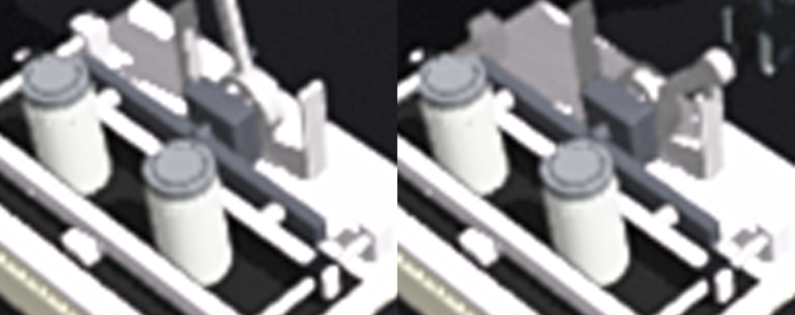

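Run:
```python
from h import *
snap('wrist','w40',(160,120,480,360),2.5)
a=cv2.imread('pics/w36.png');b=cv2.imread('pics/w40.png')
cv2.imwrite('pics/cmp2.png',np.hstack([a[200:600,0:400],b[200:600,0:400]]))
```

```text
(no output)
```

View pics/w40.png

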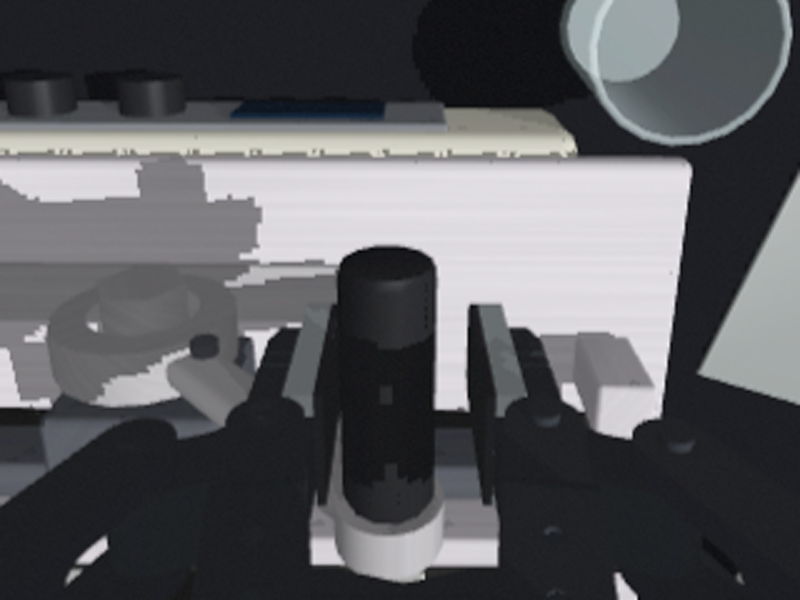

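View pics/cmp2.png

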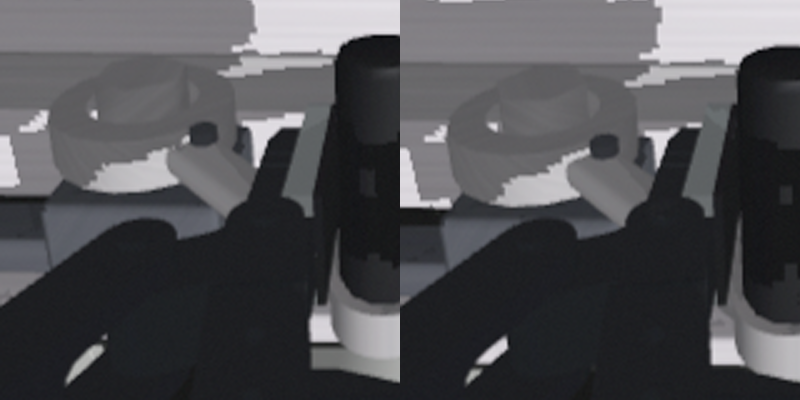

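```bash
python3 - <<'E'
from h import *
# sample column profile in w40, full res pixel col
b=cv2.imread('pics/w40.png')
g=cv2.cvtColor(b,cv2.COLOR_BGR2GRAY)
for c in (455,325): print(c,[(r,int(g[r,c])) for r in range(400,600,6)])
E
python3 ray.py 342,345,.124 342,347,.124 342,319,.124
```

```text
455 [(400, 218), (406, 214), (412, 30), (418, 25), (424, 25), (430, 50), (436, 49), (442, 52), (448, 53), (454, 52), (460, 53), (466, 68), (472, 96), (478, 96), (484, 98), (490, 96), (496, 93), (502, 123), (508, 127), (514, 126), (520, 128), (526, 126), (532, 129), (538, 154), (544, 211), (550, 212), (556, 214), (562, 207), (568, 51), (574, 29), (580, 30), (586, 29), (592, 30), (598, 29)]
325 [(400, 27), (406, 26), (412, 25), (418, 26), (424, 26), (430, 27), (436, 27), (442, 26), (448, 27), (454, 27), (460, 28), (466, 28), (472, 28), (478, 25), (484, 26), (490, 30), (496, 36), (502, 45), (508, 97), (514, 114), (520, 127), (526, 126), (532, 128), (538, 170), (544, 211), (550, 211), (556, 213), (562, 207), (568, 38), (574, 29), (580, 31), (586, 29), (592, 29), (598, 28)]
tcp in shk -0.129 0.0828
342,345,.124 [-0.0004  0.0997]
342,347,.124 [0.0018 0.0998]
342,319,.124 [-0.0289  0.0991]
```

The rail edge has moved about 4.5 mm, so the ratchet is driving. Two more strokes, then I'll measure again.

Emit:
{"fn": "send_rows", "kwargs": {"series": [[0.5,0,0,0,-1.8,0.8,2.7],[0,0,0,-0.1,-2.1,1.1,2.7],[0,0,0,-0.1,-2.3,0.7,2.7],[0,0,0,-0.1,-2.3,0.2,2.7],[0,0,0,-0.1,-2.3,-0.2,2.7],[0,0,0,-0.1,-2.2,-0.6,2.7],[0,0,0,-0.1,-2.1,-1.0,2.7],[0,0,0,-0.1,-1.2,-0.8,2.7]]}}

```text
t: 32.62
tool_pos: [0.4449, -0.2032, 0.1677]
ee_rot: [0.005, 0.015, 1.0, 0.011]
wrist_force: [4.7, 6.3, -2.1]
finger_gap: 0.313
```

Emit:
{"fn": "send_rows", "kwargs": {"series": [[-1.4,0.2,-0.5,0,-0.7,-0.5,2.7]]}}

```text
t: 32.7
tool_pos: [0.4443, -0.2114, 0.1616]
ee_rot: [0.003, 0.021, 1.0, -0.001]
wrist_force: [-1.0, 24.0, 18.8]
finger_gap: 0.319
```

Emit:
{"fn": "send_rows", "kwargs": {"series": [[0,0,0,0,1.8,0.9,2.7],[0,0,0,0.1,2.1,1.2,2.7],[0,0,0,0.1,2.3,0.8,2.7],[0,0,0,0.1,2.3,0.2,2.7],[0,0,0,0.1,2.3,-0.2,2.7],[0,0,0,0.1,2.2,-0.6,2.7],[0,0,0,0.1,2.1,-1.1,2.7],[0,0,0,0,1.2,-0.8,2.7]]}}

```text
t: 33.37
tool_pos: [0.4536, -0.0589, 0.1746]
ee_rot: [0.009, 0.03, 0.999, -0.023]
wrist_force: [-0.4, -2.4, 0.9]
finger_gap: 0.313
```

Emit:
{"fn": "send_rows", "kwargs": {"series": [[1.5,0.2,0.5,0.1,0.9,-0.5,2.7]]}}

```text
t: 33.45
tool_pos: [0.4541, -0.0483, 0.1692]
ee_rot: [0.007, 0.025, 1.0, -0.011]
wrist_force: [-3.7, -7.0, -4.0]
finger_gap: 0.312
```

```bash
python3 - <<'E'
from h import *
st();p,im=snap('wrist','w41',(160,120,480,360),2.5);snap('scene','s41',(170,60,420,260),3)
g=cv2.cvtColor(im,cv2.COLOR_BGR2GRAY)
print([(r,int(g[r,342])) for r in range(325,360)])
E
python3 ray.py 342,345,.124 342,347,.124 342,350,.124
```

```text
t 33.45 tcp [ 0.4541 -0.0483  0.1692] z [ 0.014 -0.022 -1.   ] y [ 0.049  0.999 -0.021] F [-3.7 -7.  -4. ] gap 0.312 j [-0.38 -0.37 -0.39  1.53 -0.01 -0.33]
[(325, 213), (326, 213), (327, 212), (328, 213), (329, 213), (330, 211), (331, 210), (332, 185), (333, 90), (334, 43), (335, 42), (336, 43), (337, 43), (338, 43), (339, 43), (340, 42), (341, 42), (342, 43), (343, 43), (344, 42), (345, 42), (346, 42), (347, 43), (348, 38), (349, 30), (350, 29), (351, 29), (352, 30), (353, 30), (354, 30), (355, 33), (356, 30), (357, 29), (358, 29), (359, 28)]
tcp in shk -0.1247 0.0771
342,345,.124 [0.015  0.0932]
342,347,.124 [0.0174 0.0932]
342,350,.124 [0.0211 0.0932]
```

View pics/s41.png

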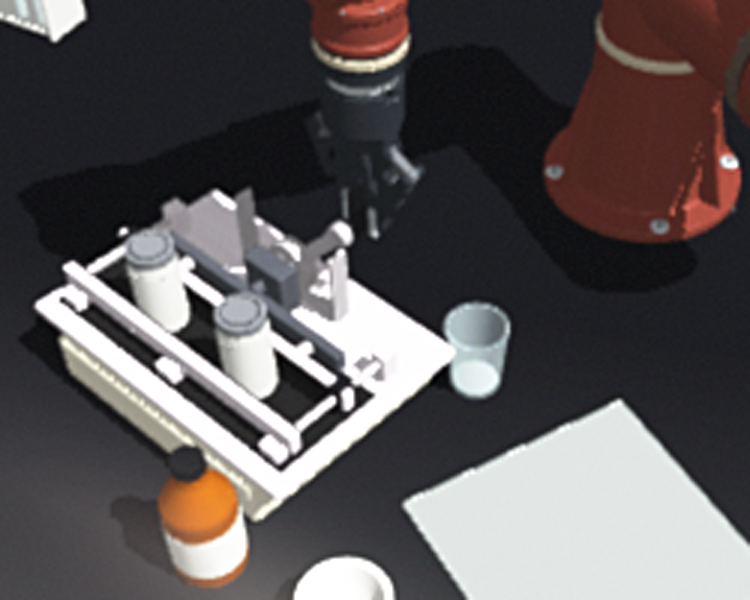

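```bash
cat > railx.py <<'E'
from h import *
import sys
S=optics.camera_params('scene'); o=np.load('shk.npy'); X=np.array([np.cos(o[2]),np.sin(o[2])]);Y=np.array([-X[1],X[0]])
def prof(f,ys):
    a=cv2.imread(f'pics/{f}.png',0).astype(np.float32); out=[]
    for xs in np.arange(-.06,.045,.0005):
        P=o[:2]+X*xs+Y*ys; u=proj(S,[*P,.124]); out.append((u-[170,60])*3+1)
    m=np.array(out,np.float32); return cv2.remap(a,m[:,0][None],m[:,1][None],cv2.INTER_LINEAR)[0]
xs=np.arange(-.06,.045,.0005)
ref=sys.argv[1]
for ys in (.12,.14,0.0,-.01):
    A=prof(ref,ys); sel=(xs>-.05)&(xs<.025)
    for f in sys.argv[2:]:
        B=prof(f,ys); best=[]
        for k in range(-4,26):
            Bk=np.roll(B,-k); best.append(((A-Bk)[(xs>-.045)&(xs<.015)]**2).mean())
        print(ys,f,'shift mm',(np.argmin(best)-4)*.5,round(min(best)))
E
python3 railx.py s34 s38 s39 s41
```

```text
0.12 s38 shift mm 2.0 12
0.12 s39 shift mm 3.5 25
0.12 s41 shift mm 5.0 28
0.14 s38 shift mm 2.0 54
0.14 s39 shift mm 3.5 28
0.14 s41 shift mm 5.0 51
0.0 s38 shift mm 0.0 23
0.0 s39 shift mm 0.0 42
0.0 s41 shift mm 0.5 108
-0.01 s38 shift mm 1.5 87
-0.01 s39 shift mm 2.5 160
-0.01 s41 shift mm 4.5 195
```

Emit:
{"fn": "send_rows", "kwargs": {"series": [[1.2,0.8,0.3,-0.2,0.6,-0.6,2.7],[0,0,0,0,0.3,-0.3,2.7]]}}

```text
t: 33.72
tool_pos: [0.4527, -0.0415, 0.1604]
ee_rot: [-0.0, 0.022, 1.0, 0.001]
wrist_force: [-4.7, -13.2, 9.5]
finger_gap: 0.317
```

Emit:
{"fn": "send_rows", "kwargs": {"series": [[-0.3,0,0,0,-1.8,0.8,2.7],[-0.3,0,0,-0.1,-2.1,1.1,2.7],[-0.3,0,0,-0.1,-2.3,0.7,2.7],[-0.3,0,0,-0.1,-2.3,0.2,2.7],[-0.3,0,0,-0.1,-2.3,-0.2,2.7],[-0.2,0,0,-0.1,-2.2,-0.6,2.7],[0,0,0,-0.1,-2.1,-1.0,2.7],[0,0,0,-0.1,-1.4,-1.0,2.7]]}}

```text
t: 34.38
tool_pos: [0.4476, -0.2073, 0.165]
ee_rot: [0.004, 0.022, 1.0, -0.005]
wrist_force: [4.6, 6.6, -2.4]
finger_gap: 0.315
```

```bash
python3 - <<'E'
from h import *
st();snap('scene','s42',(170,60,420,260),3)
E
python3 ray.py; python3 railx.py s34 s41 s42|head -4
```

```text
t 34.38 tcp [ 0.4476 -0.2073  0.165 ] z [ 0.008 -0.011 -1.   ] y [ 0.043  0.999 -0.01 ] F [ 4.6  6.6 -2.4] gap 0.315 j [-0.7  -0.25 -0.3   1.51 -0.   -0.65]
tcp in shk -0.126 -0.083
0.12 s41 shift mm 5.0 28
0.12 s42 shift mm 7.0 31
0.14 s41 shift mm 5.0 51
0.14 s42 shift mm 7.0 83
```

Emit:
{"fn": "send_rows", "kwargs": {"series": [[0.6,0.4,0.2,-0.1,1.8,0.9,2.7],[0.3,0,0,0,2.1,1.2,2.7],[0.3,0,0,0.1,2.3,0.8,2.7],[0.3,0,0,0.1,2.3,0.2,2.7],[0.3,0,0,0.1,2.3,-0.2,2.7],[0.3,0,0,0,2.2,-0.6,2.7],[0.3,0,0,0.1,2.1,-1.1,2.7],[0,0,0,0,1.2,-0.8,2.7]]}}

```text
t: 35.1
tool_pos: [0.452, -0.055, 0.1746]
ee_rot: [0.003, 0.031, 0.999, 0.007]
wrist_force: [0.4, -2.2, 0.8]
finger_gap: 0.314
```

```bash
python3 - <<'E'
from h import *
st()
E
python3 ray.py
```

```text
t 35.1 tcp [ 0.452  -0.055   0.1746] z [ 0.006  0.013 -1.   ] y [0.063 0.998 0.013] F [ 0.4 -2.2  0.8] gap 0.314 j [-0.42 -0.35 -0.37  1.56  0.01 -0.36]
tcp in shk -0.1265 0.0708
```

Emit:
{"fn": "send_rows", "kwargs": {"series": [[-0.7,0.3,1.4,-0.1,0.9,-0.9,2.7],[0,0,0,0,0.4,-0.4,2.7]]}}

```text
t: 35.27
tool_pos: [0.4511, -0.0413, 0.1618]
ee_rot: [0.001, 0.019, 1.0, -0.001]
wrist_force: [-5.1, -20.9, 15.8]
finger_gap: 0.316
```

Emit:
{"fn": "send_rows", "kwargs": {"series": [[-0.3,0,0,-0.1,-1.8,0.8,2.7],[-0.3,0,0,-0.1,-2.1,1.1,2.7],[-0.3,0,0,-0.1,-2.3,0.7,2.7],[-0.3,0,0,-0.1,-2.3,0.2,2.7],[-0.3,0,0,-0.1,-2.3,-0.2,2.7],[-0.2,0,0,-0.1,-2.0,-0.6,2.7]]}}

```text
t: 35.77
tool_pos: [0.4459, -0.1639, 0.1871]
ee_rot: [0.004, 0.017, 1.0, -0.009]
wrist_force: [0.3, 3.8, 2.3]
finger_gap: 0.315
```

Emit:
{"fn": "send_rows", "kwargs": {"series": [[0,0,0,-0.1,-1.0,-0.5,2.7],[0,0,0,0,-1.0,-0.5,2.7],[0,0,0,-0.1,-1.0,-0.8,2.7]]}}

```text
t: 36.02
tool_pos: [0.4439, -0.1964, 0.1694]
ee_rot: [0.005, 0.019, 1.0, -0.007]
wrist_force: [1.2, 3.1, 2.5]
finger_gap: 0.317
```

```bash
python3 - <<'E'
from h import *
st();snap('scene','s43',(170,60,420,260),3)
E
python3 ray.py; python3 railx.py s34 s41 s42 s43|head -6
```

```text
t 36.02 tcp [ 0.4439 -0.1964  0.1694] z [ 0.01  -0.015 -1.   ] y [ 0.037  0.999 -0.015] F [1.2 3.1 2.5] gap 0.317 j [-0.68 -0.28 -0.31  1.52 -0.01 -0.65]
tcp in shk -0.1301 -0.072
0.12 s41 shift mm 5.0 28
0.12 s42 shift mm 7.0 31
0.12 s43 shift mm 7.5 38
0.14 s41 shift mm 5.0 51
0.14 s42 shift mm 7.0 83
0.14 s43 shift mm 7.5 39
```

View pics/s43.png

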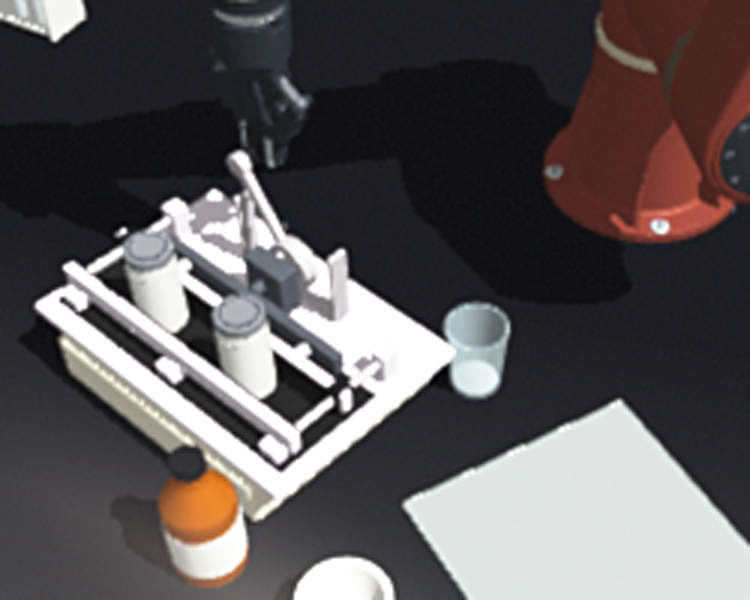

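Emit:
{"fn": "send_rows", "kwargs": {"series": [[0.9,0.5,0,0,-0.7,-0.6,2.7],[0,0,0,0,-0.5,-0.4,2.7]]}}

```text
t: 36.23
tool_pos: [0.4424, -0.2088, 0.1559]
ee_rot: [-0.002, 0.019, 1.0, 0.002]
wrist_force: [-0.7, 2.8, 2.1]
finger_gap: 0.316
```

Emit:
{"fn": "send_rows", "kwargs": {"series": [[0.3,0,0,0,1.8,0.9,2.7],[0.3,0,0,0,2.1,1.2,2.7],[0.3,0,0,0.1,2.3,0.8,2.7],[0.2,0,0,0.1,2.3,0.2,2.7],[0.2,0,0,0.1,2.3,-0.2,2.7],[0.2,0,0,0,2.2,-0.6,2.7],[0.2,0,0.4,0.1,2.1,-1.1,2.7],[0,0,0.4,0,1.2,-1.1,2.7]]}}

```text
t: 36.9
tool_pos: [0.4493, -0.0534, 0.1614]
ee_rot: [0.003, 0.017, 1.0, 0.003]
wrist_force: [-0.4, -2.4, 1.0]
finger_gap: 0.322
```

```bash
python3 - <<'E'
from h import *
st()
E
python3 ray.py
```

```text
t 36.9 tcp [ 0.4493 -0.0534  0.1614] z [ 0.006  0.006 -1.   ] y [0.035 0.999 0.006] F [-0.4 -2.4  1. ] gap 0.322 j [-0.41 -0.37 -0.4   1.53  0.01 -0.38]
tcp in shk -0.1292 0.0723
```

Emit:
{"fn": "send_rows", "kwargs": {"series": [[-0.3,0.3,0,0,0.9,-0.4,2.7],[0,0,0,0,0.4,-0.2,2.7]]}}

```text
t: 37.07
tool_pos: [0.449, -0.0414, 0.1536]
ee_rot: [-0.0, 0.017, 1.0, -0.004]
wrist_force: [-6.9, -29.3, 20.3]
finger_gap: 0.321
```

Emit:
{"fn": "send_rows", "kwargs": {"series": [[-0.3,0,0,-0.1,-1.8,0.8,2.7],[-0.3,0,0,-0.1,-1.5,0.9,2.7],[-0.3,0,0,-0.1,-1.5,0.6,2.7],[-0.3,0,0,0,-1.5,0.4,2.7]]}}

```text
t: 37.4
tool_pos: [0.4459, -0.0998, 0.1805]
ee_rot: [0.001, 0.013, 1.0, -0.014]
wrist_force: [-1.1, 5.0, 4.2]
finger_gap: 0.316
```

Emit:
{"fn": "send_rows", "kwargs": {"series": [[-0.3,0,0,-0.1,-1.5,0.1,2.7],[-0.3,0,0,-0.1,-1.5,-0.1,2.7],[-0.3,0,0,0,-1.5,-0.3,2.7]]}}

```text
t: 37.65
tool_pos: [0.4448, -0.1443, 0.1794]
ee_rot: [0.003, 0.011, 1.0, -0.021]
wrist_force: [0.2, 3.8, 3.1]
finger_gap: 0.317
```

Emit:
{"fn": "send_rows", "kwargs": {"series": [[0,0,0,-0.1,-1.2,-0.4,2.7],[0,0,0,-0.1,-1.2,-0.6,2.7],[0,0,0,0,-1.2,-0.8,2.7]]}}

```text
t: 37.9
tool_pos: [0.4432, -0.1815, 0.161]
ee_rot: [0.004, 0.01, 1.0, -0.021]
wrist_force: [0.3, 4.4, 1.5]
finger_gap: 0.318
```

```bash
python3 - <<'E'
from h import *
st()
E
python3 ray.py
```

```text
t 37.9 tcp [ 0.4432 -0.1815  0.161 ] z [ 0.007 -0.043 -0.999] y [ 0.021  0.999 -0.043] F [0.3 4.4 1.5] gap 0.318 j [-0.64 -0.31 -0.36  1.49 -0.03 -0.62]
tcp in shk -0.1305 -0.056
```

Emit:
{"fn": "send_rows", "kwargs": {"series": [[1.2,0.4,-0.5,0,-1.0,0,2.7],[1.2,0,0,0,-1.0,-0.2,2.7],[0,0,0,0,-0.6,-0.2,2.7]]}}

```text
t: 38.15
tool_pos: [0.4409, -0.2066, 0.1503]
ee_rot: [-0.003, 0.015, 1.0, 0.004]
wrist_force: [4.6, 7.7, -4.1]
finger_gap: 0.318
```

```bash
python3 - <<'E'
from h import *
st();snap('scene','s44',(170,60,420,260),3)
E
python3 ray.py; python3 railx.py s34 s42 s43 s44|head -6
```

```text
t 38.15 tcp [ 0.4409 -0.2066  0.1503] z [-0.005  0.009 -1.   ] y [0.029 1.    0.009] F [ 4.6  7.7 -4.1] gap 0.318 j [-0.71 -0.24 -0.31  1.5   0.   -0.68]
tcp in shk -0.132 -0.0818
0.12 s42 shift mm 7.0 31
0.12 s43 shift mm 7.5 38
0.12 s44 shift mm 7.5 198
0.14 s42 shift mm 7.0 83
0.14 s43 shift mm 7.5 39
0.14 s44 shift mm 7.5 198
```

Rail is now on the jars and the springs are compressing. Next stroke in small steps, watching the force.

Emit:
{"fn": "send_rows", "kwargs": {"series": [[0,0.3,0,0.3,1.8,1.1,2.7],[0,0,0,0.1,2.1,1.2,2.7],[0.2,0,0,0.1,2.3,0.9,2.7],[0.2,0,0,0.1,2.3,0.3,2.7],[0.2,0,0,0.1,2.3,-0.2,2.7],[0.2,0,0,0,2.2,-0.6,2.7],[0.2,0,0.3,0.1,2.1,-1.1,2.7],[0,0,0,0,1.2,-1.0,2.7]]}}

```text
t: 38.87
tool_pos: [0.4508, -0.0564, 0.1591]
ee_rot: [-0.002, 0.019, 1.0, -0.004]
wrist_force: [-0.4, -0.5, 1.3]
finger_gap: 0.32
```

Emit:
{"fn": "send_rows", "kwargs": {"series": [[0,0,0,0,0.9,-0.5,2.7]]}}

```text
t: 38.95
tool_pos: [0.4508, -0.0473, 0.1531]
ee_rot: [-0.002, 0.019, 1.0, -0.005]
wrist_force: [1.4, -5.4, -3.5]
finger_gap: 0.32
```

```bash
python3 - <<'E'
from h import *
st()
E
python3 ray.py
```

```text
t 38.95 tcp [ 0.4508 -0.0473  0.1531] z [-0.005 -0.011 -1.   ] y [ 0.038  0.999 -0.011] F [ 1.4 -5.4 -3.5] gap 0.32 j [-0.39 -0.35 -0.4   1.52 -0.01 -0.35]
tcp in shk -0.1281 0.0784
```

Emit:
{"fn": "send_rows", "kwargs": {"series": [[0.6,-0.3,0,0,0.6,0,2.7]]}}

```text
t: 39.03
tool_pos: [0.4503, -0.0413, 0.1516]
ee_rot: [-0.001, 0.019, 1.0, -0.001]
wrist_force: [1.2, -24.6, -1.3]
finger_gap: 0.317
```

Emit:
{"fn": "send_rows", "kwargs": {"series": [[0,0,0,0,-0.8,0.3,2.7],[0,0,0,0,-1.0,0.6,2.7],[-0.3,0,0,-0.1,-1.0,0.6,2.7]]}}

```text
t: 39.28
tool_pos: [0.4494, -0.0659, 0.1671]
ee_rot: [0.0, 0.016, 1.0, -0.0]
wrist_force: [5.5, 9.3, 3.0]
finger_gap: 0.318
```

Emit:
{"fn": "send_rows", "kwargs": {"series": [[0,0,0,0,-0.9,0.5,2.7],[0,0,0,-0.1,-0.9,0.4,2.7]]}}

```text
t: 39.45
tool_pos: [0.4489, -0.0832, 0.1786]
ee_rot: [0.002, 0.016, 1.0, 0.002]
wrist_force: [4.5, 7.0, 2.4]
finger_gap: 0.315
```

Emit:
{"fn": "send_rows", "kwargs": {"series": [[0,0,0,0,-0.9,0.3,2.7],[0,0,0,-0.1,-0.9,0.2,2.7]]}}

```text
t: 39.62
tool_pos: [0.4484, -0.1016, 0.1862]
ee_rot: [0.003, 0.016, 1.0, 0.005]
wrist_force: [3.5, 5.9, 4.1]
finger_gap: 0.315
```

Emit:
{"fn": "send_rows", "kwargs": {"series": [[0,0,0,0,-0.9,0.1,2.7],[0,0,0,-0.1,-0.9,0.1,2.7]]}}

```text
t: 39.78
tool_pos: [0.448, -0.1206, 0.1904]
ee_rot: [0.005, 0.016, 1.0, 0.006]
wrist_force: [4.2, 3.7, -0.9]
finger_gap: 0.314
```

Still driving at about 5 N. Continuing in small steps.

Emit:
{"fn": "send_rows", "kwargs": {"series": [[-0.4,0.3,0,0,-0.9,-0.1,2.7],[-0.4,0,0,-0.1,-0.9,-0.1,2.7]]}}

```text
t: 39.95
tool_pos: [0.4473, -0.1405, 0.19]
ee_rot: [0.004, 0.016, 1.0, -0.001]
wrist_force: [1.9, 5.0, 1.8]
finger_gap: 0.315
```

Emit:
{"fn": "send_rows", "kwargs": {"series": [[0,0,0,0,-0.9,-0.2,2.7],[0,0,0,-0.1,-0.9,-0.3,2.7]]}}

```text
t: 40.12
tool_pos: [0.4465, -0.1603, 0.1855]
ee_rot: [0.004, 0.016, 1.0, -0.001]
wrist_force: [1.7, 3.7, 2.5]
finger_gap: 0.318
```

Emit:
{"fn": "send_rows", "kwargs": {"series": [[0,0,0,0,-0.9,-0.4,2.7],[0,0,0,-0.1,-0.9,-0.5,2.7]]}}

```text
t: 40.28
tool_pos: [0.4453, -0.1803, 0.176]
ee_rot: [0.004, 0.016, 1.0, -0.001]
wrist_force: [2.0, 3.8, 1.6]
finger_gap: 0.318
```

Emit:
{"fn": "send_rows", "kwargs": {"series": [[0,0,0,0,-0.9,-0.6,2.7],[0,0,0,-0.1,-0.9,-0.6,2.7]]}}

```text
t: 40.45
tool_pos: [0.444, -0.2003, 0.1625]
ee_rot: [0.004, 0.016, 1.0, -0.001]
wrist_force: [2.5, 4.0, 1.5]
finger_gap: 0.316
```

```bash
python3 - <<'E'
from h import *
st();snap('scene','s45',(170,60,420,260),3)
E
python3 ray.py
```

```text
t 40.45 tcp [ 0.444  -0.2003  0.1625] z [ 0.008 -0.002 -1.   ] y [ 0.033  0.999 -0.001] F [2.5 4.  1.5] gap 0.316 j [-0.7  -0.26 -0.31  1.51  0.   -0.66]
tcp in shk -0.1297 -0.076
```

Emit:
{"fn": "send_rows", "kwargs": {"series": [[0,0.4,0,0,-0.5,-0.4,2.7],[0,0,0,0,-0.4,-0.3,2.7]]}}

```text
t: 40.67
tool_pos: [0.4425, -0.211, 0.1526]
ee_rot: [-0.001, 0.017, 1.0, 0.0]
wrist_force: [0.1, 19.7, 15.5]
finger_gap: 0.316
```

Emit:
{"fn": "send_rows", "kwargs": {"series": [[0.1,0,0,0.1,1.8,0.9,2.7],[0.1,0,0,0,2.1,1.2,2.7],[0.2,0,0,0.1,2.3,0.8,2.7],[0.2,0,0,0.1,2.3,0.2,2.7],[0.2,0,0,0.1,2.3,-0.2,2.7],[0.2,0,0,0,2.2,-0.6,2.7],[0.2,0,0.3,0.1,2.1,-1.1,2.7],[0,0,0,0,1.2,-1.0,2.7]]}}

```text
t: 41.33
tool_pos: [0.452, -0.061, 0.1616]
ee_rot: [0.004, 0.02, 1.0, -0.006]
wrist_force: [-0.5, -3.3, 1.7]
finger_gap: 0.316
```

Emit:
{"fn": "send_rows", "kwargs": {"series": [[0,0,0,0,0.9,-0.4,2.7],[0,0,0,0,0.5,0,2.7]]}}

```text
t: 41.5
tool_pos: [0.4517, -0.0474, 0.1552]
ee_rot: [0.003, 0.02, 1.0, -0.008]
wrist_force: [-0.1, -10.1, -9.0]
finger_gap: 0.314
```

```bash
python3 - <<'E'
from h import *
st()
E
python3 ray.py
```

```text
t 41.5 tcp [ 0.4517 -0.0474  0.1552] z [ 0.006 -0.017 -1.   ] y [ 0.04   0.999 -0.017] F [ -0.1 -10.1  -9. ] gap 0.314 j [-0.38 -0.37 -0.41  1.51 -0.01 -0.34]
tcp in shk -0.1271 0.0784
```

Emit:
{"fn": "send_rows", "kwargs": {"series": [[0.9,0.3,0,0,0.5,0.1,2.7]]}}

```text
t: 41.58
tool_pos: [0.4512, -0.0433, 0.1551]
ee_rot: [-0.001, 0.02, 1.0, -0.002]
wrist_force: [0.5, -13.6, -11.1]
finger_gap: 0.316
```

Emit:
{"fn": "send_rows", "kwargs": {"series": [[0,0,0,0,-0.8,0.3,2.7],[0,0,0,0,-0.7,0.5,2.7],[0,0,0,-0.1,-0.6,0.4,2.7]]}}

```text
t: 41.83
tool_pos: [0.45, -0.0635, 0.1668]
ee_rot: [-0.001, 0.018, 1.0, -0.001]
wrist_force: [2.1, 4.5, 3.0]
finger_gap: 0.317
```

Emit:
{"fn": "send_rows", "kwargs": {"series": [[0,0,0,0,-0.7,0.4,2.7]]}}

```text
t: 41.92
tool_pos: [0.4501, -0.0708, 0.1717]
ee_rot: [-0.001, 0.018, 1.0, -0.0]
wrist_force: [-0.8, 3.3, 1.4]
finger_gap: 0.317
```

Emit:
{"fn": "send_rows", "kwargs": {"series": [[0,0,0,0,-0.7,0.4,2.7]]}}

```text
t: 42.0
tool_pos: [0.4501, -0.0784, 0.1765]
ee_rot: [-0.001, 0.018, 1.0, 0.0]
wrist_force: [-1.5, 4.8, -0.3]
finger_gap: 0.316
```

Emit:
{"fn": "send_rows", "kwargs": {"series": [[0,0,0,0,-0.7,0.3,2.7]]}}

```text
t: 42.08
tool_pos: [0.4499, -0.0857, 0.1803]
ee_rot: [-0.001, 0.018, 1.0, 0.001]
wrist_force: [-1.6, 6.5, 3.8]
finger_gap: 0.315
```

Emit:
{"fn": "send_rows", "kwargs": {"series": [[0,0,0,0,-0.7,0.2,2.7]]}}

```text
t: 42.17
tool_pos: [0.4499, -0.0931, 0.1833]
ee_rot: [-0.001, 0.018, 1.0, 0.001]
wrist_force: [-0.6, 6.6, 4.1]
finger_gap: 0.317
```

Emit:
{"fn": "send_rows", "kwargs": {"series": [[0,0,0,-0.1,-0.7,0.1,2.7]]}}

```text
t: 42.25
tool_pos: [0.4494, -0.1006, 0.1855]
ee_rot: [0.0, 0.018, 1.0, 0.002]
wrist_force: [2.2, 6.0, 4.9]
finger_gap: 0.321
```

Emit:
{"fn": "send_rows", "kwargs": {"series": [[0,0,0,0,-0.7,0.1,2.7]]}}

```text
t: 42.33
tool_pos: [0.4494, -0.1082, 0.1875]
ee_rot: [0.001, 0.018, 1.0, 0.002]
wrist_force: [-1.7, 5.1, 2.6]
finger_gap: 0.315
```

Emit:
{"fn": "send_rows", "kwargs": {"series": [[0,0,0,0,-0.7,0,2.7]]}}

```text
t: 42.42
tool_pos: [0.4496, -0.1159, 0.1885]
ee_rot: [0.001, 0.018, 1.0, 0.003]
wrist_force: [-0.5, 5.7, 2.7]
finger_gap: 0.318
```

Emit:
{"fn": "send_rows", "kwargs": {"series": [[0,0,0,0,-0.7,0,2.7]]}}

```text
t: 42.5
tool_pos: [0.4496, -0.1236, 0.1893]
ee_rot: [0.002, 0.018, 1.0, 0.003]
wrist_force: [-1.7, 4.6, 3.0]
finger_gap: 0.319
```

Emit:
{"fn": "send_rows", "kwargs": {"series": [[0,0,0,-0.1,-0.7,-0.1,2.7]]}}

```text
t: 42.58
tool_pos: [0.4489, -0.1315, 0.1891]
ee_rot: [0.002, 0.018, 1.0, 0.003]
wrist_force: [1.3, 4.3, 2.7]
finger_gap: 0.321
```

Emit:
{"fn": "send_rows", "kwargs": {"series": [[0,0,0,0,-0.7,-0.1,2.7]]}}

```text
t: 42.67
tool_pos: [0.4489, -0.1394, 0.1886]
ee_rot: [0.002, 0.018, 1.0, 0.003]
wrist_force: [-1.0, 4.7, 2.2]
finger_gap: 0.315
```

Emit:
{"fn": "send_rows", "kwargs": {"series": [[0,0,0,0,-0.7,-0.2,2.7]]}}

```text
t: 42.75
tool_pos: [0.4489, -0.1474, 0.1869]
ee_rot: [0.003, 0.018, 1.0, 0.003]
wrist_force: [-0.2, 4.1, 2.8]
finger_gap: 0.315
```

Emit:
{"fn": "send_rows", "kwargs": {"series": [[0,0,0,-0.1,-0.7,-0.3,2.7]]}}

```text
t: 42.83
tool_pos: [0.4482, -0.1554, 0.184]
ee_rot: [0.003, 0.018, 1.0, 0.003]
wrist_force: [0.4, 4.4, 2.1]
finger_gap: 0.322
```

Emit:
{"fn": "send_rows", "kwargs": {"series": [[0,0,0,0,-0.7,-0.3,2.7]]}}

```text
t: 42.92
tool_pos: [0.448, -0.1633, 0.1807]
ee_rot: [0.003, 0.018, 1.0, 0.003]
wrist_force: [-0.7, 3.9, 2.7]
finger_gap: 0.317
```

```bash
cat > cross.py <<'E'
from railx import *
E
python3 - <<'E'
import sys; sys.argv=['x','s34']
from railx import *
snap('scene','s46',(170,60,420,260),3)
for ys in (.09,.1,.105):
  for f in ('s34','s39','s41','s42','s43','s44','s45','s46'):
    B=prof(f,ys); print(ys,f,' '.join(str(int(v)) for v in B[(xs>-.052)&(xs<-.0)][::4]))
E
```

```text
0.09 s34 255 255 255 255 227 159 115 110 107 99 86 76 73 79 76 72 69 81 150 233 255 255 255 255 249 198
0.09 s39 255 255 255 254 255 247 205 139 103 108 107 92 75 75 75 79 80 78 75 95 160 237 255 255 255 255
0.09 s41 255 255 255 255 255 255 246 187 125 111 112 105 91 79 70 72 79 79 75 84 126 210 254 255 255 255
0.09 s42 255 255 255 255 255 255 255 250 187 130 109 109 106 94 73 68 76 81 81 82 80 117 193 246 255 255
0.09 s43 255 255 255 255 255 255 255 254 208 148 109 107 109 97 72 62 71 78 82 85 77 98 174 241 255 255
0.09 s44 255 255 255 255 255 255 255 255 240 186 120 106 111 108 89 74 74 77 81 85 78 97 165 234 255 255
0.09 s45 255 255 254 254 254 255 255 254 254 228 160 116 108 109 97 84 78 76 79 85 81 103 169 235 255 255
0.09 s46 255 255 255 254 254 255 255 254 254 238 178 128 111 108 97 86 79 77 81 86 81 102 168 235 255 255
0.1 s34 255 255 255 251 212 147 110 107 109 99 108 169 231 254 255 255 255 255 255 255 255 255 255 255 254 195
0.1 s39 255 255 255 255 255 255 223 155 114 107 110 96 95 156 237 255 255 255 255 255 255 255 255 255 254 255
0.1 s41 255 254 255 255 255 255 236 175 
[... 812 characters left out ...]
2 250 249 254 255 255 255 254 255
0.105 s41 254 254 254 255 255 255 246 182 126 109 114 109 87 67 84 155 222 252 254 251 252 254 255 255 255 255
0.105 s42 254 254 254 254 254 255 253 228 174 118 107 112 110 92 60 86 180 253 255 255 250 249 255 255 255 255
0.105 s43 254 254 254 254 255 255 255 247 199 132 109 112 114 102 72 59 101 189 245 255 250 247 253 254 255 255
0.105 s44 254 254 254 254 254 255 255 255 253 209 143 111 111 111 95 73 74 131 209 253 252 248 254 254 255 255
0.105 s45 254 254 254 254 254 255 255 255 254 227 167 117 106 111 104 82 58 84 175 248 254 249 255 254 255 255
0.105 s46 254 254 254 254 254 255 255 255 254 226 167 118 106 111 104 83 61 87 176 248 254 249 255 254 255 255
```

Emit:
{"fn": "send_rows", "kwargs": {"series": [[-0.4,0.3,0,0,-0.7,-0.3,2.7]]}}

```text
t: 43.05
tool_pos: [0.4476, -0.1716, 0.1768]
ee_rot: [-0.0, 0.019, 1.0, -0.001]
wrist_force: [-0.2, 3.2, 1.8]
finger_gap: 0.32
```

Emit:
{"fn": "send_rows", "kwargs": {"series": [[0,0,0,-0.1,-0.7,-0.4,2.7]]}}

```text
t: 43.13
tool_pos: [0.4467, -0.1792, 0.1724]
ee_rot: [-0.0, 0.019, 1.0, -0.001]
wrist_force: [1.5, 2.9, 2.0]
finger_gap: 0.314
```

Emit:
{"fn": "send_rows", "kwargs": {"series": [[0,0,0,0,-0.7,-0.4,2.7]]}}

```text
t: 43.22
tool_pos: [0.4466, -0.1867, 0.1679]
ee_rot: [-0.0, 0.019, 1.0, -0.001]
wrist_force: [-0.7, 3.5, 1.8]
finger_gap: 0.316
```

Emit:
{"fn": "send_rows", "kwargs": {"series": [[0,0,0,0,-0.7,-0.5,2.7]]}}

```text
t: 43.3
tool_pos: [0.4465, -0.1944, 0.1625]
ee_rot: [-0.0, 0.018, 1.0, -0.001]
wrist_force: [0.3, 3.2, 2.1]
finger_gap: 0.318
```

Emit:
{"fn": "send_rows", "kwargs": {"series": [[0,0,0,0,-0.7,-0.5,2.7]]}}

```text
t: 43.38
tool_pos: [0.4464, -0.2021, 0.1568]
ee_rot: [-0.001, 0.018, 1.0, -0.001]
wrist_force: [-1.4, 3.7, 1.3]
finger_gap: 0.315
```

```bash
python3 - <<'E'
import sys; sys.argv=['x','s34']
from railx import *
st()
snap('scene','s47',(170,60,420,260),3)
for ys in (.06,.09,.1,.105,.11):
  for f in ('s44','s45','s46','s47'):
    B=prof(f,ys); B=B[(xs>-.052)]; i=np.argmax(B<180); print(ys,f,round(.5*(i-1+(B[i-1]-180)/(B[i-1]-B[i])),2))
E
python3 ray.py
```

```text
t 43.38 tcp [ 0.4464 -0.2021  0.1568] z [-0.001 -0.003 -1.   ] y [ 0.037  0.999 -0.003] F [-1.4  3.7  1.3] gap 0.315 j [-0.69 -0.24 -0.31  1.5  -0.   -0.65]
0.06 s44 18.43
0.06 s45 19.51
0.06 s46 19.53
0.06 s47 20.29
0.09 s44 18.16
0.09 s45 19.45
0.09 s46 19.96
0.09 s47 19.88
0.1 s44 18.53
0.1 s45 19.87
0.1 s46 19.88
0.1 s47 20.11
0.105 s44 18.8
0.105 s45 19.58
0.105 s46 19.58
0.105 s47 20.52
0.11 s44 18.53
0.11 s45 19.61
0.11 s46 19.58
0.11 s47 20.53
tcp in shk -0.1269 -0.0774
```

View pics/s47.png

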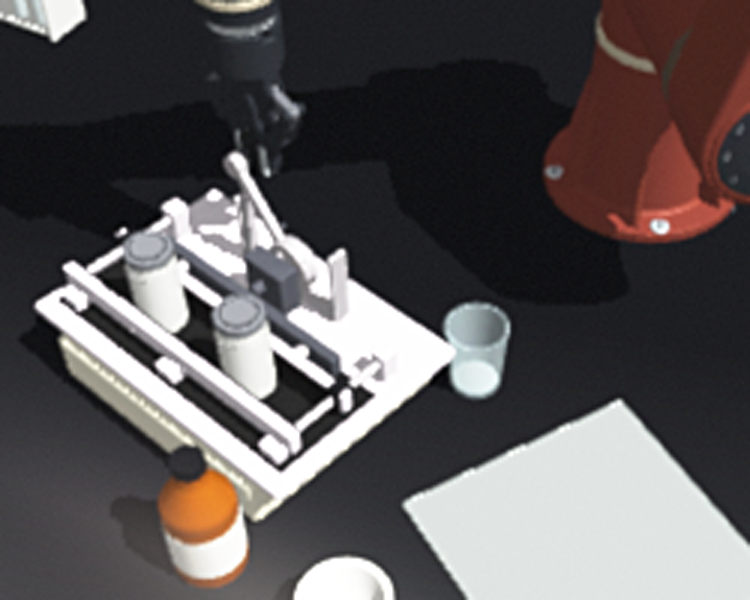

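Emit:
{"fn": "send_rows", "kwargs": {"series": [[0,0,0,-0.1,-0.6,-0.4,2.7],[0,0,0,0,-0.3,-0.2,2.7]]}}

```text
t: 43.6
tool_pos: [0.4452, -0.211, 0.1485]
ee_rot: [-0.001, 0.019, 1.0, 0.001]
wrist_force: [-1.9, 21.8, 15.6]
finger_gap: 0.316
```

Emit:
{"fn": "send_rows", "kwargs": {"series": [[0.1,0,0,0,1.8,0.9,2.7],[0.1,0,0,0,2.1,1.2,2.7],[0.2,0,0,0,2.3,0.8,2.7],[0.2,0,0,0.1,2.3,0.2,2.7],[0.2,0,0,0.1,2.3,-0.2,2.7],[0.2,0,0,0,2.2,-0.6,2.7],[0.2,0,0.3,0.1,2.1,-1.1,2.7],[0,0,0,0,1.2,-1.0,2.7]]}}

```text
t: 44.27
tool_pos: [0.453, -0.0608, 0.1586]
ee_rot: [0.006, 0.023, 1.0, -0.005]
wrist_force: [-0.6, -2.6, 2.5]
finger_gap: 0.318
```

Emit:
{"fn": "send_rows", "kwargs": {"series": [[0.5,0,0,0,0.9,-0.4,2.7],[0.3,0,0,0,0.5,0,2.7],[0,0,0,0,0.3,0,2.7]]}}

```text
t: 44.52
tool_pos: [0.4523, -0.045, 0.1515]
ee_rot: [0.005, 0.023, 1.0, -0.001]
wrist_force: [2.1, -9.6, -6.9]
finger_gap: 0.315
```

```bash
python3 - <<'E'
from h import *
st()
E
python3 ray.py
```

```text
t 44.52 tcp [ 0.4523 -0.045   0.1515] z [ 0.009 -0.002 -1.   ] y [ 0.045  0.999 -0.001] F [ 2.1 -9.6 -6.9] gap 0.315 j [-0.39 -0.37 -0.42  1.51  0.   -0.34]
tcp in shk -0.1266 0.0808
```

Emit:
{"fn": "send_rows", "kwargs": {"series": [[0,0.4,0,-0.1,0.4,0.2,2.7]]}}

```text
t: 44.6
tool_pos: [0.451, -0.0426, 0.1523]
ee_rot: [0.0, 0.023, 1.0, -0.002]
wrist_force: [0.4, -11.4, -6.5]
finger_gap: 0.318
```

Emit:
{"fn": "send_rows", "kwargs": {"series": [[0,0,0,0,-0.8,0.4,2.7],[0,0,0,0,-0.7,0.5,2.7],[0,0,0,-0.1,-0.6,0.4,2.7]]}}

```text
t: 44.85
tool_pos: [0.4499, -0.0625, 0.1658]
ee_rot: [0.0, 0.022, 1.0, 0.0]
wrist_force: [2.4, 5.3, 3.3]
finger_gap: 0.317
```

Emit:
{"fn": "send_rows", "kwargs": {"series": [[0,0,0,0,-0.7,0.4,2.7]]}}

```text
t: 44.93
tool_pos: [0.45, -0.0696, 0.1708]
ee_rot: [0.001, 0.021, 1.0, 0.001]
wrist_force: [-1.6, 4.1, 2.4]
finger_gap: 0.313
```

Emit:
{"fn": "send_rows", "kwargs": {"series": [[0,0,0,0,-0.7,0.4,2.7]]}}

```text
t: 45.02
tool_pos: [0.4499, -0.0771, 0.1756]
ee_rot: [0.001, 0.021, 1.0, 0.002]
wrist_force: [-2.8, 4.3, -0.1]
finger_gap: 0.317
```

Emit:
{"fn": "send_rows", "kwargs": {"series": [[0,0,0,0,-0.7,0.3,2.7]]}}

```text
t: 45.1
tool_pos: [0.4497, -0.0842, 0.1795]
ee_rot: [0.001, 0.021, 1.0, 0.003]
wrist_force: [-2.3, 7.7, 5.7]
finger_gap: 0.31
```

Emit:
{"fn": "send_rows", "kwargs": {"series": [[0,0,0,0,-0.7,0.2,2.7]]}}

```text
t: 45.18
tool_pos: [0.4497, -0.0914, 0.1825]
ee_rot: [0.001, 0.021, 1.0, 0.004]
wrist_force: [-1.0, 7.5, 5.9]
finger_gap: 0.316
```

Emit:
{"fn": "send_rows", "kwargs": {"series": [[0,0,0,-0.1,-0.7,0.1,2.7]]}}

```text
t: 45.27
tool_pos: [0.4492, -0.0988, 0.1848]
ee_rot: [0.002, 0.021, 1.0, 0.005]
wrist_force: [2.0, 6.3, 3.9]
finger_gap: 0.316
```

Emit:
{"fn": "send_rows", "kwargs": {"series": [[0,0,0,0,-0.7,0.1,2.7]]}}

```text
t: 45.35
tool_pos: [0.4493, -0.1062, 0.1868]
ee_rot: [0.003, 0.021, 1.0, 0.005]
wrist_force: [-2.0, 5.9, 4.4]
finger_gap: 0.318
```

Emit:
{"fn": "send_rows", "kwargs": {"series": [[0,0,0,0,-0.7,0,2.7]]}}

```text
t: 45.43
tool_pos: [0.4495, -0.1137, 0.1878]
ee_rot: [0.003, 0.021, 1.0, 0.006]
wrist_force: [-0.6, 4.7, 3.1]
finger_gap: 0.318
```

Emit:
{"fn": "send_rows", "kwargs": {"series": [[-0.5,0,0,0,-0.7,0,2.7]]}}

```text
t: 45.52
tool_pos: [0.4495, -0.1216, 0.1885]
ee_rot: [0.004, 0.021, 1.0, 0.002]
wrist_force: [-0.9, 5.3, 3.3]
finger_gap: 0.32
```

Emit:
{"fn": "send_rows", "kwargs": {"series": [[0,0,0,-0.1,-0.7,-0.1,2.7]]}}

```text
t: 45.6
tool_pos: [0.4489, -0.1293, 0.1883]
ee_rot: [0.004, 0.021, 1.0, 0.002]
wrist_force: [1.3, 4.7, 3.5]
finger_gap: 0.313
```

Emit:
{"fn": "send_rows", "kwargs": {"series": [[0,0,0,0,-0.7,-0.1,2.7]]}}

```text
t: 45.68
tool_pos: [0.4489, -0.1372, 0.1878]
ee_rot: [0.005, 0.021, 1.0, 0.002]
wrist_force: [-0.9, 4.4, 3.8]
finger_gap: 0.318
```

Emit:
{"fn": "send_rows", "kwargs": {"series": [[0,0,0,0,-0.7,-0.2,2.7]]}}

```text
t: 45.77
tool_pos: [0.449, -0.1451, 0.1862]
ee_rot: [0.005, 0.021, 1.0, 0.002]
wrist_force: [-0.1, 4.2, 3.4]
finger_gap: 0.316
```

Emit:
{"fn": "send_rows", "kwargs": {"series": [[0,0,0,-0.1,-0.7,-0.3,2.7]]}}

```text
t: 45.85
tool_pos: [0.4482, -0.153, 0.1834]
ee_rot: [0.005, 0.021, 1.0, 0.002]
wrist_force: [1.1, 3.3, 2.9]
finger_gap: 0.313
```

Emit:
{"fn": "send_rows", "kwargs": {"series": [[0,0,0,0,-0.7,-0.3,2.7]]}}

```text
t: 45.93
tool_pos: [0.4482, -0.1609, 0.1802]
ee_rot: [0.005, 0.022, 1.0, 0.002]
wrist_force: [0.5, 3.6, 3.3]
finger_gap: 0.314
```

Emit:
{"fn": "send_rows", "kwargs": {"series": [[0,0,0,0,-0.7,-0.3,2.7]]}}

```text
t: 46.02
tool_pos: [0.4481, -0.1688, 0.1768]
ee_rot: [0.005, 0.022, 1.0, 0.002]
wrist_force: [0.3, 2.8, 3.0]
finger_gap: 0.318
```

Emit:
{"fn": "send_rows", "kwargs": {"series": [[0,0,0,-0.1,-0.7,-0.4,2.7]]}}

```text
t: 46.1
tool_pos: [0.4471, -0.1767, 0.1724]
ee_rot: [0.005, 0.022, 1.0, 0.001]
wrist_force: [0.8, 3.8, 2.3]
finger_gap: 0.322
```

Emit:
{"fn": "send_rows", "kwargs": {"series": [[0,0,0,0,-0.7,-0.4,2.7]]}}

```text
t: 46.18
tool_pos: [0.4469, -0.1845, 0.1678]
ee_rot: [0.005, 0.022, 1.0, 0.002]
wrist_force: [-0.2, 4.1, 3.6]
finger_gap: 0.316
```

Emit:
{"fn": "send_rows", "kwargs": {"series": [[0,0,0,0,-0.7,-0.5,2.7]]}}

```text
t: 46.27
tool_pos: [0.4468, -0.1923, 0.1623]
ee_rot: [0.005, 0.022, 1.0, 0.001]
wrist_force: [1.5, 3.6, 2.2]
finger_gap: 0.318
```

Emit:
{"fn": "send_rows", "kwargs": {"series": [[-0.2,0.5,0,0,-0.7,-0.5,2.7]]}}

```text
t: 46.35
tool_pos: [0.4464, -0.2002, 0.1565]
ee_rot: [0.001, 0.022, 1.0, -0.0]
wrist_force: [-0.8, 3.6, 2.1]
finger_gap: 0.316
```

Emit:
{"fn": "send_rows", "kwargs": {"series": [[0,0,0,0,-0.7,-0.4,2.7]]}}

```text
t: 46.43
tool_pos: [0.4461, -0.2074, 0.1514]
ee_rot: [-0.0, 0.022, 1.0, 0.0]
wrist_force: [1.5, 8.3, -4.9]
finger_gap: 0.312
```

```bash
python3 - <<'E'
import sys; sys.argv=['x','s34']
from railx import *
st()
snap('scene','s48',(170,60,420,260),3)
for ys in (.06,.09,.1,.105,.11):
  print(ys,end=' ')
  for f in ('s34','s39','s41','s42','s43','s44','s45','s46','s47','s48'):
    B=prof(f,ys); B=B[(xs>-.052)]; i=np.argmax(B<180); print(f,round(float(.5*(i-1+(B[i-1]-180)/(B[i-1]-B[i]))),1),end=' ')
  print()
E
python3 ray.py
```

```text
t 46.43 tcp [ 0.4461 -0.2074  0.1514] z [-0.  0. -1.] y [0.044 0.999 0.   ] F [ 1.5  8.3 -4.9] gap 0.312 j [-0.7  -0.23 -0.31  1.49 -0.   -0.66]
0.06 s34 9.0 s39 12.9 s41 13.8 s42 15.9 s43 16.4 s44 18.4 s45 19.5 s46 19.5 s47 20.3 s48 20.8 
0.09 s34 9.4 s39 12.8 s41 14.2 s42 16.2 s43 16.9 s44 18.2 s45 19.4 s46 20.0 s47 19.9 s48 21.1 
0.1 s34 9.0 s39 13.3 s41 13.8 s42 15.8 s43 16.8 s44 18.5 s45 19.9 s46 19.9 s47 20.1 s48 20.4 
0.105 s34 9.2 s39 13.1 s41 14.1 s42 15.8 s43 16.5 s44 18.8 s45 19.6 s46 19.6 s47 20.5 s48 20.8 
0.11 s34 8.9 s39 12.9 s41 14.4 s42 15.9 s43 16.9 s44 18.5 s45 19.6 s46 19.6 s47 20.5 s48 21.1 
tcp in shk -0.1269 -0.0827
```

Emit:
{"fn": "send_rows", "kwargs": {"series": [[0.1,0,0,0,1.8,0.9,2.7],[0.1,0,0,0,2.1,1.2,2.7],[0.2,0,0,0,2.3,0.8,2.7],[0.2,0,0,0.1,2.3,0.2,2.7],[0.2,0,0.3,0.1,2.3,-0.2,2.7],[0.2,0,0.3,0,2.2,-0.6,2.7],[0.2,0,0.3,0.1,2.1,-1.1,2.7],[0,0,0,0,1.2,-1.0,2.7]]}}

```text
t: 47.15
tool_pos: [0.4532, -0.058, 0.1574]
ee_rot: [0.004, 0.021, 1.0, -0.004]
wrist_force: [-0.2, -3.1, 2.5]
finger_gap: 0.315
```

Emit:
{"fn": "send_rows", "kwargs": {"series": [[0.5,0,0,0,0.9,-0.4,2.7],[0.3,0.4,0,-0.1,0.6,0,2.7],[0,0,0,0,0.4,0,2.7],[0,0,0,0,0.4,0,2.7]]}}

```text
t: 47.48
tool_pos: [0.4517, -0.0418, 0.1497]
ee_rot: [-0.002, 0.022, 1.0, -0.007]
wrist_force: [-3.6, -32.8, 1.6]
finger_gap: 0.316
```

Emit:
{"fn": "send_rows", "kwargs": {"series": [[0,0,0,0,-0.8,0.4,2.7],[0,0,0,0,-0.7,0.5,2.7],[0,0,0,-0.1,-0.6,0.4,2.7]]}}

```text
t: 47.73
tool_pos: [0.451, -0.0633, 0.1628]
ee_rot: [-0.002, 0.021, 1.0, -0.006]
wrist_force: [1.5, 5.4, 2.7]
finger_gap: 0.315
```

Emit:
{"fn": "send_rows", "kwargs": {"series": [[0,0,0,0,-0.7,0.4,2.7]]}}

```text
t: 47.82
tool_pos: [0.4511, -0.0703, 0.1674]
ee_rot: [-0.002, 0.021, 1.0, -0.005]
wrist_force: [-1.1, 3.8, 2.5]
finger_gap: 0.315
```

Emit:
{"fn": "send_rows", "kwargs": {"series": [[0,0,0,0,-0.7,0.4,2.7]]}}

```text
t: 47.9
tool_pos: [0.4509, -0.0772, 0.1719]
ee_rot: [-0.002, 0.021, 1.0, -0.004]
wrist_force: [-1.3, 6.9, 1.0]
finger_gap: 0.32
```

Emit:
{"fn": "send_rows", "kwargs": {"series": [[0,0,0,0,-0.7,0.3,2.7]]}}

```text
t: 47.98
tool_pos: [0.4508, -0.0839, 0.1755]
ee_rot: [-0.002, 0.021, 1.0, -0.003]
wrist_force: [-2.6, 8.1, 5.7]
finger_gap: 0.316
```

Emit:
{"fn": "send_rows", "kwargs": {"series": [[0,0,0,0,-0.7,0.2,2.7]]}}

```text
t: 48.07
tool_pos: [0.4508, -0.0906, 0.1784]
ee_rot: [-0.002, 0.02, 1.0, -0.002]
wrist_force: [-1.7, 8.4, 6.2]
finger_gap: 0.317
```

Emit:
{"fn": "send_rows", "kwargs": {"series": [[0,0,0,-0.1,-0.7,0.1,2.7]]}}

```text
t: 48.15
tool_pos: [0.4503, -0.0975, 0.1804]
ee_rot: [-0.001, 0.02, 1.0, -0.001]
wrist_force: [1.9, 6.5, 5.1]
finger_gap: 0.318
```

Emit:
{"fn": "send_rows", "kwargs": {"series": [[0,0,0,0,-0.7,0.1,2.7]]}}

```text
t: 48.23
tool_pos: [0.4505, -0.1045, 0.1822]
ee_rot: [-0.001, 0.02, 1.0, 0.0]
wrist_force: [-0.9, 6.6, 3.5]
finger_gap: 0.313
```

Emit:
{"fn": "send_rows", "kwargs": {"series": [[0,0,0,0,-0.7,0,2.7]]}}

```text
t: 48.32
tool_pos: [0.4506, -0.1116, 0.183]
ee_rot: [-0.0, 0.02, 1.0, 0.001]
wrist_force: [-0.5, 4.8, 4.9]
finger_gap: 0.31
```

Emit:
{"fn": "send_rows", "kwargs": {"series": [[0,0,0,0,-0.7,0,2.7]]}}

```text
t: 48.4
tool_pos: [0.4507, -0.1188, 0.1835]
ee_rot: [0.0, 0.02, 1.0, 0.002]
wrist_force: [-0.8, 5.7, 3.8]
finger_gap: 0.313
```

Emit:
{"fn": "send_rows", "kwargs": {"series": [[0,0,0,-0.1,-0.7,0,2.7]]}}

```text
t: 48.48
tool_pos: [0.4502, -0.1261, 0.1841]
ee_rot: [0.001, 0.02, 1.0, 0.002]
wrist_force: [2.2, 4.6, 2.1]
finger_gap: 0.315
```

Emit:
{"fn": "send_rows", "kwargs": {"series": [[0,0,0,0,-0.7,-0.1,2.7]]}}

```text
t: 48.57
tool_pos: [0.4503, -0.1335, 0.1837]
ee_rot: [0.001, 0.02, 1.0, 0.003]
wrist_force: [0.2, 4.8, 3.5]
finger_gap: 0.313
```

Emit:
{"fn": "send_rows", "kwargs": {"series": [[0,0,0,0,-0.7,-0.2,2.7]]}}

```text
t: 48.65
tool_pos: [0.4505, -0.1411, 0.1821]
ee_rot: [0.001, 0.02, 1.0, 0.003]
wrist_force: [-0.4, 3.7, 3.9]
finger_gap: 0.313
```

Emit:
{"fn": "send_rows", "kwargs": {"series": [[0,0,0,-0.1,-0.7,-0.2,2.7]]}}

```text
t: 48.73
tool_pos: [0.4497, -0.1488, 0.1802]
ee_rot: [0.002, 0.02, 1.0, 0.003]
wrist_force: [1.1, 4.5, 2.9]
finger_gap: 0.314
```

Emit:
{"fn": "send_rows", "kwargs": {"series": [[0,0,0,0,-0.7,-0.3,2.7]]}}

```text
t: 48.82
tool_pos: [0.4497, -0.1566, 0.1772]
ee_rot: [0.002, 0.02, 1.0, 0.003]
wrist_force: [-0.7, 3.3, 2.5]
finger_gap: 0.317
```

Emit:
{"fn": "send_rows", "kwargs": {"series": [[0,0,0,0,-0.7,-0.3,2.7]]}}

```text
t: 48.9
tool_pos: [0.4496, -0.1644, 0.1738]
ee_rot: [0.002, 0.02, 1.0, 0.003]
wrist_force: [0.2, 3.6, 2.9]
finger_gap: 0.314
```

Emit:
{"fn": "send_rows", "kwargs": {"series": [[0,0,0,-0.1,-0.7,-0.4,2.7]]}}

```text
t: 48.98
tool_pos: [0.4487, -0.1723, 0.1694]
ee_rot: [0.002, 0.02, 1.0, 0.003]
wrist_force: [0.5, 3.7, 2.2]
finger_gap: 0.316
```

Emit:
{"fn": "send_rows", "kwargs": {"series": [[0,0,0,0,-0.7,-0.4,2.7]]}}

```text
t: 49.07
tool_pos: [0.4484, -0.1801, 0.1649]
ee_rot: [0.002, 0.02, 1.0, 0.003]
wrist_force: [-0.1, 3.2, 3.0]
finger_gap: 0.315
```

Emit:
{"fn": "send_rows", "kwargs": {"series": [[0,0,0,0,-0.7,-0.5,2.7]]}}

```text
t: 49.15
tool_pos: [0.4483, -0.1877, 0.1594]
ee_rot: [0.001, 0.02, 1.0, 0.003]
wrist_force: [-0.3, 7.7, 5.8]
finger_gap: 0.315
```

Emit:
{"fn": "send_rows", "kwargs": {"series": [[0,0,0,0,-0.5,-0.3,2.7]]}}

```text
t: 49.23
tool_pos: [0.4481, -0.1928, 0.1555]
ee_rot: [0.001, 0.02, 1.0, 0.004]
wrist_force: [-0.1, 10.4, 7.8]
finger_gap: 0.314
```

Emit:
{"fn": "send_rows", "kwargs": {"series": [[0,0,0,0,-0.5,-0.3,2.7]]}}

```text
t: 49.32
tool_pos: [0.448, -0.1972, 0.1522]
ee_rot: [0.001, 0.02, 1.0, 0.005]
wrist_force: [-0.4, 13.2, 10.2]
finger_gap: 0.315
```

Emit:
{"fn": "send_rows", "kwargs": {"series": [[0,0,0,0,-0.5,-0.4,2.7]]}}

```text
t: 49.4
tool_pos: [0.448, -0.2011, 0.1481]
ee_rot: [0.002, 0.019, 1.0, 0.007]
wrist_force: [-0.3, 16.4, 12.4]
finger_gap: 0.315
```

Emit:
{"fn": "send_rows", "kwargs": {"series": [[0,0,0,0,-0.5,-0.4,2.7]]}}

```text
t: 49.48
tool_pos: [0.4481, -0.2046, 0.1441]
ee_rot: [0.002, 0.019, 1.0, 0.009]
wrist_force: [-1.6, 17.5, 14.0]
finger_gap: 0.316
```

```bash
cat > xh.py <<'E'
import sys; n=sys.argv[1]; sys.argv=['x','s34']
from railx import *
st(); snap('scene',n,(170,60,420,260),3); r={}
for f in ('s34','s45','s47','s48',n):
    v=[]
    for ys in (.06,.09,.1,.105,.11):
        B=prof(f,ys); B=B[(xs>-.052)]; i=np.argmax(B<180); v.append(.5*(i-1+(B[i-1]-180)/(B[i-1]-B[i])))
    print(f,np.round(np.mean(v),2))
E
python3 xh.py s49; python3 ray.py
```

```text
t 49.48 tcp [ 0.4481 -0.2046  0.1441] z [ 0.004  0.018 -1.   ] y [0.037 0.999 0.018] F [-1.6 17.5 14. ] gap 0.316 j [-0.71 -0.22 -0.31  1.49  0.02 -0.67]
s34 9.1
s45 19.6
s47 20.27
s48 20.84
s49 21.33
tcp in shk -0.1248 -0.0792
```

Force is climbing steadily (17 N) before the guard stop, so the screw seems to be reaching its stop. I'll confirm with another short swing.

Emit:
{"fn": "send_rows", "kwargs": {"series": [[-0.8,0,0,0,1.5,1.2,2.7],[0.1,0,0,0,2.1,1.4,2.7],[0.2,0,0,0,2.3,1.1,2.7],[0.2,0,0,0.1,2.3,0.3,2.7],[0.2,0,0.3,0.1,2.3,-0.2,2.7],[0.2,0,0.3,0,2.2,-0.6,2.7],[0.2,0,0,0,2.1,-1.1,2.7],[0,0,0,0,1.2,-0.9,2.7]]}}

```text
t: 50.2
tool_pos: [0.4513, -0.0506, 0.1538]
ee_rot: [0.003, 0.018, 1.0, 0.006]
wrist_force: [-0.2, -1.1, 0.5]
finger_gap: 0.315
```

Emit:
{"fn": "send_rows", "kwargs": {"series": [[0.5,0,0,0,0.9,-0.5,2.7],[0.3,0.4,0,-0.1,0.6,0,2.7],[0,0,0,0,0.4,0,2.7]]}}

```text
t: 50.45
tool_pos: [0.4509, -0.041, 0.1468]
ee_rot: [-0.001, 0.02, 1.0, 0.002]
wrist_force: [-5.4, -24.2, 1.6]
finger_gap: 0.313
```

Emit:
{"fn": "send_rows", "kwargs": {"series": [[0,0,0,0,-0.8,0.4,2.7],[0,0,0,0,-0.7,0.5,2.7],[0,0,0,-0.1,-0.6,0.4,2.7]]}}

```text
t: 50.7
tool_pos: [0.4501, -0.0598, 0.1601]
ee_rot: [-0.001, 0.019, 1.0, 0.006]
wrist_force: [6.1, 10.4, 6.7]
finger_gap: 0.316
```

Emit:
{"fn": "send_rows", "kwargs": {"series": [[0,0,0,0,-0.6,0.4,2.7]]}}

```text
t: 50.78
tool_pos: [0.4501, -0.0649, 0.1646]
ee_rot: [-0.001, 0.018, 1.0, 0.008]
wrist_force: [-4.1, 8.0, 2.6]
finger_gap: 0.313
```

Emit:
{"fn": "send_rows", "kwargs": {"series": [[0,0,0,0,-0.6,0.4,2.7]]}}

```text
t: 50.87
tool_pos: [0.4498, -0.0703, 0.1687]
ee_rot: [-0.001, 0.018, 1.0, 0.009]
wrist_force: [-2.5, 6.3, 0.6]
finger_gap: 0.318
```

Emit:
{"fn": "send_rows", "kwargs": {"series": [[0,0,0,0,-0.6,0.3,2.7]]}}

```text
t: 50.95
tool_pos: [0.4496, -0.0756, 0.172]
ee_rot: [-0.001, 0.018, 1.0, 0.011]
wrist_force: [-2.3, 10.5, 8.0]
finger_gap: 0.317
```

Emit:
{"fn": "send_rows", "kwargs": {"series": [[0,0,0,0,-0.6,0.2,2.7]]}}

```text
t: 51.03
tool_pos: [0.4496, -0.0809, 0.1746]
ee_rot: [-0.001, 0.017, 1.0, 0.013]
wrist_force: [0.1, 8.8, 6.8]
finger_gap: 0.317
```

Emit:
{"fn": "send_rows", "kwargs": {"series": [[0,0,0,0,-0.6,0.1,2.7]]}}

```text
t: 51.12
tool_pos: [0.4498, -0.0865, 0.1762]
ee_rot: [-0.001, 0.017, 1.0, 0.014]
wrist_force: [-0.0, 6.6, 6.2]
finger_gap: 0.318
```

Emit:
{"fn": "send_rows", "kwargs": {"series": [[0,0,0,0,-0.6,0.1,2.7]]}}

```text
t: 51.2
tool_pos: [0.4499, -0.0922, 0.1776]
ee_rot: [-0.0, 0.017, 1.0, 0.016]
wrist_force: [-0.4, 6.4, 5.7]
finger_gap: 0.311
```

Emit:
{"fn": "send_rows", "kwargs": {"series": [[-0.8,0,0,0,-0.7,0.1,2.7]]}}

```text
t: 51.28
tool_pos: [0.45, -0.0992, 0.1788]
ee_rot: [-0.0, 0.017, 1.0, 0.01]
wrist_force: [-0.9, 6.7, 4.3]
finger_gap: 0.316
```

Emit:
{"fn": "send_rows", "kwargs": {"series": [[-0.8,0,0,0,-0.7,0.1,2.7]]}}

```text
t: 51.37
tool_pos: [0.45, -0.1064, 0.1799]
ee_rot: [0.0, 0.017, 1.0, 0.004]
wrist_force: [-1.4, 5.3, 3.8]
finger_gap: 0.316
```

Emit:
{"fn": "send_rows", "kwargs": {"series": [[0,0,0,0,-0.7,0,2.7]]}}

```text
t: 51.45
tool_pos: [0.4502, -0.1134, 0.1803]
ee_rot: [0.0, 0.017, 1.0, 0.004]
wrist_force: [0.1, 5.7, 3.9]
finger_gap: 0.316
```

Emit:
{"fn": "send_rows", "kwargs": {"series": [[0,0,0,0,-0.7,0,2.7]]}}

```text
t: 51.53
tool_pos: [0.4502, -0.1204, 0.1803]
ee_rot: [0.0, 0.017, 1.0, 0.005]
wrist_force: [-0.1, 5.2, 3.5]
finger_gap: 0.315
```

Emit:
{"fn": "send_rows", "kwargs": {"series": [[0,0,0,0,-0.7,-0.1,2.7]]}}

```text
t: 51.62
tool_pos: [0.4503, -0.1277, 0.1794]
ee_rot: [0.001, 0.017, 1.0, 0.006]
wrist_force: [-1.0, 4.6, 2.9]
finger_gap: 0.318
```

Emit:
{"fn": "send_rows", "kwargs": {"series": [[0,0,0,0,-0.7,-0.1,2.7]]}}

```text
t: 51.7
tool_pos: [0.4503, -0.1351, 0.1783]
ee_rot: [0.001, 0.017, 1.0, 0.007]
wrist_force: [-0.7, 4.5, 3.2]
finger_gap: 0.313
```

Emit:
{"fn": "send_rows", "kwargs": {"series": [[0,0,0,0,-0.7,-0.2,2.7]]}}

```text
t: 51.78
tool_pos: [0.4503, -0.1425, 0.1763]
ee_rot: [0.001, 0.017, 1.0, 0.007]
wrist_force: [-1.1, 7.8, 4.6]
finger_gap: 0.318
```

Emit:
{"fn": "send_rows", "kwargs": {"series": [[0,0,0,0,-0.7,-0.2,2.7]]}}

```text
t: 51.87
tool_pos: [0.4503, -0.1495, 0.1743]
ee_rot: [0.001, 0.017, 1.0, 0.008]
wrist_force: [-0.3, 10.4, 9.1]
finger_gap: 0.317
```

Emit:
{"fn": "send_rows", "kwargs": {"series": [[-0.4,0,0,0,-0.7,-0.2,2.7]]}}

```text
t: 51.95
tool_pos: [0.4503, -0.156, 0.1723]
ee_rot: [0.001, 0.017, 1.0, 0.007]
wrist_force: [-0.4, 14.9, 11.5]
finger_gap: 0.317
```

Emit:
{"fn": "send_rows", "kwargs": {"series": [[0,0,0,0,-0.8,-0.2,2.7]]}}

```text
t: 52.03
tool_pos: [0.4502, -0.1626, 0.1707]
ee_rot: [0.001, 0.016, 1.0, 0.009]
wrist_force: [-3.8, 17.6, 14.2]
finger_gap: 0.317
```

Emit:
{"fn": "send_rows", "kwargs": {"series": [[0,0,0,0,-0.9,-0.3,2.7]]}}

```text
t: 52.12
tool_pos: [0.4502, -0.1695, 0.1682]
ee_rot: [0.002, 0.015, 1.0, 0.011]
wrist_force: [-0.9, 22.6, 13.7]
finger_gap: 0.318
```

Emit:
{"fn": "send_rows", "kwargs": {"series": [[-0.4,0,0,0,-1.0,-0.3,2.7]]}}

```text
t: 52.2
tool_pos: [0.45, -0.177, 0.1658]
ee_rot: [0.002, 0.015, 1.0, 0.011]
wrist_force: [-2.4, 26.1, 15.9]
finger_gap: 0.318
```

```bash
python3 xh.py s50; python3 ray.py
```

```text
t 52.2 tcp [ 0.45   -0.177   0.1658] z [ 0.005  0.022 -1.   ] y [0.029 0.999 0.023] F [-2.4 26.1 15.9] gap 0.318 j [-0.66 -0.25 -0.3   1.53  0.02 -0.63]
s34 9.1
s45 19.6
s47 20.27
s48 20.84
s50 21.32
tcp in shk -0.1239 -0.052
```

View pics/s50.png

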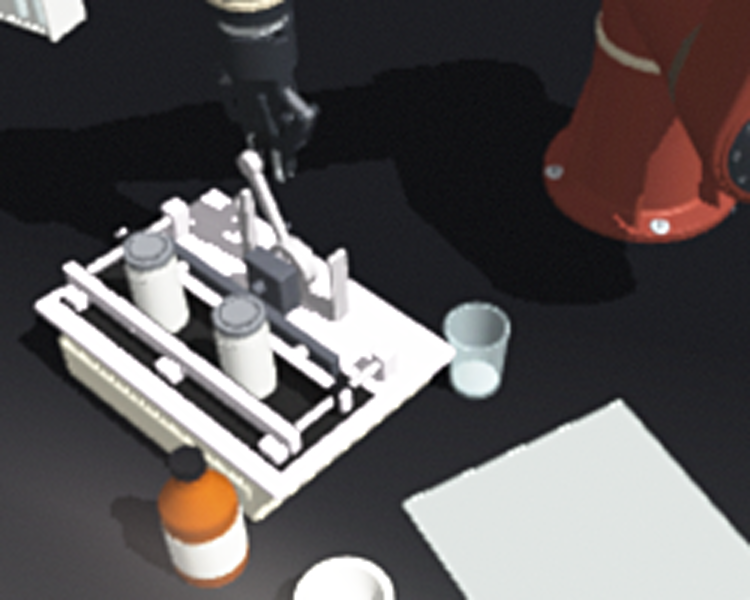

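The crosshead didn't move under 26 N (21.3 mm both times), so the screw is on its stop. Now relax, open and withdraw upward.

Emit:
{"fn": "send_rows", "kwargs": {"series": [[-1.0,0,0,0,0.8,0,2.7],[0,0,0,0,0.4,0,4.5],[0,0,0,0,0,0,4.5],[0,0,0,0,0,0,4.5]]}}

```text
t: 52.58
tool_pos: [0.4506, -0.1605, 0.1655]
ee_rot: [0.004, 0.014, 1.0, 0.01]
wrist_force: [-0.1, 9.1, 6.8]
finger_gap: 0.527
```

Run:
```python
from h import *
st();snap('wrist','w51',(160,120,480,360),2.5)
```

```text
t 52.58 tcp [ 0.4506 -0.1605  0.1655] z [ 0.008  0.019 -1.   ] y [0.027 0.999 0.019] F [-0.1  9.1  6.8] gap 0.527 j [-0.63 -0.27 -0.32  1.53  0.02 -0.6 ]
```

View pics/w51.png

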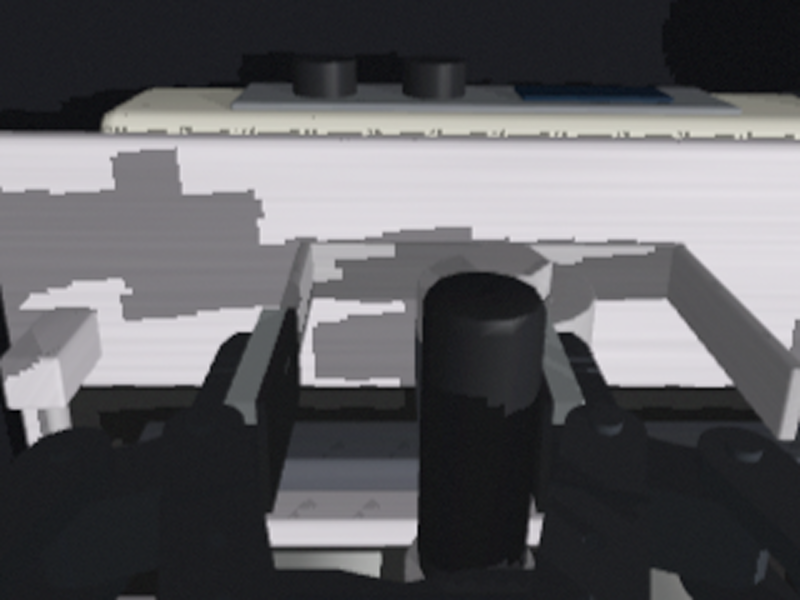

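Emit:
{"fn": "send_rows", "kwargs": {"series": [[-0.5,0,0,0,0.8,0,4.5],[-0.4,0,0,0,0.7,0,4.5],[0,0,0,0,0,0,4.5]]}}

```text
t: 52.88
tool_pos: [0.4506, -0.1456, 0.1647]
ee_rot: [0.004, 0.014, 1.0, 0.003]
wrist_force: [-0.3, 3.2, 3.2]
finger_gap: 0.526
```

Run:
```python
from h import *
st();snap('wrist','w52',(160,120,480,360),2.5)
```

```text
t 52.88 tcp [ 0.4506 -0.1456  0.1647] z [ 0.008  0.005 -1.   ] y [0.028 1.    0.006] F [-0.3  3.2  3.2] gap 0.526 j [-0.6  -0.3  -0.34  1.53  0.01 -0.57]
```

View pics/w52.png

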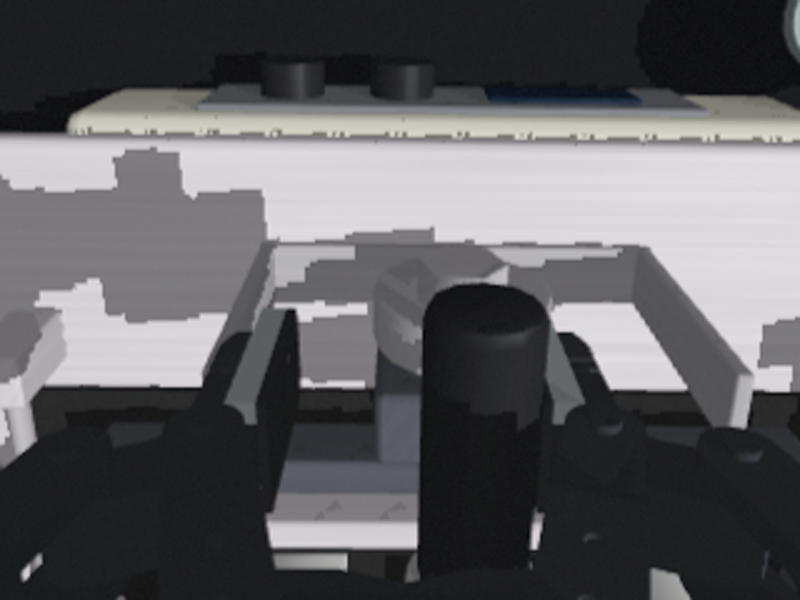

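Emit:
{"fn": "send_rows", "kwargs": {"series": [[-0.2,0.4,0,0,1.0,0.2,4.5],[0,0,0,0,0.8,0.2,4.5],[0,0,0,0,0,0,4.5]]}}

```text
t: 53.18
tool_pos: [0.4501, -0.1286, 0.1683]
ee_rot: [-0.001, 0.015, 1.0, 0.0]
wrist_force: [-0.7, 0.1, 0.4]
finger_gap: 0.529
```

Run:
```python
from h import *
st();snap('wrist','w53',(160,120,480,360),2.5)
```

```text
t 53.18 tcp [ 0.4501 -0.1286  0.1683] z [-0.001  0.    -1.   ] y [0.03 1.   0.  ] F [-0.7  0.1  0.4] gap 0.529 j [-0.56 -0.31 -0.34  1.54 -0.   -0.53]
```

View pics/w53.png

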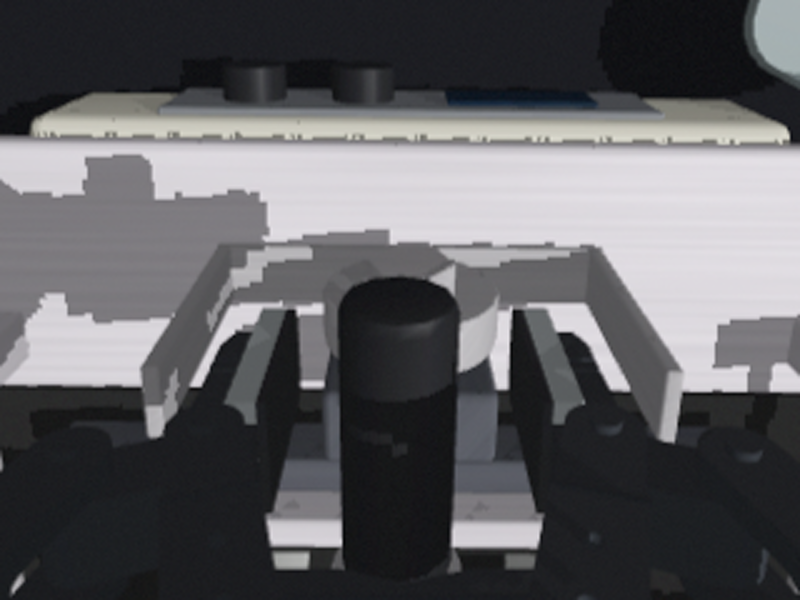

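Free, with zero force. Withdraw straight up and check.

Emit:
{"fn": "send_rows", "kwargs": {"series": [[0,0,0,0,0,2,4.5],[0,0,0,0,0,3,4.5],[0,0,0,0,0,3.5,4.5],[0,0,0,0,0,3.5,4.5],[0,0,0,0,0,2,4.5],[0,0,0,0,0,0,4.5]]}}

```text
t: 53.73
tool_pos: [0.4475, -0.1289, 0.3108]
ee_rot: [-0.003, 0.015, 1.0, 0.0]
wrist_force: [0.8, 0.3, -0.0]
finger_gap: 0.528
```

```bash
python3 xh.py s54
python3 - <<'E'
from h import *
snap('wrist','w54')
E
```

```text
t 53.73 tcp [ 0.4475 -0.1289  0.3108] z [-0.007  0.    -1.   ] y [0.03 1.   0.  ] F [ 0.8  0.3 -0. ] gap 0.528 j [-0.56 -0.23 -0.02  1.79 -0.   -0.53]
s34 9.1
s45 19.6
s47 20.27
s48 20.84
s54 21.33
```

View pics/w54.png

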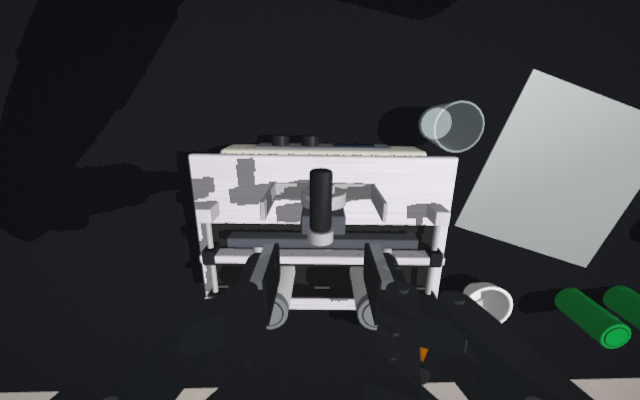

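View pics/s54.png

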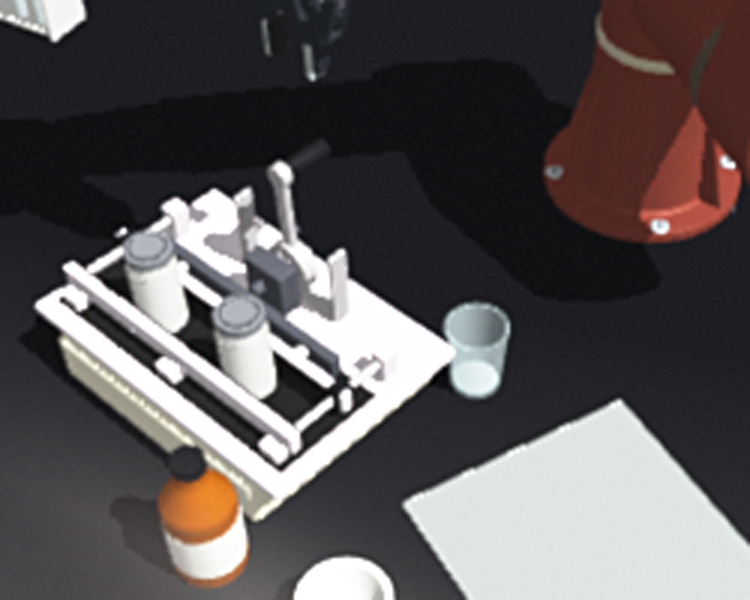

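Run:
```python
from h import *
print(bot.close_job()); st()
```

```text
the job is handed in; nothing more can be done
None
the job is handed in; nothing more can be done
```

Both jars that were present are lidded, standing in the bay and clamped. The job is handed in at about 54 s, and it reported no verdict.

- **Lids:** I pressed each one until it came up solid. Jar A's slid at about 6 N and then stopped. Jar B's took 77 N, harder than I intended, because the wrist force didn't show while I paused between moves.
- **Jars:** I stood them in the bay about 65 mm to either side of the middle. The last pictures show both upright between the rails.
- **Clamp:** The ratchet was driven until the screw went solid. In the last two strokes the force climbed to 17 and then 26 N, and the crosshead (the bar behind the clamp rail) did not move between them. It travelled 12.2 mm in all, of the 12.7 mm that 8.0 rad would give from a fully open screw. Since it may have started partly closed, that fits the stop.
- **Release:** The lever is let go, the gripper is clear of everything, and the wrist force is about zero. The bottle, beaker and mortar looked unmoved.

**Discrepancies:**
- The fingertips touched about 35 mm behind the reported tool point. I set the grasp and lever heights by contact and camera instead.
- My camera estimates of the bay's position differed by 2–3 mm between views, so the jars' x position is only known to that accuracy.
- I did not measure the clamp force on the jars or the final lid heights directly.

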